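# Pack the travelling chest for the chapel candle stall

### The arm

A 7-joint arm with a two-finger parallel gripper is mounted at the origin on the work surface. World frame = base frame: x ahead of the robot, y to its left, z up, the work surface at z = 0. Lengths are in m, angles in rad, forces in N, time in s.
With the tool pointing down it reaches from about 0.4 to 0.85 m from the base axis. Payload 4.4 kg.
Tool frame: the origin (TCP) lies between the finger pads; the fingertips stand 25 mm ahead of it and the grasp point (between the pads) lies 6 mm ahead of it; z points along the fingers, y is the line along which they close (so a half turn about z gives the same grasp; the last joint's range is limited). The gripper opens to 94 mm and grips with 3 to 60 N. Pads are 16 mm wide; open, the fingers measure 119 mm over their backs; the gripper's body (75 mm by 177 mm) begins 78 mm behind the grasp point.
Start: joints at [-0.066, 0.628, 0.038, 1.517, -0.027, 0.996, -0.02], TCP at [0.65, 0, 0.23] pointing down, gripper open.
Joint ranges: [-3.06, 3.06], [-0.37, 2.12], [-1.25, 1.32], [0.18, 2.47], [-1.1, 4.24], [0.23, 1.98], [-2.94, 2.94]. Speed limits (rad/s): [2.57, 2.57, 3.14, 3.14, 3.14, 3.14, 3.14].

### API

Orientations are given as a 3x3 rotation matrix whose columns are the frame's x, y, z axes.
In Python, from station import arm, eyes gives the robot as it stands.
- The arm moves only by the tool step_arm, never from a script. Its argument "targets" is a list of rows, each an object of numbers: "dx", "dy", "dz": the shift along the tool's x, y, z in m; "ax", "ay", "az": the turn, a rotation vector about the tool's x, y, z in degrees. A call has 1 to 5 rows; each row shifts and turns the commanded pose from where the row before left it, along the tool's axes as they then stand; what a row does not reach is not made up. A row lasts 1/8 s, in which the tool goes at most 62.5 mm and 10.7 degrees, less where a joint would pass 70% of its speed; a pose out of reach is approached as far as the arm can. A call with a gripper value outside its range is refused whole. "hand" is the closure, from -1 (fully open) to 1 (shut), so that 0 is half open, set as the call begins (left out, the last holds). The fingers move at their own pace and stop on an object; "force" is the grip in N (left out, the last holds). Time passes only in rows, so rows that do not move let the fingers close. It gives the time, the measured TCP pose, the force, the opening and the grip force at its end, in the units of the state.
- arm.observe(): the state, without advancing time (a new reading comes with each control period).
- eyes.get_image(name): name is "scene" or "side" or "wrist"; returns a dict with "color" (400x640x3 uint8, blue, green, red), "z_map" (400x640 float32, m along the optical axis (not along the pixel's ray), 0 where there is no reading), "mtx" (3x3 intrinsics, pixels), "k1" (the pictures are not rectified: a ray, as slopes to the right and down, at radius r is drawn at 1 + k1 r^2 times it, then the intrinsics apply), "eye" and "rotation" of the camera in the world. Camera axes: x right, y up, looking along -z (the intrinsics and any distortion apply to the point x, -y, -z); pixel columns grow to the right and rows downward; lengths in m; the calibration is good to about 2 mm. A picture is of the moment at which its call begins.
- arm.job_done(): hands the job in; it is judged then, once.
The state is a dict: "t": time; "qpos": joint angles; "qvel": joint speeds; "joint_efforts": joint torques, N m; "tool_pos": TCP position; "tool_rot": TCP orientation; "ft_force": force on the tool from outside, world axes, zero at the start; "ft_torque": the same for the moment, N m; "finger_gap": finger opening in m; "finger_force": force on a finger pad.
Only numpy, scipy, OpenCV 4.12 (cv2) and the standard library are available. Lean on these libraries where they do the work, as an engineer would, in place of code of your own. Each camera call takes 0.05 s, during which the arm holds its last target. There are 200 camera calls.

### The job

Pack the travelling chest: tip the enamel pail over it so that all the votive candles fall into the bottom, and stand the empty pail upright on its cork mat again. Then work the divider board at a slant through the chest's opening, lay it flat on the two ledges inside, centred so that both its ends are tucked under the end lips, and stand every incense tin that is there upright on the board. Leave the other things on the counter where they are.

Things in the scene. Friction and masses are not known exactly. Their poses are not given: they have to be found in the camera images.
- chest: open pine chest with brass corner irons, fixed to the counter, 298 (its x) x 188 (its y) x 126 mm high. Origin: centre of its underside; z up. Cavity 274 (x) x 164 (y) mm, inner floor at z = 8. At both x ends a lip 12 mm thick (z = 114 to 126) reaches 27 mm inward over the cavity, so the opening is only 220 (x) x 164 (y) mm. Along both long walls (y = +-82) a ledge 17 mm wide runs the full length; the ledges' top is at z = 70. Lips and ledges are darker wood
- chest_seat (a point): point on the chest's axis at the height of the ledges' top (z = 70 mm in the chest): the divider board's origin belongs here
- board: loose plywood divider board 240 (x) x 150 (y) x 10 mm, 0.26 kg, with a dark lifting batten on its top side: 18 (x) x 70 (y) mm, standing 40 mm above the board's top (z = 10 to 50), in the middle. Origin: centre of its underside; z up out of the batten side. It is 20 mm longer than the chest's opening and 34 mm shorter than the cavity; its two x ends are alike. It lies flat on the counter at the start
- pail: loose tapered white enamel pail 95 mm high, outer radius 56 mm at the foot and 72 mm at the rim, wall 4 mm, bottom 5 mm, 0.25 kg empty, open at the top, slippery inside. Origin: centre of its underside; z out of the mouth. A blue D-shaped handle stands out on its -y side
- pail_rim (a point): centre of the pail's mouth, 95 mm above its underside
- pail_grip (a point): middle of the handle's upright grip bar: at y = -106, z = 62 mm in the pail's frame. The bar is 16 (x) x 12 (y) mm thick and runs from z = 27 to 92; two arms 16 mm wide (x) and 10 mm thick join it to the pail at z = 32 and z = 87. Between bar and pail wall are about 33 mm
- mat: round cork mat, radius 90 mm, 4 mm thick, fixed to the counter. Origin: centre of its underside. The pail stands on its middle at the start
- candle1: yellow beeswax votive candle, a slippery upright cylinder with a domed top, radius 20 mm, 45 mm high, 50 g. Origin: its centre; z along its axis to the dome. Stands in the pail at the start; may be absent
- candle2: yellow beeswax votive candle, a slippery upright cylinder with a domed top, radius 20 mm, 45 mm high, 50 g. Origin: its centre; z along its axis to the dome. Stands in the pail at the start; may be absent
- candle3: yellow beeswax votive candle, a slippery upright cylinder with a domed top, radius 20 mm, 45 mm high, 50 g. Origin: its centre; z along its axis to the dome. Stands in the pail at the start; may be absent
- candle4: yellow beeswax votive candle, a slippery upright cylinder with a domed top, radius 20 mm, 45 mm high, 50 g. Origin: its centre; z along its axis to the dome. Stands in the pail at the start; may be absent
- tin1: red incense tin with brass lid, a closed cylinder of radius 31 and height 95 mm, about 0.2 kg with the weight low. Origin: centre of its underside, z up. Stands on the counter at the start; may be absent
- tin2: green incense tin with brass lid, a closed cylinder of radius 31 and height 95 mm, about 0.2 kg with the weight low. Origin: centre of its underside, z up. Stands on the counter at the start; may be absent
- tin3: blue incense tin with brass lid, a closed cylinder of radius 31 and height 95 mm, about 0.2 kg with the weight low. Origin: centre of its underside, z up. Stands on the counter at the start; may be absent
- tin4: red incense tin with brass lid, a closed cylinder of radius 31 and height 95 mm, about 0.2 kg with the weight low. Origin: centre of its underside, z up. Stands on the counter at the start; may be absent
- votive: bystander: small dark red glass cup, 62 mm high, radius 34 mm; origin: centre of its underside
- bell: bystander: brass hand bell, 105 mm high, radius 36 mm; origin: centre of its underside
- notebook: bystander: dark red notebook 104 x 150 x 12 mm; origin: centre of its underside
- oil: bystander: amber lamp-oil bottle, 170 mm high, radius 32 mm; origin: centre of its underside
- bundle: bystander: bundle of taper candles lying down, 200 (x) x 46 x 28 mm; origin: centre of its underside
Not all that is in view belongs to the job. Leave any purple look-alike of the tin4 alone.

How it is judged:
On the way, in this order (a step that is already met when the one before it is completed fails the run):
1. the pail is tipped over the chest (angle between pail's own z axis and vertical above 1.4 rad and horizontal distance between pail_rim and chest below 0.13 m and height (world z) of pail_rim above 0.12 m), for 0.1 s.
2. all candles lie in the bottom of the chest, below the ledges, and the pail stands upright on its mat (x of candle1 in the frame of chest between -0.135 and 0.135 m and y of candle1 in the frame of chest between -0.08 and 0.08 m and z of candle1 in the frame of chest between 0.015 and 0.062 m and x of candle2 in the frame of chest between -0.135 and 0.135 m and y of candle2 in the frame of chest between -0.08 and 0.08 m and z of candle2 in the frame of chest between 0.015 and 0.062 m and x of candle3 in the frame of chest between -0.135 and 0.135 m and y of candle3 in the frame of chest between -0.08 and 0.08 m and z of candle3 in the frame of chest between 0.015 and 0.062 m and x of candle4 in the frame of chest between -0.135 and 0.135 m and y of candle4 in the frame of chest between -0.08 and 0.08 m and z of candle4 in the frame of chest between 0.015 and 0.062 m and angle between pail's own z axis and vertical below 0.08 rad and height (world z) of pail below 0.01 m and horizontal distance between pail and mat below 0.045 m and linear speed of pail below 0.02 m/s), for 0.3 s.
3. the divider board lies flat and centred on the ledges, both ends under the lips (x of board in the frame of chest between -0.008 and 0.008 m and z of board in the frame of chest between 0.066 and 0.074 m and y of board in the frame of chest between -0.009 and 0.009 m and angle between the z axis of board and the z axis of chest, either way round below 0.03 rad and angle between the x axis of board and the x axis of chest, either way round below 0.09 rad and angle between board's own z axis and vertical below 0.1 rad), for 0.3 s.
At the end, for the whole second after the job is handed in: All candles below the ledges; pail upright within 45 mm of the mat's centre; board flat on the ledges (height within 4 mm, tilt under 0.03 rad) and within 8 mm of the middle lengthways, both ends under the lips; every tin upright (0.1 rad) on the board; all at rest (all of step 2 and all of step 3 and x of tin1 in the frame of board between -0.12 and 0.12 m and y of tin1 in the frame of board between -0.08 and 0.08 m and z of tin1 in the frame of board between 0.006 and 0.015 m and angle between each of tin1, tin2, tin3, tin4's own z axis and vertical below 0.1 rad and linear speed of each of tin1, tin2, tin3, tin4, board below 0.02 m/s and x of tin2 in the frame of board between -0.12 and 0.12 m and y of tin2 in the frame of board between -0.08 and 0.08 m and z of tin2 in the frame of board between 0.006 and 0.015 m and x of tin3 in the frame of board between -0.12 and 0.12 m and y of tin3 in the frame of board between -0.08 and 0.08 m and z of tin3 in the frame of board between 0.006 and 0.015 m and x of tin4 in the frame of board between -0.12 and 0.12 m and y of tin4 in the frame of board between -0.08 and 0.08 m and z of tin4 in the frame of board between 0.006 and 0.015 m); the robot touches nothing.
It fails at once if the votive on the counter is disturbed (moved more than 30 mm) (distance of votive from where it was at the start of the episode above 0.03 m).
It fails at once if the bell on the counter is disturbed (moved more than 30 mm) (distance of bell from where it was at the start of the episode above 0.03 m).
It fails at once if the notebook on the counter is disturbed (moved more than 30 mm) (distance of notebook from where it was at the start of the episode above 0.03 m).
It fails at once if the oil on the counter is disturbed (moved more than 30 mm) (distance of oil from where it was at the start of the episode above 0.03 m).
It fails at once if the bundle on the counter is disturbed (moved more than 30 mm) (distance of bundle from where it was at the start of the episode above 0.03 m).
Of candle1, candle2, candle3, candle4 only 3 to 4 are there at a start; the rules pass over those that are not, and their reading is None.
Of tin1, tin2, tin3, tin4 only 2 to 4 are there at a start; the rules pass over those that are not, and their reading is None.
At some moment in a run one of tin1, tin2, tin3, tin4 may be knocked a few centimetres aside while the robot is not near it.
It also fails if it takes over 208 s, if anything falls off the work surface, if the arm or the gripper's body presses on something with over 40 N, if the wrist force passes 120 N, or if a joint passes its speed limit or range.

## Working session

There is one attempt and no reset: what is moved stays moved. The work goes in short steps, Python scripts to look and compute and a tool call to move; the robot and the scene stay as the last step left them, time stands still between calls to the robot, and variables do not carry over. Pictures are saved under pics/ and viewed, at most 14 in all, crops included, and the job is handed in when it is done.

Besides the shell and the picture viewer there is one more tool, called after ">>>" as name(argument=value, ...) on one line, values as JSON. step_arm: Moves the arm, as the interface text tells. Its arguments: {"type":"object","properties":{"targets":{"type":"array","items":{"type":"object","properties":{"dx":{"type":"number"},"dy":{"type":"number"},"dz":{"type":"number"},"ax":{"type":"number"},"ay":{"type":"number"},"az":{"type":"number"}}}},"hand":{"type":"number"},"force":{"type":"number"}},"required":["targets"]}

```bash
mkdir -p pics; ls; cat > h.py <<'E'
import numpy as np, cv2, sys
from station import arm, eyes
def shot(n):
    d=eyes.get_image(n); np.savez('last_%s.npz'%n,**d); return d
def load(n): return dict(np.load('last_%s.npz'%n))
def cloud(d):
    K=d['mtx'];h,w=d['z_map'].shape;k=float(d['k1'])
    u,v=np.meshgrid(np.arange(w),np.arange(h))
    pts=np.stack([u,v],-1).reshape(-1,1,2).astype(np.float64)
    xd=(pts[:,0,0]-K[0,2])/K[0,0];yd=(pts[:,0,1]-K[1,2])/K[1,1]
    x,y=xd.copy(),yd.copy()
    for _ in range(20):
        s=1+k*(x*x+y*y);x=xd/s;y=yd/s
    z=d['z_map'].ravel()
    c=np.stack([x*z,-y*z,-z],-1)
    W=c@np.array(d['rotation']).T+np.array(d['eye'])
    W[z<=0]=np.nan
    return W.reshape(h,w,3)
def proj(d,P):
    c=(np.asarray(P,float)-d['eye'])@np.array(d['rotation'])
    x=c[...,0]/-c[...,2];y=-c[...,1]/-c[...,2];s=1+float(d['k1'])*(x*x+y*y)
    K=d['mtx'];return np.stack([K[0,0]*x*s+K[0,2],K[1,1]*y*s+K[1,2]],-1)
E
python3 - <<'E'
from h import *
for n in('scene','side'):
    d=shot(n);cv2.imwrite('pics/%s0.png'%n,d['color']);print(n,d['eye'],d['rotation'],d['mtx'],d['k1'])
print(arm.observe())
E
```

```text
pics
scene [ 1.16239718 -0.48313412  1.01700473] [[ 0.51112644 -0.6720032   0.53587449]
 [ 0.85950038  0.39746222 -0.32137654]
 [ 0.0029762   0.62484837  0.78074045]] [[379.08588662   0.         316.65664767]
 [  0.         379.08588662 200.63470387]
 [  0.           0.           1.        ]] -0.08161325202810969
side [-0.01112627 -0.88832832  0.71383245] [[ 0.82327314  0.29632585 -0.48416146]
 [-0.56744719  0.45215964 -0.68815357]
 [ 0.01500058  0.84127442  0.54040016]] [[403.80309627   0.         314.23567694]
 [  0.         403.80309627 206.50517334]
 [  0.           0.           1.        ]] -0.0031831750173616884
{'t': 0.1, 'qpos': array([-0.06579718,  0.62922357,  0.03849163,  1.51821606, -0.02701371,
        0.99634077, -0.01999425]), 'qvel': array([ 0.00075922, -0.0026403 , -0.00030238, -0.00171934, -0.00110898,
        0.0003125 , -0.00084335]), 'joint_efforts': array([ 3.91938796e-03, -5.50791907e+01,  1.14763990e+00, -1.87118143e+01,
       -5.21624205e-02,  1.91878073e-02,  1.80005208e-05]), 'tool_pos': array([6.49456605e-01, 6.54405360e-06, 2.29683020e-01]), 'tool_rot': array([[ 4.12503614e-05,  9.99998608e-01, -1.66826488e-03],
       [ 9.99999999e-01, -4.13009114e-05, -3.02664799e-05],
       [-3.03353386e-05, -1.66826363e-03, -9.99998608e-01]]), 'ft_force': array([-0.64126341,  1.02564034,  0.61824427]), 'ft_torque': array([-0.00055354,  0.02551671,  0.01708734]), 'finger_force': 0.0, 'finger_gap': 0.09405245707195928}
```

View pics/scene0.png

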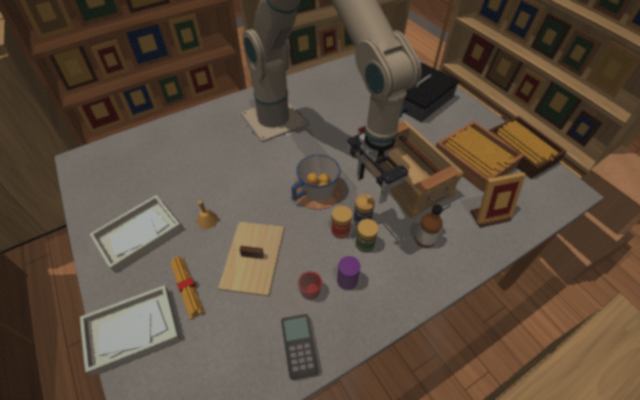

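View pics/side0.png

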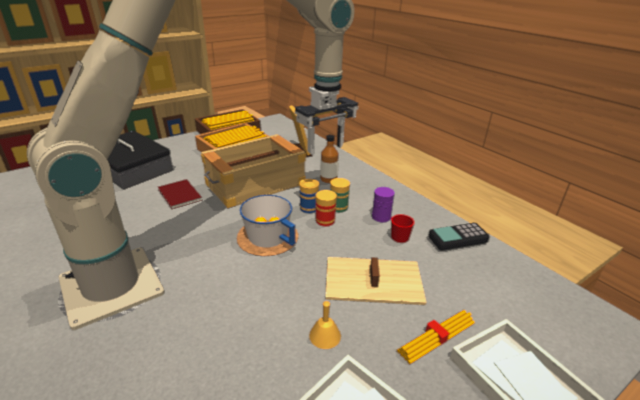

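Scene (640x400): chest at about (415,165), pail (318,180) with handle to the left (298,190), three tins red (342,220), blue (364,208), green (367,235), board (252,258), bell (205,215), oil (430,225), votive (310,285), purple decoy (348,272). Now a top-down map.

```bash
cat >> h.py <<'E'
def topdown(names,x0=.2,x1=.95,y0=-.6,y1=.55,r=0.002,zmax=.3):
    H=np.full((int((x1-x0)/r),int((y1-y0)/r)),-1.);C=np.zeros(H.shape+(3,),np.uint8)
    for n in names:
        d=load(n);W=cloud(d).reshape(-1,3);c=d['color'].reshape(-1,3)
        ok=~np.isnan(W[:,0])&(W[:,2]<zmax);W=W[ok];c=c[ok]
        i=((x1-W[:,0])/r).astype(int);j=((y1-W[:,1])/r).astype(int)
        ok=(i>=0)&(i<H.shape[0])&(j>=0)&(j<H.shape[1])&((W[:,0]<x1)&(W[:,1]<y1))
        i,j,c,z=i[ok],j[ok],c[ok],W[ok,2]
        o=np.argsort(z);i,j,c,z=i[o],j[o],c[o],z[o]
        for a,b,cc,zz in zip(i,j,c,z):
            if zz>H[a,b]:H[a,b]=zz;C[a,b]=cc
    return H,C
E
python3 - <<'E'
from h import *
H,C=topdown(['scene','side'],x0=.2,x1=1.0,y0=-.6,y1=.55)
r=.002
im=C.copy()
for k in range(0,12):
    j=int((.55-(-.6+.1*k))/r)
    if 0<=j<im.shape[1]: im[:,j]=im[:,j]//2+100; cv2.putText(im,'%.1f'%(-.6+.1*k),(j,10),0,.35,(255,255,255),1)
for k in range(0,8):
    i=int((1.0-(.2+.1*k))/r)
    if 0<=i<im.shape[0]: im[i,:]=im[i,:]//2+100; cv2.putText(im,'%.1f'%(.2+.1*k),(0,i),0,.35,(255,255,255),1)
cv2.imwrite('pics/top0.png',im)
E
```

```text
(no output)
```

View pics/top0.png

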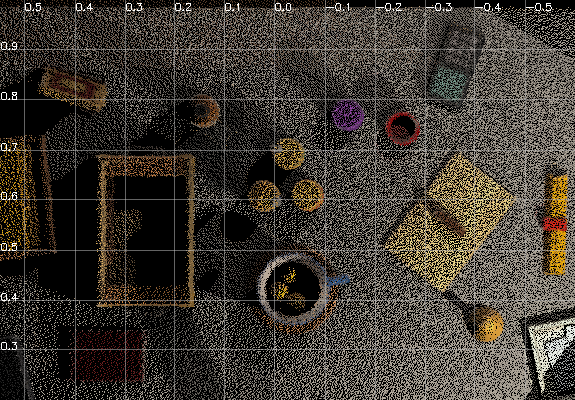

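```bash
cat >> h.py <<'E'
from scipy.optimize import least_squares
def pts(names,box,z):
    o=[]
    for n in names:
        W=cloud(load(n)).reshape(-1,3);W=W[~np.isnan(W[:,0])]
        m=(W[:,0]>box[0])&(W[:,0]<box[1])&(W[:,1]>box[2])&(W[:,1]<box[3])&(W[:,2]>z[0])&(W[:,2]<z[1]);o.append(W[m])
    return o
def rect(P):
    P=P[:,:2].astype(np.float32)
    (c,s,a)=cv2.minAreaRect(P);b=cv2.boxPoints((c,s,a));return c,s,a,b.round(4).tolist()
def disc(P,R):
    # centre of a disc of known radius covering the points
    c0=np.median(P[:,:2],0)
    f=lambda c:np.r_[np.maximum(np.hypot(*(P[:,:2]-c).T)-R,0)*5,0.02*(P[:,:2]-c).mean(0)]
    return least_squares(f,c0).x
E
python3 - <<'E'
from h import *
def rob(P,k=.004):
    from scipy.spatial import cKDTree
    t=cKDTree(P[:,:2]);n=np.array([len(q) for q in t.query_ball_point(P[:,:2],k)]);return P[n>=3]
for n in('scene','side'):
    P=rob(pts([n],(.35,.73,.13,.40),(.118,.134))[0]);print(n,'chest',len(P),rect(P),np.median(P[:,2]))
    P=rob(pts([n],(.38,.73,-.5,-.18),(.006,.016))[0]);print(n,'board',len(P),rect(P),np.median(P[:,2]))
    P=rob(pts([n],(.38,.73,-.5,-.18),(.05,.07))[0]);print(n,'batten',len(P),rect(P),np.median(P[:,2]),P.mean(0))
    P=rob(pts([n],(.3,.56,-.1,.08),(.094,.105))[0]);print(n,'rim',len(P),disc(P,.072),np.median(P[:,2]),(P[:,:2].max(0)+P[:,:2].min(0))/2)
    P=rob(pts([n],(.35,.56,-.16,-.11),(.08,.11))[0]);print(n,'handle',len(P),P.mean(0),P.min(0),P.max(0))
    for nm,b in dict(A=(.65,.74,-.07,.03),B=(.57,.64,-.0,.07),C=(.57,.64,-.1,-.01),purple=(.7,.81,-.18,-.08),cup=(.7,.81,-.3,-.19),oil=(.7,.84,.1,.2),bell=(.29,.4,-.48,-.36)).items():
        P=rob(pts([n],b,(.085,.105) if nm<'D' or nm=='purple' else (.05,.2))[0])
        if len(P)>10:print(n,nm,len(P),disc(P,.031),np.median(P[:,2]),(P[:,:2].max(0)+P[:,:2].min(0))/2)
E
```

```text
scene chest 803 ((0.5395112037658691, 0.2609468698501587), (0.18754325807094574, 0.29889586567878723), 89.73744201660156, [[0.38960000872612, 0.1678999960422516], [0.6884999871253967, 0.1665000021457672], [0.6894000172615051, 0.3540000021457672], [0.390500009059906, 0.3553999960422516]]) 0.12598274557293365
scene board 3027 ((0.5558187961578369, -0.33392098546028137), (0.26598477363586426, 0.31329479813575745), 78.15557861328125, [[0.3752000033855438, -0.4318999946117401], [0.6818000078201294, -0.49619999527931213], [0.7364000082015991, -0.23589999973773956], [0.42980000376701355, -0.17159999907016754]]) 0.010015274298191379
scene batten 122 ((0.6379610300064087, -0.3095124363899231), (0.24059680104255676, 0.04842209443449974), 32.841609954833984, [[0.5238000154495239, -0.35440000891685486], [0.550000011920929, -0.3950999975204468], [0.7522000074386597, -0.26460000872612], [0.7258999943733215, -0.22390000522136688]]) 0.054158269242662316 [ 0.64970109 -0.29252469  0.05589657]
scene rim 183 [ 0.42229967 -0.03526387] 0.09940005742427738 [ 0.42228318 -0.0323254 ]
scene handle 58 [ 0.4426
[... 1777 characters left out ...]
e 88 [ 0.43824204 -0.13429291  0.0916161 ] [ 0.42222252 -0.14851846  0.08033932] [ 0.45050216 -0.1102314   0.10020924]
side A 129 [ 0.69046753 -0.03028874] 0.09326618345833748 [ 0.68976888 -0.03018731]
side B 108 [0.60313066 0.02342953] 0.09374803097302647 [0.6051445  0.02585058]
side C 182 [ 0.60830393 -0.06635728] 0.09337567962811161 [ 0.6083577  -0.06553082]
side purple 164 [ 0.76658125 -0.14808847] 0.09371378499152017 [ 0.7683551  -0.14810798]
side cup 179 [ 0.74256017 -0.25636508] 0.057729549991969 [ 0.74224894 -0.25601594]
side oil 474 [0.77498562 0.13956252] 0.10176045518936494 [0.77418143 0.13504278]
side bell 134 [ 0.34878285 -0.42515011] 0.0828765019038602 [ 0.35027508 -0.42315789]
```

>>> step_arm(targets=[{"dx":-0.03,"dy":-0.045,"dz":-0.02,"ay":8},{"dx":-0.03,"dy":-0.045,"dz":-0.02,"ay":8},{"dx":-0.03,"dy":-0.045,"dz":-0.02,"ay":8},{"az":-5},{}])

```text
schema error: expected keys dx, dy, dz, ax, ay, az
```

```bash
cat > ob.py <<'E'
import numpy as np,json
from station import arm
s=arm.observe()
d={k:np.asarray(s[k]).tolist() for k in('t','qpos','tool_pos','tool_rot','finger_gap','finger_force','ft_force')}
open('log.jsonl','a').write(json.dumps(d)+'\n')
np.set_printoptions(precision=4,suppress=True)
print(s['t'],s['qpos'],s['tool_pos'],s['tool_rot'].ravel(),s['finger_gap'],s['finger_force'],s['ft_force'])
E
python3 ob.py
```

```text
0.1 [-0.0658  0.6292  0.0385  1.5182 -0.027   0.9963 -0.02  ] [0.6495 0.     0.2297] [ 0.      1.     -0.0017  1.     -0.     -0.     -0.     -0.0017 -1.    ] 0.09405245707195928 0.0 [-0.6413  1.0256  0.6182]
```

>>> step_arm(targets=[{"dx":-0.03,"dy":-0.045,"dz":-0.02,"ax":0,"ay":8,"az":0},{"dx":-0.03,"dy":-0.045,"dz":-0.02,"ax":0,"ay":8,"az":0},{"dx":-0.03,"dy":-0.045,"dz":-0.02,"ax":0,"ay":8,"az":-5},{"dx":0,"dy":0,"dz":0,"ax":0,"ay":0,"az":-5},{"dx":0,"dy":0,"dz":0,"ax":0,"ay":0,"az":0}])

```text
t: 0.72
tool_pos: [0.5146, -0.098, 0.2769]
tool_rot: [[-0.17, 0.985, -0.005], [0.9, 0.157, 0.407], [0.402, 0.064, -0.913]]
ft_force: [0.3, 0.4, 1.0]
finger_gap: 0.0938
finger_force: 0.0
```

```bash
python3 ob.py
```

```text
0.725 [ 0.5204  0.4995 -0.2012  1.7228 -0.3344  1.1002  0.6863] [ 0.5146 -0.098   0.2769] [-0.1697  0.9855 -0.0052  0.8997  0.1571  0.4072  0.4021  0.0644 -0.9133] 0.09375746303120264 0.0 [0.3375 0.3608 1.0031]
```

>>> step_arm(targets=[{"dx":0,"dy":0,"dz":-0.02,"ax":0,"ay":-10,"az":0},{"dx":0,"dy":0,"dz":-0.02,"ax":0,"ay":-10,"az":0},{"dx":0,"dy":0,"dz":-0.02,"ax":8,"ay":-10,"az":0},{"dx":0,"dy":0,"dz":0,"ax":8,"ay":0,"az":0},{"dx":0,"dy":0,"dz":0,"ax":8,"ay":0,"az":0}])

```text
t: 1.35
tool_pos: [0.5146, -0.1075, 0.3357]
tool_rot: [[-0.169, 0.936, -0.309], [0.982, 0.134, -0.132], [-0.082, -0.326, -0.942]]
ft_force: [-0.4, -0.8, -0.6]
finger_gap: 0.0938
finger_force: 0.0
```

```bash
python3 ob.py
```

```text
1.35 [ 0.0662  0.5176 -0.0216  1.4736  0.1582  1.4633  0.1604] [ 0.5146 -0.1075  0.3357] [-0.169   0.9359 -0.3092  0.9822  0.1337 -0.1321 -0.0822 -0.326  -0.9418] 0.09382252338732125 0.0 [-0.4026 -0.7554 -0.5903]
```

>>> step_arm(targets=[{"dx":0,"dy":0,"dz":0,"ax":-10,"ay":0,"az":0},{"dx":0,"dy":0,"dz":0,"ax":-10,"ay":0,"az":0},{"dx":0,"dy":0,"dz":0,"ax":-10,"ay":0,"az":0},{"dx":0,"dy":0,"dz":0,"ax":-10,"ay":0,"az":0},{"dx":0,"dy":0,"dz":0,"ax":-10,"ay":0,"az":0}])

```text
t: 1.98
tool_pos: [0.5146, -0.1054, 0.3348]
tool_rot: [[-0.174, 0.848, 0.501], [0.982, 0.188, 0.023], [-0.074, 0.496, -0.865]]
ft_force: [0.7, 1.2, -0.1]
finger_gap: 0.0942
finger_force: 0.0
```

```bash
python3 ob.py; cat > fit.py <<'E'
import numpy as np,json,itertools
from scipy.spatial.transform import Rotation as R
L=[json.loads(l) for l in open('log.jsonl')]
best=[]
for sg in itertools.product([1,-1],repeat=7):
    e=0;Ms=[]
    for d in L:
        M=R.identity()
        for ax,s,q in zip('zyzyzyz',sg,d['qpos']): M=M*R.from_euler(ax,s*q)
        Ms.append(M.inv()*R.from_matrix(d['tool_rot']))
    e=max((Ms[0].inv()*m).magnitude() for m in Ms); best.append((e,sg,Ms[0].as_matrix().round(3).tolist()))
best.sort(key=lambda a:a[0]);print(best[:4])
sg=best[0][1]
A=[];b=[]
for d in L:
    M=np.eye(3);row=[np.eye(3)[:,2:]]
    for i,(ax,s,q) in enumerate(zip('zyzyzyz',sg,d['qpos'])):
        M=M@R.from_euler(ax,s*q).as_matrix()
        if i in(1,3):row.append(M[:,[0,2]])
        if i==5: row.append(M[:,[0,2]])
    A.append(np.hstack(row));b.append(d['tool_pos'])
A=np.vstack(A);b=np.hstack(b);x,r,k,sv=np.linalg.lstsq(A,b,rcond=None)
print(x.round(4),np.abs(A@x-b).max(),sv)
E
python3 fit.py
```

```text
1.975 [ 0.4257  0.1293 -0.2043  2.1638 -0.3193  0.3601  0.6961] [ 0.5146 -0.1054  0.3348] [-0.1738  0.848   0.5008  0.982   0.1876  0.0231 -0.0744  0.4958 -0.8653] 0.0941579598769415 0.0 [ 0.6881  1.1728 -0.087 ]
[(3.519444710982336e-16, (-1, 1, -1, 1, -1, 1, -1), [[0.0, -1.0, -0.0], [1.0, 0.0, -0.0], [0.0, -0.0, 1.0]]), (0.4844138759014969, (-1, 1, 1, 1, -1, 1, -1), [[-0.062, -0.998, -0.002], [0.997, -0.062, -0.045], [0.045, -0.004, 0.999]]), (0.6255298193770487, (-1, 1, -1, 1, 1, 1, -1), [[-0.029, -1.0, 0.0], [0.999, -0.029, 0.045], [-0.045, 0.002, 0.999]]), (0.6281575728764823, (1, -1, 1, -1, -1, 1, -1), [[0.041, 0.408, -0.912], [0.997, 0.041, 0.063], [0.063, -0.912, -0.405]])]
[ 0.2733  0.0236  0.5419 -0.0383  0.3366 -0.0027  0.3174] 0.03220415030421642 [3.93263696 3.40508195 0.68483131 0.57665427 0.2918138  0.20297957
 0.10910263]
```

>>> step_arm(targets=[{"dx":0.03,"dy":0.03,"dz":0,"ax":0,"ay":10,"az":0},{"dx":0.03,"dy":0.03,"dz":0,"ax":0,"ay":10,"az":0},{"dx":0.03,"dy":0.03,"dz":0,"ax":0,"ay":10,"az":0},{"dx":0,"dy":0,"dz":-0.05,"ax":0,"ay":10,"az":0},{"dx":0,"dy":0,"dz":-0.05,"ax":0,"ay":0,"az":0}])

```text
t: 2.6
tool_pos: [0.5383, -0.0641, 0.4594]
tool_rot: [[-0.449, 0.853, 0.266], [0.736, 0.183, 0.652], [0.507, 0.488, -0.71]]
ft_force: [-0.4, -0.7, -0.1]
finger_gap: 0.0943
finger_force: 0.0
```

```bash
python3 ob.py
```

```text
2.6 [ 0.7906  0.3509 -0.3682  1.6501 -0.6879  1.2882  1.0607] [ 0.5383 -0.0641  0.4594] [-0.4486  0.8531  0.2663  0.7359  0.1835  0.6518  0.5072  0.4884 -0.7101] 0.09431669615874735 0.0 [-0.3675 -0.6617 -0.0815]
```

>>> step_arm(targets=[{"dx":0,"dy":0,"dz":0,"ax":0,"ay":-10,"az":10},{"dx":0,"dy":0,"dz":0,"ax":0,"ay":-10,"az":10},{"dx":0,"dy":0,"dz":0,"ax":0,"ay":-10,"az":10},{"dx":0,"dy":0,"dz":0,"ax":0,"ay":-10,"az":10},{"dx":0,"dy":0,"dz":0,"ax":0,"ay":0,"az":10}])

```text
t: 3.22
tool_pos: [0.5379, -0.0575, 0.461]
tool_rot: [[0.339, 0.878, 0.337], [0.885, -0.42, 0.203], [0.32, 0.229, -0.919]]
ft_force: [-0.1, -0.4, -0.0]
finger_gap: 0.0942
finger_force: 0.0
```

```bash
python3 ob.py
```

```text
3.225 [ 0.4398  0.134  -0.2399  1.7224 -0.2849  1.0052 -0.0808] [ 0.5379 -0.0575  0.461 ] [ 0.3393  0.8782  0.3371  0.8846 -0.4197  0.2031  0.3199  0.2293 -0.9193] 0.09418626392795114 0.0 [-0.1172 -0.385  -0.0044]
```

>>> step_arm(targets=[{"dx":-0.03,"dy":-0.06,"dz":0,"ax":7,"ay":0,"az":0},{"dx":-0.03,"dy":-0.06,"dz":0,"ax":7,"ay":0,"az":0},{"dx":0,"dy":0,"dz":0,"ax":7,"ay":0,"az":0},{"dx":0,"dy":0,"dz":0,"ax":7,"ay":0,"az":0},{"dx":0,"dy":0,"dz":0.03,"ax":0,"ay":0,"az":0}])

```text
t: 3.85
tool_pos: [0.4176, -0.0546, 0.3946]
tool_rot: [[0.341, 0.933, -0.114], [0.884, -0.277, 0.376], [0.319, -0.229, -0.92]]
ft_force: [-1.6, 0.3, -0.0]
finger_gap: 0.094
finger_force: 0.0
```

```bash
python3 ob.py; cat >> fit.py <<'E'
A=[]
for d in L:
    M=np.eye(3);row=[np.eye(3)[:,2:]]
    for i,(ax,s,q) in enumerate(zip('zyzyzyz',sg,d['qpos'])):
        M=M@R.from_euler(ax,s*q).as_matrix()
        row.append(M[:,:2] if i%2==0 else M)   # split along z avoided for z joints
        if i==6: row[-1]=M[:,:2]
    A.append(np.hstack(row))
A=np.vstack(A)
for lam in(1e-2,1e-3,1e-4,1e-5):
    x=np.linalg.solve(A.T@A+lam**2*np.eye(A.shape[1]),A.T@b);print(lam,x.round(4),np.abs(A@x-b).max())
E
python3 fit.py|tail -5
```

```text
3.85 [ 0.4997  0.2699 -0.2226  1.7309 -0.2825  1.3803  0.0373] [ 0.4176 -0.0546  0.3946] [ 0.3406  0.9333 -0.114   0.8844 -0.2769  0.3756  0.319  -0.2288 -0.9197] 0.09403919259963499 0.0 [-1.6195  0.3186 -0.0271]
  0.000e+00 -8.100e-03 -0.000e+00 -8.100e-03  3.821e-01  0.000e+00
 -2.000e-04 -0.000e+00 -2.000e-04  3.507e-01  0.000e+00  0.000e+00] 1.865897214514689e-08
1e-05 [ 3.362e-01  0.000e+00 -5.800e-03 -0.000e+00 -5.700e-03  5.591e-01
  0.000e+00 -8.100e-03 -0.000e+00 -8.100e-03  3.821e-01  0.000e+00
 -2.000e-04 -0.000e+00 -2.000e-04  3.507e-01  0.000e+00  0.000e+00] 1.865924081911885e-10
```

```bash
cat > kin.py <<'E'
import numpy as np
from scipy.optimize import least_squares
from scipy.spatial.transform import Rotation as R
SG=(-1,1,-1,1,-1,1,-1)
LO=np.array([-3.06,-.37,-1.25,.18,-1.1,.23,-2.94]);HI=np.array([3.06,2.12,1.32,2.47,4.24,1.98,2.94])
R0=np.array([[0,-1,0],[1,0,0],[0,0,1.]])
OFF=[(0,-.0115,0),(0,0,.5591),(0,-.0162,0),(0,0,.3821),(0,-.0004,0),(0,0,.3507),(0,0,0)]
def rz(a):c,s=np.cos(a),np.sin(a);return np.array([[c,-s,0],[s,c,0],[0,0,1]])
def ry(a):c,s=np.cos(a),np.sin(a);return np.array([[c,0,s],[0,1,0],[-s,0,c]])
def fk(q,full=False):
    M=np.eye(3);p=np.array([0,0,.3362]);J=[p]
    for i in range(7):
        M=M@(rz(SG[i]*q[i]) if i%2==0 else ry(SG[i]*q[i]));p=p+M@OFF[i];J.append(p)
    return (p,M@R0,J) if full else (p,M@R0)
def err(q,p,Rm):
    a,B=fk(q);return np.r_[(a-p)*3,R.from_matrix(Rm@B.T).as_rotvec()]
def ik(p,Rm,q0,w=.01):
    f=lambda q:np.r_[err(q,p,Rm),w*(q-q0)]
    s=least_squares(f,np.clip(q0,LO+.02,HI-.02),bounds=(LO+.01,HI-.01),max_nfev=60)
    e=err(s.x,p,Rm);return s.x,np.abs(e).max()
def path(p0,R0_,p1,R1,q0,n=20):
    q=q0;rv=R.from_matrix(R1@R0_.T).as_rotvec();Q=[];E=0
    for t in np.linspace(0,1,n+1)[1:]:
        q,e=ik(p0+t*(p1-p0),R.from_rotvec(t*rv).as_matrix()@R0_,q,.003);E=max(E,e);Q.append(q)
    return np.array(Q),E
E
cat > s1.py <<'E'
from kin import *
import json
for l in open('log.jsonl'):
    d=json.loads(l);print(np.abs(fk(d['qpos'])[0]-d['tool_pos']).max().round(5),end=' ')
q0=np.array(d['qpos'])
PC=np.array([.422,-.035,.004]);CH=np.array([.538,.2585,0])
def tool_in_pail(e,flip):
    z=np.array([0,np.cos(e),-np.sin(e)]);y=np.array([1.,0,0])*(1 if flip else -1);x=np.cross(y,z)
    g=np.array([0,-.106,.062]);return g-.006*z,np.stack([x,y,z],1)
rng=np.random.default_rng(0)
def multi(p,Rm,seeds):
    best=None
    for s in seeds:
        q,e=ik(p,Rm,s,1e-4)
        if e<3e-3:
            m=np.minimum(q-LO,HI-q)[[1,2,3,4,5,6]].min()
            if best is None or m>best[1]: best=(q,m)
    return best
seeds=[q0]+[np.array([rng.uniform(-1.5,1),rng.uniform(-.2,1.2),rng.uniform(-.8,.8),rng.uniform(.8,2.2),rng.uniform(-1,4),rng.uniform(.4,1.8),rng.uniform(-2,2)]) for _ in range(5)]
print()
for yaw in(10.6,-80,100,190):   # pail yaw for grasp
    Rp=rz(np.radians(yaw))
    for e in(30,45,60,75,90):
        for fl in(0,1):
            t,M=tool_in_pail(np.radians(e),fl);b=multi(PC+Rp@t,Rp@M,seeds)
            print(yaw,e,fl,None if b is None else (b[1].round(2),b[0].round(2)))
E
time python3 s1.py
```

```text
5e-05 5e-05 5e-05 6e-05 7e-05 6e-05 5e-05 
10.6 30 0 (np.float64(0.52), array([ 0.71,  1.1 , -0.04,  1.58, -0.58,  1.39, -1.89]))
10.6 30 1 (np.float64(0.7), array([ 0.92,  1.14, -0.42,  1.58, -0.32,  1.28,  0.98]))
10.6 45 0 (np.float64(0.56), array([ 0.65,  0.95, -0.04,  1.74, -0.54,  1.13, -1.94]))
10.6 45 1 (np.float64(0.74), array([ 0.85,  0.98, -0.38,  1.73, -0.28,  1.05,  0.94]))
10.6 60 0 (np.float64(0.58), array([ 0.53,  0.81,  0.  ,  1.89, -0.52,  0.87, -2.  ]))
10.6 60 1 (np.float64(0.58), array([ 0.65,  0.82, -0.18,  1.89, -0.36,  0.83,  0.99]))
10.6 75 0 (np.float64(0.38), array([ 0.35,  0.71,  0.1 ,  2.04, -0.5 ,  0.61, -2.1 ]))
10.6 75 1 (np.float64(0.35), array([ 0.44,  0.7 , -0.04,  2.03, -0.35,  0.58,  0.9 ]))
10.6 90 0 (np.float64(0.24), array([-0.11,  0.72,  0.54,  2.17, -0.84,  0.47, -1.86]))
10.6 90 1 (np.float64(0.32), array([ 0.75,  0.76, -0.76,  2.15,  0.96,  0.62, -0.53]))
-80 30 0 None
-80 30 1 None
-80 45 0 None
-80 45 1 None
-80 60 0 None
-80 60 1 None
-80 75 0 None
-80 75 1 None
-80 90 0 None
-80 90 1 None
100 30 0 (np.float64(0.07), array([-0.19,  1.31,
[... 1010 characters left out ...]
 array([-0.47,  0.92, -0.46,  2.13,  1.05,  1.17, -1.65]))
190 45 1 (np.float64(0.34), array([-0.58,  0.89, -0.3 ,  2.13,  0.99,  1.06,  1.56]))
190 60 0 (np.float64(0.26), array([-0.32,  0.78, -0.49,  2.21,  1.08,  0.92, -1.54]))
190 60 1 (np.float64(0.26), array([-0.31,  0.78, -0.49,  2.21,  1.08,  0.92,  1.6 ]))
190 75 0 (np.float64(0.21), array([ 0.13,  0.81, -0.9 ,  2.26,  1.2 ,  0.93, -1.51]))
190 75 1 (np.float64(0.2), array([-0.24,  0.66, -0.31,  2.27,  0.97,  0.54,  1.89]))
190 90 0 (np.float64(0.19), array([ 0.38,  0.79, -0.94,  2.28,  1.15,  0.68, -1.26]))
190 90 1 (np.float64(0.12), array([-0.59,  0.68,  0.53,  2.31, -0.98,  0.39, -2.19]))
real	0m8.256s
user	0m8.663s
sys	0m0.036s
```

```bash
cat > s2.py <<'E'
from s1 import *
print('----')
from itertools import product
out=[]
for e,fl in product((25,35,45),(0,1)):
    t,M=tool_in_pail(np.radians(e),fl);Rp=rz(np.radians(10.6))
    b=multi(PC+Rp@t,Rp@M,seeds)
    if b is None: continue
    qg=b[0];pg=PC+Rp@t;Rg=Rp@M
    for al,e2,phi in product((100,80,60,40),(e,e-20,e-35),(120,-120,150,-150,175,-175)):
        # carried upright to yaw al, then pitched, then rolled
        M1=rz(np.radians(al-100.6))@Rg
        M2=M1@R.from_rotvec(np.array([0,1,0])*0).as_matrix()
        ax=M1[:,1]; # pitch about tool y
        for sgn in(1,-1):
            Mp=R.from_rotvec(ax*np.radians(sgn*(e-e2))).as_matrix()@M1
            if abs(-np.degrees(np.arcsin(Mp[2,2]))-e2)<1: break
        M3=Mp@R.from_rotvec([0,0,np.radians(phi)]).as_matrix()
        P=M3@M.T   # pail rotation
        zt=np.degrees(np.arccos(P[2,2]))
        if zt<105 or zt>140: continue
        h=P[:2,2]/np.linalg.norm(P[:2,2])
        rim=np.array([0,0,.095]);
        zax=P[:,2];down=-np.array([0,0,1.])-zax*(-zax[2]);down/=np.linalg.norm(down)
        low=P@rim+.072*down
        org=np.r_[CH[:2]-.04*h,.165]-low
        rc=org+P@rim
        dist=np.hypot(*(rc-CH)[:2])
        # other body points of pail height
        p3=org+P@t
        hand=p3-M3[:,2]*.12
        if dist>.12 or p3[2]<.2 or hand[2]<.23: continue
        p2=p3.copy();
        # lift path: up then to over, upright-> then rotate
        up=pg+[0,0,.25]
        Q1,E1=path(pg,Rg,up,Rg,qg,6)
        Q2,E2=path(up,Rg,p2+[0,0,.06],Mp,Q1[-1],8)
        if max(E1,E2)>5e-3: continue
        q=Q2[-1];E=0;Q=[]
        for k in np.linspace(0,1,9)[1:]:
            q,ee=ik(p2+[0,0,.06*(1-k)],Mp@R.from_rotvec([0,0,np.radians(phi*k)]).as_matrix(),q,.003);E=max(E,ee);Q.append(q)
        if E>5e-3: continue
        A=np.vstack([Q1,Q2,Q]);m=np.minimum(A-LO,HI-A).min()
        out.append((m,e,fl,al,e2,phi,zt,dist,np.degrees(np.arctan2(h[1],h[0])),rc,p3,q))
out.sort(key=lambda a:-a[0])
np.set_printoptions(precision=3,suppress=True)
for o in out[:14]: print(*o)
E
time python3 s2.py | sed '1,/----/d'
```

```text
0.19278154713112639 35 0 100 35 -175 109.84438878029935 0.015558394185795068 -84.35299055056298 [0.536 0.274 0.233] [0.546 0.265 0.347] [ 0.518  0.744 -0.918  1.693 -0.492  0.935  0.154]
0.1506489210284253 25 1 100 5 -120 114.49387081327534 0.010149095369786764 -139.59916322499856 [0.546 0.265 0.231] [0.624 0.193 0.275] [ 0.672  1.285 -1.041  1.474 -0.513  1.125  2.578]
0.13460446784680047 35 1 100 0 -120 114.17820395979116 0.010510526405596179 -131.04342059936795 [0.545 0.266 0.231] [0.633 0.207 0.275] [ 0.662  1.364 -1.091  1.447 -0.515  1.126  2.582]
0.1217347844791874 25 0 100 25 -175 129.76661719628692 0.006055660995694993 -85.89833584023182 [0.538 0.252 0.22 ] [0.553 0.206 0.325] [ 0.644  0.883 -0.917  1.692 -0.559  1.017  0.342]
0.1205380147902988 25 0 100 25 -150 122.19088873389111 0.001642597142893687 -112.37558841234315 [0.539 0.26  0.226] [0.585 0.215 0.322] [ 0.546  0.875 -0.791  1.608 -0.631  1.082 -0.05 ]
0.08439050900523415 45 0 100 25 -175 109.85137831815616 0.01555013262552774 -83.75682264291237 [0.536 0.274 0.233] [0.547 0.265 0.346] [ 0.575  0.849 -0.953  1.718 -0.
[... 856 characters left out ...]
05908 [0.538 0.26  0.226] [0.591 0.216 0.318] [ 0.566  0.981 -0.794  1.598 -0.732  1.133  0.068]
0.0223366291639282 25 1 100 25 175 129.76661719628692 0.006055660995694949 -74.10166415976818 [0.54  0.253 0.22 ] [0.542 0.204 0.325] [ 0.103  0.698  0.051  1.741 -1.078  1.452 -2.14 ]
0.020011147955695696 35 1 100 15 -150 122.46481156236555 0.0013517294988487525 -109.04130155505908 [0.538 0.26  0.226] [0.591 0.216 0.318] [ 0.725  1.187 -1.23   1.594 -0.298  0.964  2.835]
0.015405788392487851 25 1 100 5 120 114.49387081327534 0.010149095369786747 -20.40083677500142 [0.528 0.262 0.231] [0.479 0.168 0.275] [ 0.354  0.935 -0.136  1.89  -1.085  1.532 -0.86 ]
real	0m48.767s
user	0m49.240s
sys	0m0.039s
```

```bash
cat > mv.py <<'E'
from kin import *
import json
from station import arm
np.set_printoptions(precision=3,suppress=True)
def rows(p0,A0,p1,A1,n):
    rv=R.from_matrix(A0.T@A1).as_rotvec();out=[];A=A0
    for k in range(n):
        d=A.T@((p1-p0)/n);out.append(np.r_[d,np.degrees(rv)/n]);A=A@R.from_rotvec(rv/n).as_matrix()
    return out
def run(p,A,rs):
    for r in rs:
        p=p+A@r[:3];A=A@R.from_rotvec(np.radians(r[3:])).as_matrix()
    return p,A
def show(rs):
    for r in rs: print('{"dx":%g,"dy":%g,"dz":%g,"ax":%g,"ay":%g,"az":%g}'%(*[round(float(x),3)+0. for x in r[:3]],*[round(float(x),1)+0. for x in r[3:]]),end=', ')
    print()
def plan(wps,q=None,p=None,A=None,quiet=False):
    """wps: list of (p,A,n); rows are rounded and carried on exactly"""
    s=arm.observe()
    q=s['qpos'] if q is None else q;p=s['tool_pos'] if p is None else p;A=s['tool_rot'] if A is None else A
    M=[]
    for w in wps:
        P,B,n=w;rs=[]
        for k in range(n):
            r=rows(p,A,P,B,n-k)[0];r=np.r_[np.round(r[:3],3),np.round(r[3:],1)];rs.append(r)
            p0=p;p,A=run(p,A,[r]);qn,e=ik(p,A,q,.003)
            dq=np.abs(qn-q).max();q=qn;M.append((e,dq,np.minimum(q-LO,HI-q).min()))
        if not quiet: show(rs)
    M=np.array(M);print('#maxerr %.4f maxdq %.3f minmargin %.3f'%(M[:,0].max(),M[:,1].max(),M[:,2].min()),'q',q,'p',p)
    return p,A,q
PC=np.array([.422,-.035,.004]);CH=np.array([.538,.2585,0.])
def tool_in_pail(e,fl=0):
    e=np.radians(e);z=np.array([0,np.cos(e),-np.sin(e)]);y=np.array([1.,0,0])*(1 if fl else -1);x=np.cross(y,z)
    return np.array([0,-.106,.062])-.006*z,np.stack([x,y,z],1)
E
cat > s3.py <<'E'
from mv import *
L=[json.loads(l) for l in open('log.jsonl')]
for a,b in((0,1),(4,5)):
    Q,E=path(np.array(L[a]['tool_pos']),np.array(L[a]['tool_rot']),np.array(L[b]['tool_pos']),np.array(L[b]['tool_rot']),np.array(L[a]['qpos']),6)
    print(Q[-1],np.array(L[b]['qpos']))
Rp=rz(np.radians(10.6));t,M=tool_in_pail(30)
pg=PC+Rp@t;Rg=Rp@M
pre=pg-.12*Rg[:,2]
plan([(pre+[0,0,.2],Rg,16),(pre,Rg,5)])
E
python3 s3.py
```

```text
[ 0.511  0.499 -0.187  1.723 -0.341  1.102  0.693] [ 0.52   0.5   -0.201  1.723 -0.334  1.1    0.686]
[ 0.458  0.135 -0.262  1.722 -0.28   1.004 -0.085] [ 0.44   0.134 -0.24   1.722 -0.285  1.005 -0.081]
{"dx":-0.011,"dy":0.007,"dz":-0.001,"ax":3,"ay":-0.6,"az":8.9}, {"dx":-0.01,"dy":0.008,"dz":-0.001,"ax":3,"ay":-0.6,"az":8.9}, {"dx":-0.008,"dy":0.01,"dz":-0.002,"ax":3,"ay":-0.6,"az":8.9}, {"dx":-0.007,"dy":0.011,"dz":-0.002,"ax":3,"ay":-0.6,"az":8.9}, {"dx":-0.005,"dy":0.012,"dz":-0.003,"ax":3,"ay":-0.6,"az":8.9}, {"dx":-0.003,"dy":0.012,"dz":-0.003,"ax":3,"ay":-0.6,"az":8.9}, {"dx":-0.002,"dy":0.012,"dz":-0.004,"ax":3,"ay":-0.6,"az":8.9}, {"dx":0,"dy":0.012,"dz":-0.005,"ax":3,"ay":-0.6,"az":8.9}, {"dx":0.002,"dy":0.012,"dz":-0.005,"ax":3.1,"ay":-0.6,"az":8.9}, {"dx":0.004,"dy":0.011,"dz":-0.006,"ax":3,"ay":-0.6,"az":8.9}, {"dx":0.006,"dy":0.01,"dz":-0.006,"ax":3,"ay":-0.6,"az":8.9}, {"dx":0.007,"dy":0.008,"dz":-0.007,"ax":3,"ay":-0.7,"az":8.9}, {"dx":0.008,"dy":0.007,"dz":-0.007,"ax":3.1,"ay":-0.7,"az":9}, {"dx":0.009,"dy":0.005,"dz":-0.008,"ax":3.1,"ay":-0.6,"az":8.9}, {"dx":0.009,"dy":0.004,"dz":-0.008,"ax":3,"ay":-0.6,"az":9}, {"dx":0.009,"dy":0.001,"dz":-0.009,"ax":3.1,"ay":-0.7,"az":8.9}, 
{"dx":0.035,"dy":0,"dz":0.02,"ax":0,"ay":0,"az":0}, {"dx":0.035,"dy":0,"dz":0.02,"ax":0,"ay":0,"az":0}, {"dx":0.035,"dy":0,"dz":0.02,"ax":0,"ay":0,"az":0}, {"dx":0.034,"dy":0,"dz":0.02,"ax":0,"ay":0,"az":0}, {"dx":0.035,"dy":0.001,"dz":0.02,"ax":0,"ay":0,"az":0}, 
#maxerr 0.0000 maxdq 0.179 minmargin 0.010 q [ 0.708  1.104  0.136  1.322 -0.598  1.709 -1.885] p [ 0.461 -0.247  0.129]
```

```bash
sed -i "s/M.append((e,dq,np.minimum(q-LO,HI-q).min()))/mm=np.minimum(q-LO,HI-q);M.append((e,dq,mm.min(),mm.argmin()+1))/; s/minmargin %.3f'%(\(.*\)),'q'/minmargin %.3f j%d'%(\1,M[M[:,2].argmin(),3]),'q'/" mv.py
cat > s3.py <<'E'
from mv import *
Rp=rz(np.radians(10.6));t,M=tool_in_pail(30)
pg=PC+Rp@t;Rg=Rp@M
t9,M9=tool_in_pail(80);Rd=Rp@M9
pre=pg-.12*Rg[:,2]
plan([(pre+[0,.08,.3],Rd,16),(pre+[0,0,.2],Rg,7),(pre,Rg,4)],quiet=True)
plan([(pre+[0.05,.0,.3],Rd,16),(pre+[0,0,.2],Rg,7),(pre,Rg,4)],quiet=True)
plan([(pre+[0,.08,.25],rz(-1.)@Rd,14),(pre+[0,.0,.2],Rg,9),(pre,Rg,4)],quiet=True)
E
python3 s3.py
```

```text
#maxerr 0.0000 maxdq 0.166 minmargin 0.017 j6 q [ 0.718  1.103  0.115  1.321 -0.587  1.702 -1.897] p [ 0.462 -0.247  0.129]
#maxerr 0.0000 maxdq 0.155 minmargin 0.010 j6 q [ 0.708  1.103  0.135  1.321 -0.598  1.709 -1.887] p [ 0.462 -0.246  0.13 ]
#maxerr 0.4270 maxdq 0.248 minmargin 0.010 j7 q [ 1.232  1.32  -1.24   1.494  0.39   1.415  2.93 ] p [ 0.461 -0.246  0.129]
```

```bash

cat > s3.py <<'E'
from mv import *
Rp=rz(np.radians(10.6));t,M=tool_in_pail(30)
pg=PC+Rp@t;Rg=Rp@M
t9,M9=tool_in_pail(80);Rd=Rp@M9
pre=pg-.12*Rg[:,2]
plan([(pre+[0.03,.05,.15],Rd,17),(pre+[0,0,.05],Rg,6),(pre,Rg,2)],quiet=True)
plan([(pre+[0.0,.05,.15],Rd,17),(pre,Rg,6)])
E
python3 s3.py
```

```text
#maxerr 0.0000 maxdq 0.143 minmargin 0.205 j6 q [ 0.694  1.107  0.164  1.321 -0.613  1.719 -1.871] p [ 0.462 -0.247  0.129]
{"dx":-0.009,"dy":0.006,"dz":0.003,"ax":-1,"ay":0.5,"az":8.8}, {"dx":-0.008,"dy":0.008,"dz":0.003,"ax":-1,"ay":0.5,"az":8.8}, {"dx":-0.006,"dy":0.008,"dz":0.003,"ax":-1,"ay":0.4,"az":8.8}, {"dx":-0.005,"dy":0.009,"dz":0.003,"ax":-0.9,"ay":0.4,"az":8.8}, {"dx":-0.004,"dy":0.01,"dz":0.003,"ax":-0.9,"ay":0.5,"az":8.8}, {"dx":-0.002,"dy":0.01,"dz":0.003,"ax":-1,"ay":0.5,"az":8.8}, {"dx":0,"dy":0.011,"dz":0.004,"ax":-1,"ay":0.4,"az":8.8}, {"dx":0.001,"dy":0.01,"dz":0.004,"ax":-0.9,"ay":0.4,"az":8.8}, {"dx":0.003,"dy":0.01,"dz":0.004,"ax":-0.9,"ay":0.5,"az":8.8}, {"dx":0.004,"dy":0.01,"dz":0.004,"ax":-1,"ay":0.5,"az":8.8}, {"dx":0.005,"dy":0.009,"dz":0.004,"ax":-1,"ay":0.4,"az":8.8}, {"dx":0.007,"dy":0.008,"dz":0.004,"ax":-0.9,"ay":0.4,"az":8.8}, {"dx":0.008,"dy":0.006,"dz":0.005,"ax":-1,"ay":0.5,"az":8.8}, {"dx":0.008,"dy":0.005,"dz":0.005,"ax":-0.9,"ay":0.4,"az":8.8}, {"dx":0.009,"dy":0.004,"dz":0.005,"ax":-1,"ay":0.5,"az":8.8}, {"dx":0.01,"dy":0.002,"dz":0.005,"ax":-0.9,"ay":0.4,"az":8.8}, {"dx":0.01,"dy":0,"dz":0.004,"ax":-1,"ay":0.5,"az":8.7}, 
{"dx":0.012,"dy":0.002,"dz":0.023,"ax":0,"ay":-8.3,"az":0}, {"dx":0.016,"dy":0.001,"dz":0.021,"ax":0,"ay":-8.3,"az":0}, {"dx":0.018,"dy":0.002,"dz":0.019,"ax":0,"ay":-8.4,"az":0}, {"dx":0.021,"dy":0.001,"dz":0.016,"ax":0,"ay":-8.3,"az":0}, {"dx":0.023,"dy":0.002,"dz":0.013,"ax":0,"ay":-8.4,"az":0}, {"dx":0.025,"dy":0.001,"dz":0.009,"ax":0,"ay":-8.3,"az":0}, 
#maxerr 0.0000 maxdq 0.142 minmargin 0.269 j6 q [ 0.704  1.104  0.141  1.322 -0.601  1.711 -1.883] p [ 0.462 -0.246  0.129]
```

>>> step_arm(targets=[{"dx":-0.009,"dy":0.006,"dz":0.003,"ax":-1,"ay":0.5,"az":8.8},{"dx":-0.008,"dy":0.008,"dz":0.003,"ax":-1,"ay":0.5,"az":8.8},{"dx":-0.006,"dy":0.008,"dz":0.003,"ax":-1,"ay":0.4,"az":8.8},{"dx":-0.005,"dy":0.009,"dz":0.003,"ax":-0.9,"ay":0.4,"az":8.8},{"dx":-0.004,"dy":0.01,"dz":0.003,"ax":-0.9,"ay":0.5,"az":8.8}])

```text
t: 4.47
tool_pos: [0.4274, -0.0955, 0.3607]
tool_rot: [[0.9, 0.434, -0.028], [0.415, -0.838, 0.355], [0.13, -0.331, -0.935]]
ft_force: [0.3, 0.3, 1.0]
finger_gap: 0.0938
finger_force: 0.0
```

>>> step_arm(targets=[{"dx":-0.002,"dy":0.01,"dz":0.003,"ax":-1,"ay":0.5,"az":8.8},{"dx":0,"dy":0.011,"dz":0.004,"ax":-1,"ay":0.4,"az":8.8},{"dx":0.001,"dy":0.01,"dz":0.004,"ax":-0.9,"ay":0.4,"az":8.8},{"dx":0.003,"dy":0.01,"dz":0.004,"ax":-0.9,"ay":0.5,"az":8.8},{"dx":0.004,"dy":0.01,"dz":0.004,"ax":-1,"ay":0.5,"az":8.8}])

```text
t: 5.1
tool_pos: [0.4411, -0.1371, 0.3261]
tool_rot: [[0.95, -0.313, 0.017], [-0.305, -0.91, 0.28], [-0.072, -0.271, -0.96]]
ft_force: [0.4, -0.6, 0.1]
finger_gap: 0.0942
finger_force: 0.0
```

>>> step_arm(targets=[{"dx":0.005,"dy":0.009,"dz":0.004,"ax":-1,"ay":0.4,"az":8.8},{"dx":0.007,"dy":0.008,"dz":0.004,"ax":-0.9,"ay":0.4,"az":8.8},{"dx":0.008,"dy":0.006,"dz":0.005,"ax":-1,"ay":0.5,"az":8.8},{"dx":0.008,"dy":0.005,"dz":0.005,"ax":-0.9,"ay":0.4,"az":8.8},{"dx":0.009,"dy":0.004,"dz":0.005,"ax":-1,"ay":0.5,"az":8.8}])

```text
t: 5.72
tool_pos: [0.4534, -0.1787, 0.2919]
tool_rot: [[0.465, -0.885, -0.008], [-0.868, -0.457, 0.195], [-0.176, -0.084, -0.981]]
ft_force: [0.7, 0.8, -0.1]
finger_gap: 0.0944
finger_force: 0.0
```

>>> step_arm(targets=[{"dx":0.01,"dy":0.002,"dz":0.005,"ax":-0.9,"ay":0.4,"az":8.8},{"dx":0.01,"dy":0,"dz":0.004,"ax":-1,"ay":0.5,"az":8.7},{"dx":0.012,"dy":0.002,"dz":0.023,"ax":0,"ay":-8.3,"az":0},{"dx":0.016,"dy":0.001,"dz":0.021,"ax":0,"ay":-8.3,"az":0},{"dx":0.018,"dy":0.002,"dz":0.019,"ax":0,"ay":-8.4,"az":0}])

```text
t: 6.35
tool_pos: [0.4598, -0.2206, 0.2046]
tool_rot: [[0.152, -0.982, -0.107], [-0.803, -0.186, 0.566], [-0.577, -0.0, -0.817]]
ft_force: [0.2, 0.2, 0.1]
finger_gap: 0.094
finger_force: 0.0
```

>>> step_arm(targets=[{"dx":0.021,"dy":0.001,"dz":0.016,"ax":0,"ay":-8.3,"az":0},{"dx":0.023,"dy":0.002,"dz":0.013,"ax":0,"ay":-8.4,"az":0},{"dx":0.025,"dy":0.001,"dz":0.009,"ax":0,"ay":-8.3,"az":0},{"dx":0,"dy":0,"dz":0,"ax":0,"ay":0,"az":0}])

```text
t: 6.85
tool_pos: [0.4558, -0.2449, 0.1216]
tool_rot: [[0.079, -0.983, -0.165], [-0.485, -0.183, 0.855], [-0.871, 0.012, -0.491]]
ft_force: [0.2, -0.0, 0.7]
finger_gap: 0.0938
finger_force: 0.0
```

```bash
python3 ob.py; python3 - <<'E'
from h import *
d=shot('wrist');cv2.imwrite('pics/w1.png',d['color'])
W=cloud(d)
im=d['color'];hsv=cv2.cvtColor(im,cv2.COLOR_BGR2HSV)
m=(hsv[...,0]>95)&(hsv[...,0]<130)&(hsv[...,1]>120)
P=W[m];P=P[~np.isnan(P[:,0])];P=P[(P[:,1]<-.12)&(P[:,1]>-.2)&(P[:,2]<.11)&(P[:,2]>.03)]
print(len(P),P.mean(0),P.min(0),P.max(0)); Q=P[np.abs(P[:,2]-.065)<.015];print(len(Q),np.median(Q,0),Q.min(0),Q.max(0))
E
```

```text
6.85 [ 0.7048  1.1164  0.1468  1.3295 -0.6002  1.7087 -1.8786] [ 0.4558 -0.2449  0.1216] [ 0.0794 -0.9831 -0.1652 -0.485  -0.1829  0.8552 -0.8709  0.0122 -0.4913] 0.09376800810181495 0.0 [ 0.2121 -0.0197  0.7024]
1003 [ 0.4431872  -0.14603464  0.06879508] [ 0.43255927 -0.14941829  0.03508037] [ 0.44935029 -0.12086146  0.09779159]
457 [ 0.44349834 -0.14681362  0.06506942] [ 0.43734239 -0.14941829  0.05002651] [ 0.44922767 -0.14378664  0.07991584]
```

View pics/w1.png

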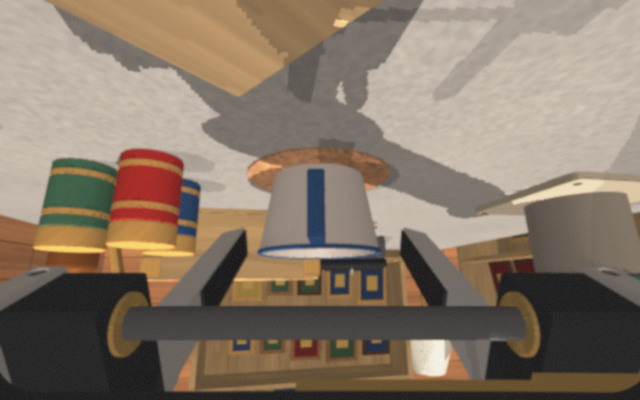

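```bash
python3 - <<'E'
from mv import *
s=arm.observe();A=s['tool_rot']
B=np.array([.4425,-.141,.067]);
plan([(B-.006*A[:,2]-.04*A[:,2],A,2),(B-.006*A[:,2],A,2)])
E
```

```text
{"dx":0,"dy":-0.002,"dz":0.037,"ax":0,"ay":0,"az":0}, {"dx":-0.001,"dy":-0.002,"dz":0.038,"ax":0,"ay":0,"az":0}, 
{"dx":0,"dy":0,"dz":0.02,"ax":0,"ay":0,"az":0}, {"dx":0,"dy":0,"dz":0.02,"ax":0,"ay":0,"az":0}, 
#maxerr 0.0000 maxdq 0.086 minmargin 0.350 j6 q [ 0.622  1.111  0.112  1.579 -0.664  1.466 -1.799] p [ 0.443 -0.146  0.07 ]
```

>>> step_arm(targets=[{"dx":0,"dy":-0.002,"dz":0.037,"ax":0,"ay":0,"az":0},{"dx":-0.001,"dy":-0.002,"dz":0.038,"ax":0,"ay":0,"az":0},{"dx":0,"dy":0,"dz":0.02,"ax":0,"ay":0,"az":0},{"dx":0,"dy":0,"dz":0.02,"ax":0,"ay":0,"az":0},{"dx":0,"dy":0,"dz":0,"ax":0,"ay":0,"az":0}])

```text
t: 7.52
tool_pos: [0.4459, -0.146, 0.0766]
tool_rot: [[0.097, -0.982, -0.16], [-0.494, -0.187, 0.849], [-0.864, -0.003, -0.503]]
ft_force: [0.0, -0.1, 0.2]
finger_gap: 0.0941
finger_force: 0.0
```

>>> step_arm(targets=[{"dx":0,"dy":0,"dz":0,"ax":0,"ay":0,"az":0},{"dx":0,"dy":0,"dz":0,"ax":0,"ay":0,"az":0},{"dx":0,"dy":0,"dz":0,"ax":0,"ay":0,"az":0},{"dx":0,"dy":0,"dz":0,"ax":0,"ay":0,"az":0},{"dx":0,"dy":0,"dz":0,"ax":0,"ay":0,"az":0}], hand=1, force=60)

```text
t: 8.15
tool_pos: [0.4437, -0.1483, 0.0726]
tool_rot: [[0.09, -0.983, -0.158], [-0.492, -0.182, 0.851], [-0.866, 0.002, -0.5]]
ft_force: [-0.3, -0.2, 0.4]
finger_gap: 0.0475
finger_force: 0.0
```

```bash
python3 ob.py; cat > s4.py <<'E'
from mv import *
# pose of pail assumed PC,yaw ; tool pose measured -> tool in pail
s=arm.observe();Rp=rz(np.radians(10.6));A=s['tool_rot'];M=Rp.T@A;t=Rp.T@(s['tool_pos']-PC)
print('e',np.degrees(np.arcsin(-A[2,2])),'t',t)
def pailpose(phi,hgt,dh,al=0):
    B=rz(np.radians(al))@A@R.from_rotvec([0,0,np.radians(phi)]).as_matrix();P=B@M.T
    z=P[:,2];h=z[:2]/np.linalg.norm(z[:2]);down=-np.array([0,0,1.])+z*z[2];down/=np.linalg.norm(down)
    low=P@[0,0,.095]+.072*down;org=np.r_[CH[:2]-dh*h,hgt]-low
    return org+P@t,B,np.degrees(np.arccos(z[2])),org+P@[0,0,.095],np.degrees(np.arctan2(h[1],h[0])),org
if __name__=='__main__':
    for al in(0,-20,-40,20):
        print('al',al)
        for sg in(-1,1):
            w=[(s['tool_pos']+[0,0,.18],A,6)]
            for ph,n in((60,9),(110,7),(130,4),(150,4)):
                p,B,ti,rim,az,org=pailpose(sg*ph,.175,.03,al);w.append((p,B,n));print(sg*ph,round(ti),rim,round(az),p,end=' | ')
            print();plan(w,quiet=True)
E
python3 s4.py
```

```text
8.15 [ 0.6251  1.1053  0.111   1.5787 -0.6633  1.466  -1.7986] [ 0.4437 -0.1483  0.0726] [ 0.0897 -0.9833 -0.1584 -0.492  -0.1821  0.8513 -0.8659  0.0015 -0.5002] 0.04751286030392396 0.0 [-0.257  -0.2239  0.4302]
e 30.010749024879946 t [ 0.001 -0.115  0.069]
al 0
-60 51 [0.605 0.292 0.231] -153 [0.691 0.212 0.24 ] | -110 90 [0.558 0.28  0.247] -134 [0.644 0.234 0.315] | -130 103 [0.545 0.27  0.245] -122 [0.614 0.233 0.334] | -150 114 [0.538 0.26  0.241] -108 [0.585 0.228 0.345] | 
#maxerr 0.0000 maxdq 0.109 minmargin 0.252 j5 q [ 0.441  0.764 -0.658  1.582 -0.676  1.136 -0.071] p [0.585 0.227 0.345]
60 51 [0.463 0.266 0.231] -6 [0.413 0.159 0.239] | 110 90 [0.511 0.271 0.247] -25 [0.448 0.197 0.314] | 130 103 [0.527 0.266 0.245] -36 [0.475 0.206 0.333] | 150 114 [0.537 0.259 0.241] -51 [0.504 0.212 0.345] | 
#maxerr 0.5753 maxdq 0.377 minmargin 0.010 j5 q [-0.059  1.204  0.99   2.46  -1.026  1.97  -2.93 ] p [0.505 0.212 0.345]
al -20
-60 51 [0.613 0.267 0.231] -173 [0.666 0.162 0.24 ] | -110 90 [0.565 0.271 0.247] -154 [0.629 0.199 0.315] | -130 103 [0.549 0.267 0.245] -142 [0.601 0.
[... 1190 characters left out ...]
[0.483 0.244 0.345]
al 20
-60 51 [0.589 0.313 0.231] -133 [0.698 0.267 0.24 ] | -110 90 [0.55  0.286 0.247] -114 [0.646 0.271 0.315] | -130 103 [0.541 0.271 0.245] -102 [0.619 0.261 0.334] | -150 114 [0.538 0.26  0.241] -88 [0.592 0.246 0.345] | 
#maxerr 0.0000 maxdq 0.170 minmargin 0.293 j6 q [ 0.296  0.916 -0.68   1.241 -0.469  1.479 -0.119] p [0.593 0.246 0.345]
60 51 [0.465 0.24  0.231] 14 [0.454 0.122 0.239] | 110 90 [0.509 0.261 0.247] -5 [0.474 0.169 0.314] | 130 103 [0.525 0.262 0.245] -16 [0.497 0.188 0.333] | 150 114 [0.537 0.259 0.241] -31 [0.522 0.204 0.345] | 
#maxerr 0.6909 maxdq 0.312 minmargin 0.010 j7 q [-0.255  1.152  1.253  2.46  -0.921  1.97  -2.93 ] p [0.522 0.204 0.345]
```

>>> step_arm(targets=[{"dx":0,"dy":0,"dz":0.003,"ax":0,"ay":0,"az":0},{"dx":0,"dy":0,"dz":0,"ax":0,"ay":0,"az":0},{"dx":0,"dy":0,"dz":0,"ax":0,"ay":0,"az":0},{"dx":0,"dy":0,"dz":0,"ax":0,"ay":0,"az":0},{"dx":0,"dy":0,"dz":0,"ax":0,"ay":0,"az":0}])

```text
t: 8.78
tool_pos: [0.4433, -0.1456, 0.0712]
tool_rot: [[0.09, -0.983, -0.159], [-0.492, -0.182, 0.851], [-0.866, 0.001, -0.5]]
ft_force: [1.4, -0.3, -0.4]
finger_gap: 0.0154
finger_force: 60.0
```

>>> step_arm(targets=[{"dx":-0.018,"dy":0,"dz":-0.01,"ax":0,"ay":0,"az":0},{"dx":-0.018,"dy":0,"dz":-0.01,"ax":0,"ay":0,"az":0},{"dx":-0.018,"dy":0,"dz":-0.01,"ax":0,"ay":0,"az":0},{"dx":-0.018,"dy":0,"dz":-0.01,"ax":0,"ay":0,"az":0},{"dx":0,"dy":0,"dz":0,"ax":0,"ay":0,"az":0}])

```text
t: 9.4
tool_pos: [0.4438, -0.1447, 0.1553]
tool_rot: [[0.093, -0.983, -0.157], [-0.494, -0.182, 0.85], [-0.864, -0.001, -0.503]]
ft_force: [0.3, -0.8, -4.2]
finger_gap: 0.0156
finger_force: 60.0
```

```bash
python3 ob.py; python3 - <<'E'
from h import *
a=shot('side');b=shot('wrist')
im=np.vstack([a['color'][100:300,150:450],b['color'][60:260,170:470]]);cv2.imwrite('pics/p2.png',cv2.resize(im,None,fx=1.5,fy=1.5))
for n in('scene',):
    shot(n)
for n in('scene','side'):
    P=pts([n],(.32,.53,-.12,.06),(.16,.22))[0];k=P[:,2]>np.percentile(P[:,2],60)
    # plane of the rim
    from numpy.linalg import svd
    print(n,len(P),P.mean(0),P[:,2].max())
E
```

```text
9.4 [ 0.6151  0.9727  0.1206  1.6062 -0.6528  1.5487 -1.857 ] [ 0.4438 -0.1447  0.1553] [ 0.0927 -0.9832 -0.1571 -0.4941 -0.1824  0.85   -0.8644 -0.0012 -0.5027] 0.015552455909280293 59.99891638755798 [ 0.2815 -0.7511 -4.1947]
scene 546 [ 0.41623487 -0.03320756  0.17352892] 0.18622789907126414
side 788 [ 0.42305972 -0.03612802  0.17243988] 0.1851643575244456
```

View pics/p2.png

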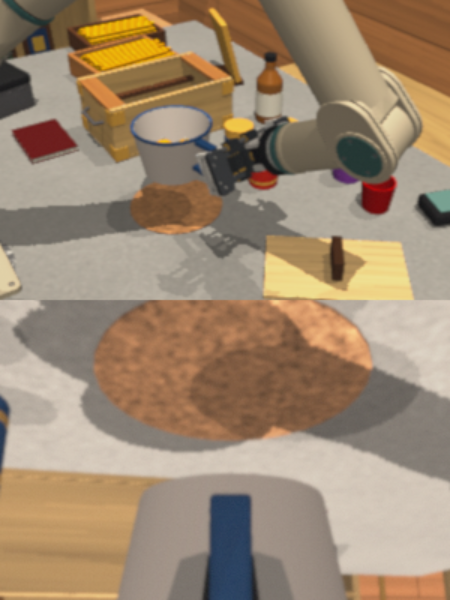

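```bash
cat > s5.py <<'E'
import s4
from s4 import *
Rp=rz(np.radians(10.6))
# grasp relation from the closed grasp reading
G=np.array([.4433,-.1456,.0712]);AG=np.array([[.090,-.983,-.159],[-.492,-.182,.851],[-.866,.001,-.5]])
s4.M=Rp.T@AG;s4.t=Rp.T@(G-PC)
ang=np.linspace(0,2*np.pi,24)
ring=lambda r,z:np.stack([r*np.cos(ang),r*np.sin(ang),0*ang+z],1)
PT=np.vstack([ring(.056,0),ring(.072,.095)])
def low(p,B):
    P=B@s4.M.T;o=p-P@s4.t;X=PT@P.T+o;return X[:,2].min(),X[X[:,2].argmin()]
s4.A=s['tool_rot']
A=s4.A
w=[(s['tool_pos']+[.02,.05,.11],A,3),(np.array([.59,.17,.36]),A@R.from_rotvec([0,0,np.radians(-60)]).as_matrix(),8)]
for ph,n in((90,4),(110,3),(130,4),(150,4)):
    p,B,ti,rim,az,org=pailpose(-ph,.18,.03);w.append((p,B,n));print(ph,round(ti),rim,round(az),p)
for p,B,n in w: print(low(p,B))
plan(w)
E
python3 s5.py
```

```text
e 30.03040091051555 t [ 0.001 -0.111  0.149]
90 75 [0.576 0.288 0.25 ] -143 [0.669 0.231 0.292]
110 90 [0.559 0.28  0.252] -134 [0.643 0.236 0.318]
130 103 [0.545 0.27  0.25 ] -122 [0.614 0.236 0.337]
150 113 [0.538 0.26  0.246] -108 [0.584 0.23  0.348]
(np.float64(0.1959240422323169), array([0.472, 0.064, 0.196]))
(np.float64(0.2496804424985194), array([0.536, 0.272, 0.25 ]))
(np.float64(0.171721265227507), array([0.64 , 0.332, 0.172]))
(np.float64(0.18013217157188421), array([0.556, 0.283, 0.18 ]))
(np.float64(0.1806332260289235), array([0.546, 0.289, 0.181]))
(np.float64(0.18049821879912967), array([0.555, 0.284, 0.18 ]))
{"dx":-0.039,"dy":-0.01,"dz":-0.005,"ax":0,"ay":0,"az":0}, {"dx":-0.04,"dy":-0.009,"dz":-0.005,"ax":0,"ay":0,"az":0}, {"dx":-0.039,"dy":-0.01,"dz":-0.006,"ax":0,"ay":0,"az":0}, 
{"dx":-0.025,"dy":-0.022,"dz":0.02,"ax":0,"ay":0,"az":-7.5}, {"dx":-0.022,"dy":-0.025,"dz":0.02,"ax":0,"ay":0,"az":-7.5}, {"dx":-0.019,"dy":-0.027,"dz":0.019,"ax":0,"ay":0,"az":-7.5}, {"dx":-0.015,"dy":-0.03,"dz":0.02,"ax":0,"ay":0,"az":-7.5}, {"dx":-0.011,"dy":-0.031,"dz":0.019,"ax":0,"a
[... 538 characters left out ...]
"ax":0,"ay":0,"az":-6.7}, {"dx":-0.006,"dy":-0.011,"dz":-0.002,"ax":0,"ay":0,"az":-6.6}, 
{"dx":-0.005,"dy":-0.007,"dz":-0.001,"ax":0,"ay":0,"az":-5}, {"dx":-0.005,"dy":-0.007,"dz":-0.001,"ax":0,"ay":0,"az":-5}, {"dx":-0.004,"dy":-0.008,"dz":-0.001,"ax":0,"ay":0,"az":-5}, {"dx":-0.003,"dy":-0.008,"dz":-0.002,"ax":0,"ay":0,"az":-5}, 
{"dx":-0.004,"dy":-0.007,"dz":-0.001,"ax":0,"ay":0,"az":-5}, {"dx":-0.004,"dy":-0.007,"dz":-0.001,"ax":0,"ay":0,"az":-5}, {"dx":-0.003,"dy":-0.007,"dz":-0.002,"ax":0,"ay":0,"az":-5}, {"dx":-0.002,"dy":-0.008,"dz":-0.001,"ax":0,"ay":0,"az":-5}, 
#maxerr 0.0000 maxdq 0.111 minmargin 0.242 j5 q [ 0.422  0.751 -0.629  1.582 -0.699  1.147 -0.06 ] p [0.584 0.231 0.349]
```

>>> step_arm(targets=[{"dx":-0.039,"dy":-0.01,"dz":-0.005,"ax":0,"ay":0,"az":0},{"dx":-0.04,"dy":-0.009,"dz":-0.005,"ax":0,"ay":0,"az":0},{"dx":-0.039,"dy":-0.01,"dz":-0.006,"ax":0,"ay":0,"az":0},{"dx":-0.025,"dy":-0.022,"dz":0.02,"ax":0,"ay":0,"az":-7.5},{"dx":-0.022,"dy":-0.025,"dz":0.02,"ax":0,"ay":0,"az":-7.5}])

```text
t: 10.18
tool_pos: [0.4958, -0.027, 0.2867]
tool_rot: [[0.344, -0.925, -0.159], [-0.427, -0.305, 0.851], [-0.836, -0.225, -0.5]]
ft_force: [0.6, 0.6, -3.8]
finger_gap: 0.0156
finger_force: 60.0
```

>>> step_arm(targets=[{"dx":-0.019,"dy":-0.027,"dz":0.019,"ax":0,"ay":0,"az":-7.5},{"dx":-0.015,"dy":-0.03,"dz":0.02,"ax":0,"ay":0,"az":-7.5},{"dx":-0.011,"dy":-0.031,"dz":0.019,"ax":0,"ay":0,"az":-7.5},{"dx":-0.007,"dy":-0.033,"dz":0.02,"ax":0,"ay":0,"az":-7.5},{"dx":-0.003,"dy":-0.033,"dz":0.019,"ax":0,"ay":0,"az":-7.5}])

```text
t: 10.8
tool_pos: [0.5742, 0.1376, 0.347]
tool_rot: [[0.835, -0.525, -0.162], [-0.152, -0.503, 0.851], [-0.528, -0.686, -0.5]]
ft_force: [0.7, -1.3, -4.1]
finger_gap: 0.0153
finger_force: 60.0
```

>>> step_arm(targets=[{"dx":0.001,"dy":-0.033,"dz":0.02,"ax":0,"ay":0,"az":-7.5},{"dx":0.024,"dy":-0.003,"dz":0.018,"ax":0,"ay":0,"az":-7.5},{"dx":0.024,"dy":0,"dz":0.018,"ax":0,"ay":0,"az":-7.5},{"dx":0.024,"dy":0.002,"dz":0.019,"ax":0,"ay":0,"az":-7.5},{"dx":0,"dy":0,"dz":0,"ax":0,"ay":0,"az":0}])

```text
t: 11.42
tool_pos: [0.6481, 0.2171, 0.3061]
tool_rot: [[0.985, -0.042, -0.165], [0.12, -0.512, 0.851], [-0.12, -0.858, -0.499]]
ft_force: [-0.3, -0.7, -3.2]
finger_gap: 0.0151
finger_force: 60.0
```

```bash
python3 ob.py; cat > s6.py <<'E'
import s4
from s5 import low
from s4 import *
A0=np.array([[.093,-.983,-.157],[-.494,-.182,.85],[-.864,-.001,-.503]])
s4.A=R.from_matrix(A0).as_matrix()
P=s['tool_rot']@s4.M.T;o=s['tool_pos']-P@s4.t;print('now tilt',np.degrees(np.arccos(P[2,2])),'org',o,'rim',o+P@[0,0,.095],low(s['tool_pos'],s['tool_rot']))
w=[]
for ph,n in((95,2),(110,3),(130,4),(150,4)):
    p,B,ti,rim,az,org=pailpose(-ph,.18,.03);w.append((p,B,n))
print('----');plan(w)
E
python3 s6.py | sed -n '/now/p;/----/,$p'; python3 - <<'E'
from h import *
d=shot('side');cv2.imwrite('pics/p3.png',cv2.resize(d['color'][30:300,100:500],None,fx=1.5,fy=1.5))
E
```

```text
11.425 [ 0.2431  0.8387 -0.3186  1.4075 -0.8221  1.3036 -1.1321] [0.6481 0.2171 0.3061] [ 0.9854 -0.0421 -0.1647  0.1203 -0.5116  0.8508 -0.1201 -0.8582 -0.4991] 0.015148126521933007 60.001176595687866 [-0.3039 -0.6618 -3.2257]
now tilt 69.34780528615168 org [0.628 0.328 0.24 ] rim [0.555 0.278 0.273] (np.float64(0.18737000249481342), array([0.612, 0.317, 0.187]))
----
{"dx":0.009,"dy":-0.002,"dz":0.007,"ax":-0.1,"ay":0.2,"az":-6.4}, {"dx":0.008,"dy":0,"dz":0.008,"ax":-0.1,"ay":0.2,"az":-6.4}, 
{"dx":-0.006,"dy":-0.007,"dz":-0.001,"ax":0,"ay":0,"az":-5}, {"dx":-0.005,"dy":-0.008,"dz":-0.002,"ax":0,"ay":0,"az":-5}, {"dx":-0.004,"dy":-0.008,"dz":-0.001,"ax":-0.1,"ay":0,"az":-5}, 
{"dx":-0.005,"dy":-0.007,"dz":-0.001,"ax":0,"ay":0,"az":-5}, {"dx":-0.005,"dy":-0.007,"dz":-0.002,"ax":0,"ay":0,"az":-5}, {"dx":-0.004,"dy":-0.008,"dz":-0.001,"ax":0,"ay":0,"az":-5}, {"dx":-0.003,"dy":-0.008,"dz":-0.002,"ax":0,"ay":0,"az":-5}, 
{"dx":-0.004,"dy":-0.007,"dz":-0.001,"ax":0,"ay":0,"az":-5}, {"dx":-0.004,"dy":-0.007,"dz":-0.001,"ax":0,"ay":0,"az":-5}, {"dx":-0.003,"dy":-0.007,"dz":-0.002,"ax":0,"ay":0,"az":-5}, {"dx":-0.002,"dy":-0.007,"dz":-0.001,"ax":0,"ay":0,"az":-5}, 
#maxerr 0.0000 maxdq 0.094 minmargin 0.291 j5 q [ 0.421  0.749 -0.629  1.583 -0.697  1.145 -0.06 ] p [0.584 0.23  0.348]
```

View pics/p3.png

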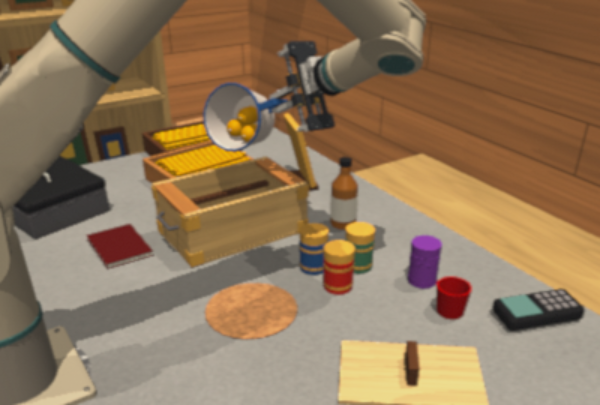

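The tilted pail hangs over the chest with at least three candles visible in its mouth; continue the pour.

>>> step_arm(targets=[{"dx":0.009,"dy":-0.002,"dz":0.007,"ax":0,"ay":0,"az":-6.4},{"dx":0.008,"dy":0,"dz":0.008,"ax":0,"ay":0,"az":-6.4},{"dx":-0.006,"dy":-0.007,"dz":-0.001,"ax":0,"ay":0,"az":-5},{"dx":-0.005,"dy":-0.008,"dz":-0.002,"ax":0,"ay":0,"az":-5},{"dx":-0.004,"dy":-0.008,"dz":-0.001,"ax":0,"ay":0,"az":-5}])

```text
t: 12.1
tool_pos: [0.6431, 0.2341, 0.3216]
tool_rot: [[0.891, 0.426, -0.16], [0.343, -0.399, 0.85], [0.298, -0.812, -0.501]]
ft_force: [-0.4, 0.3, -3.1]
finger_gap: 0.0155
finger_force: 60.0
```

>>> step_arm(targets=[{"dx":-0.005,"dy":-0.007,"dz":-0.001,"ax":0,"ay":0,"az":-5},{"dx":-0.005,"dy":-0.007,"dz":-0.002,"ax":0,"ay":0,"az":-5},{"dx":-0.004,"dy":-0.008,"dz":-0.001,"ax":0,"ay":0,"az":-5},{"dx":-0.003,"dy":-0.008,"dz":-0.002,"ax":0,"ay":0,"az":-5},{"dx":-0.004,"dy":-0.007,"dz":-0.001,"ax":0,"ay":0,"az":-5}])

```text
t: 12.72
tool_pos: [0.6061, 0.2325, 0.3446]
tool_rot: [[0.627, 0.763, -0.16], [0.479, -0.215, 0.851], [0.615, -0.61, -0.5]]
ft_force: [1.3, -0.4, -2.2]
finger_gap: 0.0157
finger_force: 60.0
```

>>> step_arm(targets=[{"dx":-0.004,"dy":-0.007,"dz":-0.001,"ax":0,"ay":0,"az":-5},{"dx":-0.003,"dy":-0.007,"dz":-0.002,"ax":0,"ay":0,"az":-5},{"dx":-0.002,"dy":-0.007,"dz":-0.001,"ax":0,"ay":0,"az":-5},{"dx":0,"dy":0,"dz":0,"ax":0,"ay":0,"az":0},{"dx":0,"dy":0,"dz":0,"ax":0,"ay":0,"az":0}])

```text
t: 13.35
tool_pos: [0.5857, 0.2286, 0.3518]
tool_rot: [[0.411, 0.898, -0.158], [0.518, -0.087, 0.851], [0.75, -0.432, -0.501]]
ft_force: [-0.9, 0.8, -2.8]
finger_gap: 0.0152
finger_force: 60.0
```

```bash
python3 ob.py; python3 s6.py | sed -n '/now/p';  python3 - <<'E'
from h import *
a=shot('side');b=shot('scene');w=shot('wrist')
im=np.hstack([a['color'][50:300,100:400],b['color'][60:310,250:550]]);cv2.imwrite('pics/p4.png',cv2.resize(im,None,fx=1.3,fy=1.3))
E
```

```text
13.35 [ 0.4202  0.7478 -0.6221  1.5738 -0.7007  1.1584 -0.0592] [0.5857 0.2286 0.3518] [ 0.4109  0.8978 -0.1585  0.5178 -0.0868  0.8511  0.7503 -0.4318 -0.5006] 0.015175330882769717 59.99934911727905 [-0.8606  0.8164 -2.7929]
now tilt 113.57291465038989 org [0.566 0.341 0.287] rim [0.54  0.258 0.249] (np.float64(0.18381061226463952), array([0.557, 0.283, 0.184]))
```

View pics/p4.png

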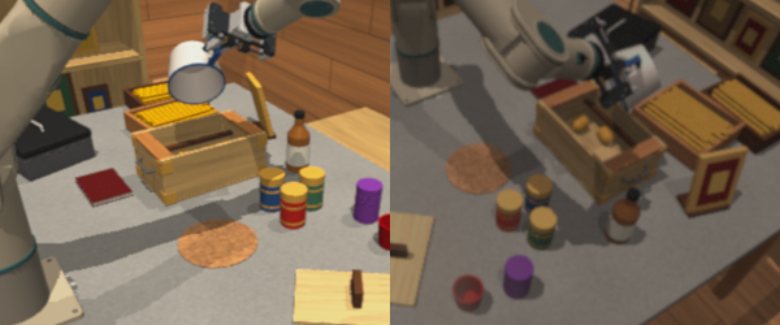

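```bash
cat > s7.py <<'E'
from mv import *
s=arm.observe()
G=np.array([.4433,-.1456,.0712]);AG=R.from_matrix(np.array([[.090,-.983,-.159],[-.492,-.182,.851],[-.866,.001,-.5]])).as_matrix()
A0=R.from_matrix(np.array([[.093,-.983,-.157],[-.494,-.182,.85],[-.864,-.001,-.503]])).as_matrix()
A60=A0@R.from_rotvec([0,0,np.radians(-60)]).as_matrix()
plan([(np.array([.59,.18,.365]),A60,10),(np.array([.47,-.09,.27]),AG,8),(G+[0,0,.02],AG,4)])
from h import *
P=pts(['side'],(.3,.54,-.15,.08),(.002,.007))[0];import numpy as np
c=load('side')
W=cloud(c);hsv=cv2.cvtColor(c['color'],cv2.COLOR_BGR2HSV);m=(hsv[...,1]>90)&(hsv[...,0]<20)
Q=W[m&(W[...,2]<.012)&(W[...,0]>.3)&(W[...,0]<.54)&(W[...,1]>-.15)&(W[...,1]<.08)];print('mat',len(Q),disc(Q,.09),(np.percentile(Q,1,axis=0)+np.percentile(Q,99,axis=0))/2)
E
python3 s7.py
```

```text
{"dx":-0.001,"dy":0,"dz":-0.005,"ax":0,"ay":0,"az":9}, {"dx":-0.001,"dy":0,"dz":-0.005,"ax":0,"ay":0,"az":9}, {"dx":-0.001,"dy":0.001,"dz":-0.005,"ax":0,"ay":0,"az":9}, {"dx":-0.001,"dy":0.001,"dz":-0.005,"ax":0,"ay":0,"az":9}, {"dx":-0.001,"dy":0.001,"dz":-0.005,"ax":0,"ay":0,"az":9}, {"dx":-0.001,"dy":0.001,"dz":-0.005,"ax":0,"ay":0,"az":9}, {"dx":-0.001,"dy":0.001,"dz":-0.005,"ax":0,"ay":0,"az":9}, {"dx":0,"dy":0.002,"dz":-0.005,"ax":0,"ay":0,"az":9}, {"dx":0,"dy":0.002,"dz":-0.005,"ax":-0.1,"ay":0.1,"az":9.1}, {"dx":0,"dy":0.001,"dz":-0.004,"ax":0,"ay":0,"az":9}, 
{"dx":-0.005,"dy":0.033,"dz":-0.02,"ax":0,"ay":0,"az":7.5}, {"dx":-0.001,"dy":0.033,"dz":-0.02,"ax":0,"ay":0,"az":7.5}, {"dx":0.003,"dy":0.033,"dz":-0.021,"ax":0,"ay":0,"az":7.5}, {"dx":0.007,"dy":0.032,"dz":-0.02,"ax":0,"ay":0,"az":7.5}, {"dx":0.012,"dy":0.031,"dz":-0.021,"ax":0,"ay":0,"az":7.5}, {"dx":0.015,"dy":0.029,"dz":-0.02,"ax":0,"ay":-0.1,"az":7.5}, {"dx":0.019,"dy":0.027,"dz":-0.021,"ax":0,"ay":0,"az":7.6}, {"dx":0.023,"dy":0.024,"dz":-0.02,"ax":0,"ay":0,"az":7.5}, 
{"dx":0.045,"dy":0.009,"dz":0.012,"ax":0,"ay":0,"az":0}, {"dx":0.045,"dy":0.009,"dz":0.011,"ax":0,"ay":0,"az":0}, {"dx":0.045,"dy":0.009,"dz":0.012,"ax":0,"ay":0,"az":0}, {"dx":0.045,"dy":0.009,"dz":0.011,"ax":0,"ay":0,"az":0}, 
#maxerr 0.0000 maxdq 0.145 minmargin 0.244 j5 q [ 0.63   1.073  0.098  1.591 -0.654  1.474 -1.818] p [ 0.444 -0.146  0.091]
mat 1801 [ 0.421 -0.036] [ 0.421 -0.038  0.003]
```

>>> step_arm(targets=[{"dx":-0.001,"dy":0,"dz":-0.005,"ax":0,"ay":0,"az":9},{"dx":-0.001,"dy":0,"dz":-0.005,"ax":0,"ay":0,"az":9},{"dx":-0.001,"dy":0.001,"dz":-0.005,"ax":0,"ay":0,"az":9},{"dx":-0.001,"dy":0.001,"dz":-0.005,"ax":0,"ay":0,"az":9},{"dx":-0.001,"dy":0.001,"dz":-0.005,"ax":0,"ay":0,"az":9}])

```text
t: 14.12
tool_pos: [0.5884, 0.2047, 0.3592]
tool_rot: [[0.927, 0.341, -0.159], [0.304, -0.428, 0.851], [0.222, -0.837, -0.5]]
ft_force: [0.4, 0.1, -2.1]
finger_gap: 0.0153
finger_force: 60.0
```

>>> step_arm(targets=[{"dx":-0.001,"dy":0.001,"dz":-0.005,"ax":0,"ay":0,"az":9},{"dx":-0.001,"dy":0.001,"dz":-0.005,"ax":0,"ay":0,"az":9},{"dx":0,"dy":0.002,"dz":-0.005,"ax":0,"ay":0,"az":9},{"dx":0,"dy":0.002,"dz":-0.005,"ax":0,"ay":0,"az":9},{"dx":0,"dy":0.001,"dz":-0.004,"ax":0,"ay":0,"az":9}])

```text
t: 14.75
tool_pos: [0.5905, 0.1802, 0.3649]
tool_rot: [[0.896, -0.414, -0.159], [-0.088, -0.517, 0.851], [-0.434, -0.749, -0.5]]
ft_force: [0.2, -0.2, -2.5]
finger_gap: 0.0154
finger_force: 60.0
```

>>> step_arm(targets=[{"dx":-0.005,"dy":0.033,"dz":-0.02,"ax":0,"ay":0,"az":7.5},{"dx":-0.001,"dy":0.033,"dz":-0.02,"ax":0,"ay":0,"az":7.5},{"dx":0.003,"dy":0.033,"dz":-0.021,"ax":0,"ay":0,"az":7.5},{"dx":0.007,"dy":0.032,"dz":-0.02,"ax":0,"ay":0,"az":7.5},{"dx":0.012,"dy":0.031,"dz":-0.021,"ax":0,"ay":0,"az":7.5}])

```text
t: 15.38
tool_pos: [0.5157, 0.0104, 0.3046]
tool_rot: [[0.461, -0.873, -0.158], [-0.385, -0.357, 0.851], [-0.8, -0.331, -0.501]]
ft_force: [0.3, -0.0, -3.0]
finger_gap: 0.0157
finger_force: 60.0
```

>>> step_arm(targets=[{"dx":0.015,"dy":0.029,"dz":-0.02,"ax":0,"ay":0,"az":7.5},{"dx":0.019,"dy":0.027,"dz":-0.021,"ax":0,"ay":0,"az":7.6},{"dx":0.023,"dy":0.024,"dz":-0.02,"ax":0,"ay":0,"az":7.5},{"dx":0,"dy":0,"dz":0,"ax":0,"ay":0,"az":0}])

```text
t: 15.88
tool_pos: [0.4705, -0.0928, 0.2676]
tool_rot: [[0.089, -0.984, -0.155], [-0.494, -0.179, 0.851], [-0.865, 0.001, -0.502]]
ft_force: [-0.1, -0.1, -2.1]
finger_gap: 0.0155
finger_force: 60.0
```

```bash
python3 ob.py; cat > s8.py <<'E'
from s7 import *
s=arm.observe();print('---')
plan([(G+[0,0,.012],AG,5)])
E
python3 s8.py|sed '1,/---/d'; python3 - <<'E'
from h import *
for n in('scene','side'):
    shot(n);o=arm.observe()['tool_pos']
    P=pts([n],(.3,.56,-.09,.15),(.2,.36))[0]
    m=P[:,2]>P[:,2].max()-.03;print(n,P[:,2].max());
    # fit plane to rim points
    c=load(n)
    if len(P)>50:
        A=np.c_[P[m][:,:2],np.ones(m.sum())];print(np.linalg.lstsq(A,P[m][:,2],rcond=None)[0],m.sum(),P[m].mean(0))
E
```

```text
15.875 [ 0.54    0.7971  0.0991  1.6174 -0.7001  1.6388 -2.0199] [ 0.4705 -0.0928  0.2676] [ 0.0885 -0.9839 -0.1551 -0.4944 -0.1786  0.8507 -0.8647  0.0014 -0.5023] 0.015471762675762507 59.999953508377075 [-0.1481 -0.1383 -2.0818]
{"dx":0.037,"dy":0.007,"dz":0.01,"ax":0,"ay":0,"az":0}, {"dx":0.037,"dy":0.007,"dz":0.01,"ax":0,"ay":0,"az":0}, {"dx":0.036,"dy":0.007,"dz":0.011,"ax":-0.1,"ay":0,"az":0}, {"dx":0.037,"dy":0.007,"dz":0.01,"ax":0,"ay":-0.1,"az":-0.1}, {"dx":0.036,"dy":0.008,"dz":0.011,"ax":-0.1,"ay":0,"az":0}, 
#maxerr 0.0000 maxdq 0.061 minmargin 0.381 j6 q [ 0.627  1.085  0.102  1.59  -0.658  1.467 -1.81 ] p [ 0.443 -0.145  0.083]
scene 0.2953391678766655
[ 0.00765477 -0.0690941   0.27539871] 675 [ 0.45518638 -0.00096558  0.27894977]
side 0.2925024886527726
[ 0.02703407 -0.0680953   0.26442225] 829 [0.44556801 0.01065822 0.27574199]
```

>>> step_arm(targets=[{"dx":0.037,"dy":0.007,"dz":0.01,"ax":0,"ay":0,"az":0},{"dx":0.037,"dy":0.007,"dz":0.01,"ax":0,"ay":0,"az":0},{"dx":0.036,"dy":0.007,"dz":0.011,"ax":0,"ay":0,"az":0},{"dx":0.037,"dy":0.007,"dz":0.01,"ax":0,"ay":0,"az":0},{"dx":0.036,"dy":0.008,"dz":0.011,"ax":0,"ay":0,"az":0}])

```text
t: 16.6
tool_pos: [0.4458, -0.1412, 0.0842]
tool_rot: [[0.097, -0.983, -0.158], [-0.491, -0.185, 0.851], [-0.866, -0.005, -0.5]]
ft_force: [1.2, -2.3, 2.5]
finger_gap: 0.0158
finger_force: 60.0
```

>>> step_arm(targets=[{"dx":0.0035,"dy":0,"dz":0.002,"ax":0,"ay":0,"az":0},{"dx":0.0035,"dy":0,"dz":0.002,"ax":0,"ay":0,"az":0},{"dx":0.0015,"dy":0,"dz":0.001,"ax":0,"ay":0,"az":0},{"dx":0,"dy":0,"dz":0,"ax":0,"ay":0,"az":0}])

```text
t: 17.1
tool_pos: [0.4449, -0.1416, 0.0763]
tool_rot: [[0.095, -0.983, -0.158], [-0.491, -0.184, 0.851], [-0.866, -0.004, -0.5]]
ft_force: [0.6, -1.6, 3.0]
finger_gap: 0.0154
finger_force: 60.0
```

>>> step_arm(targets=[{"dx":0.0015,"dy":0,"dz":0.001,"ax":0,"ay":0,"az":0},{"dx":0.0015,"dy":0,"dz":0.001,"ax":0,"ay":0,"az":0},{"dx":0,"dy":0,"dz":0,"ax":0,"ay":0,"az":0}])

```text
t: 17.48
tool_pos: [0.4443, -0.1418, 0.0717]
tool_rot: [[0.094, -0.983, -0.158], [-0.491, -0.184, 0.852], [-0.866, -0.002, -0.5]]
ft_force: [1.1, -2.7, 6.1]
finger_gap: 0.0154
finger_force: 60.0
```

```bash
python3 ob.py; python3 - <<'E'
from h import *
for n in('scene','side'):
    d=shot(n)
    P=pts([n],(.33,.51,-.11,.05),(.085,.12))[0];print(n,P[:,2].max(),len(P))
    A=np.c_[P[:,:2]-[.42,-.035],np.ones(len(P))]
    k=np.ones(len(P),bool)
    for _ in range(5):
        c=np.linalg.lstsq(A[k],P[k,2],rcond=None)[0];r=P[:,2]-A@c;k=(r>-.006)&(r<.006)
    print(c,k.sum(),disc(P,.072))
b=load('side')
cv2.imwrite('pics/p5.png',cv2.resize(b['color'][150:300,200:350],None,fx=3,fy=3))
E
```

```text
17.475 [ 0.6239  1.1031  0.0989  1.59   -0.6644  1.4517 -1.7989] [ 0.4443 -0.1418  0.0717] [ 0.0936 -0.983  -0.158  -0.4907 -0.1837  0.8518 -0.8663 -0.0022 -0.4995] 0.015446999705302469 60.00275909900665 [ 1.0546 -2.7046  6.0655]
scene 0.10536933972288631 405
[0.02433481 0.00043116 0.09866157] 286 [ 0.42360178 -0.03358051]
side 0.10320392387176258 554
[-0.00485615 -0.0046936   0.09689434] 388 [ 0.42391436 -0.03499029]
```

View pics/p5.png

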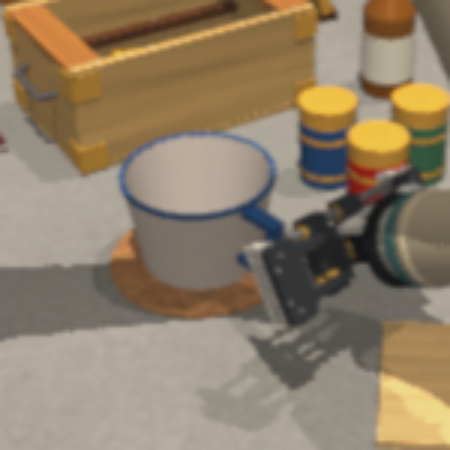

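>>> step_arm(targets=[{"dx":0,"dy":0,"dz":0,"ax":0,"ay":0,"az":0},{"dx":0,"dy":0,"dz":0,"ax":0,"ay":0,"az":0},{"dx":0,"dy":0,"dz":0,"ax":0,"ay":0,"az":0},{"dx":0,"dy":0,"dz":0,"ax":0,"ay":0,"az":0},{"dx":0,"dy":0,"dz":0,"ax":0,"ay":0,"az":0}], hand=0)

```text
t: 18.2
tool_pos: [0.4441, -0.1419, 0.0711]
tool_rot: [[0.094, -0.983, -0.159], [-0.492, -0.184, 0.851], [-0.866, -0.002, -0.5]]
ft_force: [-0.3, -0.1, -0.5]
finger_gap: 0.0469
finger_force: 0.0
```

>>> step_arm(targets=[{"dx":0,"dy":0,"dz":-0.02,"ax":0,"ay":0,"az":0},{"dx":0,"dy":0,"dz":-0.03,"ax":0,"ay":0,"az":0},{"dx":0,"dy":0,"dz":-0.04,"ax":0,"ay":0,"az":0},{"dx":0,"dy":0,"dz":-0.05,"ax":0,"ay":0,"az":0},{"dx":0,"dy":0,"dz":0,"ax":0,"ay":0,"az":0}])

```text
t: 18.82
tool_pos: [0.4665, -0.2649, 0.1419]
tool_rot: [[0.094, -0.983, -0.155], [-0.497, -0.181, 0.849], [-0.863, -0.003, -0.506]]
ft_force: [-0.4, 0.5, 0.1]
finger_gap: 0.0466
finger_force: 0.0
```

```bash
python3 ob.py; cat > s9.py <<'E'
from h import *
def board(n):
    # fit 240x150 rectangle to top face points (z~.010) via mask of light wood in image
    d=load(n);W=cloud(d);hsv=cv2.cvtColor(d['color'],cv2.COLOR_BGR2HSV)
    m=(hsv[...,0]>12)&(hsv[...,0]<32)&(hsv[...,1]>70)&(W[...,2]>.004)&(W[...,2]<.02)&(W[...,0]>.36)&(W[...,0]<.74)&(W[...,1]>-.52)&(W[...,1]<-.17)
    m=cv2.morphologyEx(m.astype(np.uint8),cv2.MORPH_OPEN,np.ones((3,3)))
    k,l,st,_=cv2.connectedComponentsWithStats(m);b=1+st[1:,4].argmax();P=W[l==b]
    B=pts([n],(.45,.65,-.43,-.25),(.045,.065))[0];B=B[np.hypot(*(B[:,:2]-P[:,:2].mean(0)).T)<.06]
    return rect(P),rect(B) if len(B)>5 else None,B[:,:2].mean(0) if len(B) else None
if __name__=='__main__':
    for n in('scene','side'):
        shot(n);print(n,*board(n),sep='\n ')
        P=pts([n],(.33,.51,-.11,.05),(.094,.105))[0];print('rim',disc(P,.072))
        for c in((.6915,-.028),(.606,.025),(.610,-.065)):
            P=pts([n],(c[0]-.06,c[0]+.06,c[1]-.06,c[1]+.06),(.088,.102))[0];P=P[np.hypot(*(P[:,:2]-c).T)<.045];print('tin',len(P),disc(P,.031))
E
python3 s9.py
```

```text
18.825 [ 0.7207  1.1033  0.1409  1.2674 -0.5946  1.7536 -1.9038] [ 0.4665 -0.2649  0.1419] [ 0.0943 -0.9834 -0.1547 -0.4967 -0.1812  0.8488 -0.8628 -0.0032 -0.5056] 0.04658671373463377 0.0 [-0.4042  0.4517  0.1473]
scene
 ((0.5552917718887329, -0.3481236696243286), (0.15030935406684875, 0.24239769577980042), 51.68625259399414, [[0.41359999775886536, -0.3319999873638153], [0.6037999987602234, -0.4821999967098236], [0.6970000267028809, -0.364300012588501], [0.5067999958992004, -0.21400000154972076]])
 ((0.5557541251182556, -0.3474622368812561), (0.06720031797885895, 0.021202895790338516), 50.823917388916016, [[0.5263000130653381, -0.3668000102043152], [0.5426999926567078, -0.38019999861717224], [0.5852000117301941, -0.3280999958515167], [0.5687999725341797, -0.31470000743865967]])
 [ 0.5579595  -0.34771892]
rim [ 0.42349674 -0.03303776]
tin 301 [ 0.69234424 -0.02525991]
tin 266 [0.60779328 0.02293326]
tin 277 [ 0.61093005 -0.06380975]
side
 ((0.5560025572776794, -0.3503965735435486), (0.15456455945968628, 0.23996052145957947), 51.85332489013672, [[0.4138999879360199, -0.33709999918937683], [0.6025999784469604, -0.4853000044822693], [0.6980999708175659, -0.3637000024318695], [0.5094000101089478, -0.21549999713897705]])
 ((0.5556643605232239, -0.3504857122898102), (0.0712636262178421, 0.018229274079203606), 51.65473556518555, [[0.5264000296592712, -0.37279999256134033], [0.5407000184059143, -0.3840999901294708], [0.5849000215530396, -0.32820001244544983], [0.5705999732017517, -0.31690001487731934]])
 [ 0.55464827 -0.35128586]
rim [ 0.4243405  -0.03481224]
tin 174 [ 0.69122921 -0.02722534]
tin 175 [0.60813521 0.02146934]
tin 205 [ 0.60966305 -0.06540297]
```

```bash
cat >> mv.py <<'E'
def down(deg,tilt=0):
    """tool pointing down, tool y at azimuth deg; tilt: turn about tool x, deg"""
    a=np.radians(deg);c,s=np.cos(a),np.sin(a)
    return np.array([[-s,c,0],[c,s,0],[0,0,-1.]])@R.from_rotvec([np.radians(tilt),0,0]).as_matrix()
BD=np.array([.5555,-.349,0])
E
python3 - <<'E'
from mv import *
p,A,q=plan([(BD+[-.03,.03,.2],down(-38.3),16)])
# whole later feasibility: chest flat and tilted both ways
for ti in(0,25,-25,30,-30):
    A=down(-.5,ti);print(ti,'tool z',A[:,2])
    for g in((.538,.2585,.2),):
        x,e=ik(np.array(g),A,q);print(x,e,np.minimum(x-LO,HI-x).min())
E
```

```text
{"dx":-0.001,"dy":-0.003,"dz":-0.006,"ax":-4.2,"ay":1.9,"az":-7.3}, {"dx":-0.001,"dy":-0.003,"dz":-0.006,"ax":-4.2,"ay":1.9,"az":-7.3}, {"dx":0,"dy":-0.002,"dz":-0.006,"ax":-4.2,"ay":1.9,"az":-7.3}, {"dx":0,"dy":-0.002,"dz":-0.006,"ax":-4.2,"ay":1.9,"az":-7.3}, {"dx":0.001,"dy":-0.001,"dz":-0.006,"ax":-4.2,"ay":1.9,"az":-7.3}, {"dx":0.001,"dy":-0.001,"dz":-0.006,"ax":-4.2,"ay":1.9,"az":-7.3}, {"dx":0.002,"dy":0,"dz":-0.006,"ax":-4.2,"ay":1.9,"az":-7.3}, {"dx":0.002,"dy":0.001,"dz":-0.006,"ax":-4.2,"ay":1.9,"az":-7.3}, {"dx":0.002,"dy":0.001,"dz":-0.006,"ax":-4.2,"ay":1.9,"az":-7.3}, {"dx":0.002,"dy":0.002,"dz":-0.006,"ax":-4.2,"ay":1.9,"az":-7.3}, {"dx":0.001,"dy":0.003,"dz":-0.006,"ax":-4.2,"ay":1.9,"az":-7.3}, {"dx":0.001,"dy":0.003,"dz":-0.005,"ax":-4.2,"ay":1.9,"az":-7.3}, {"dx":0.001,"dy":0.004,"dz":-0.005,"ax":-4.2,"ay":1.9,"az":-7.2}, {"dx":0.001,"dy":0.004,"dz":-0.005,"ax":-4.2,"ay":1.9,"az":-7.3}, {"dx":0.001,"dy":0.004,"dz":-0.004,"ax":-4.2,"ay":1.8,"az":-7.2}, {"dx":0,"dy":0.005,"dz":-0.004,"ax":-4.3,"ay":1.8,"az":-7.3}, 
#maxerr 0.0000 maxdq 0.106 minmargin 0.203 j6 q [ 0.69   0.625 -0.309  1.648  0.23   0.904 -0.376] p [ 0.526 -0.319  0.2  ]
0 tool z [ 0.  0. -1.]
[-0.201  0.622 -0.471  1.696  0.342  0.906 -0.818] 0.00010539827867830906 0.6764209916225613
25 tool z [-0.423  0.004 -0.906]
[-0.15   0.86  -0.504  1.299  0.144  1.433 -0.624] 0.00010715538673715913 0.5467361386686003
-25 tool z [ 0.423 -0.004 -0.906]
[-0.483  0.478 -0.229  2.072  1.01   0.444 -1.574] 0.0008477248174259926 0.21432307491054584
30 tool z [-0.5    0.004 -0.866]
[-0.151  0.913 -0.502  1.219  0.115  1.537 -0.606] 0.0001346791098030288 0.4432900874376331
-30 tool z [ 0.5   -0.004 -0.866]
[-0.2    0.551 -0.693  2.132  1.433  0.696 -1.987] 0.0007642866672144741 0.3381417531792934
```

>>> step_arm(targets=[{"dx":-0.001,"dy":-0.003,"dz":-0.006,"ax":-4.2,"ay":1.9,"az":-7.3},{"dx":-0.001,"dy":-0.003,"dz":-0.006,"ax":-4.2,"ay":1.9,"az":-7.3},{"dx":0,"dy":-0.002,"dz":-0.006,"ax":-4.2,"ay":1.9,"az":-7.3},{"dx":0,"dy":-0.002,"dz":-0.006,"ax":-4.2,"ay":1.9,"az":-7.3},{"dx":0.001,"dy":-0.001,"dz":-0.006,"ax":-4.2,"ay":1.9,"az":-7.3}])

```text
t: 19.55
tool_pos: [0.4846, -0.2774, 0.1598]
tool_rot: [[0.68, -0.613, -0.403], [-0.306, -0.736, 0.604], [-0.667, -0.288, -0.688]]
ft_force: [-0.5, -0.1, 0.5]
finger_gap: 0.0473
finger_force: 0.0
```

>>> step_arm(targets=[{"dx":0.001,"dy":-0.001,"dz":-0.006,"ax":-4.2,"ay":1.9,"az":-7.3},{"dx":0.002,"dy":0,"dz":-0.006,"ax":-4.2,"ay":1.9,"az":-7.3},{"dx":0.002,"dy":0.001,"dz":-0.006,"ax":-4.2,"ay":1.9,"az":-7.3},{"dx":0.002,"dy":0.001,"dz":-0.006,"ax":-4.2,"ay":1.9,"az":-7.3},{"dx":0.002,"dy":0.002,"dz":-0.006,"ax":-4.2,"ay":1.9,"az":-7.3}])

```text
t: 20.18
tool_pos: [0.5041, -0.2952, 0.1771]
tool_rot: [[0.927, 0.074, -0.367], [0.182, -0.946, 0.269], [-0.328, -0.316, -0.89]]
ft_force: [0.2, 0.2, 0.2]
finger_gap: 0.0471
finger_force: 0.0
```

>>> step_arm(targets=[{"dx":0.001,"dy":0.003,"dz":-0.006,"ax":-4.2,"ay":1.9,"az":-7.3},{"dx":0.001,"dy":0.003,"dz":-0.005,"ax":-4.2,"ay":1.9,"az":-7.3},{"dx":0.001,"dy":0.004,"dz":-0.005,"ax":-4.2,"ay":1.9,"az":-7.2},{"dx":0.001,"dy":0.004,"dz":-0.005,"ax":-4.2,"ay":1.9,"az":-7.3},{"dx":0.001,"dy":0.004,"dz":-0.004,"ax":-4.2,"ay":1.8,"az":-7.2}])

```text
t: 20.8
tool_pos: [0.5217, -0.3131, 0.1956]
tool_rot: [[0.707, 0.703, -0.077], [0.706, -0.708, 0.026], [-0.036, -0.073, -0.997]]
ft_force: [-0.3, -0.1, -0.3]
finger_gap: 0.0471
finger_force: 0.0
```

>>> step_arm(targets=[{"dx":0,"dy":0.005,"dz":-0.004,"ax":-4.3,"ay":1.8,"az":-7.3},{"dx":0,"dy":0,"dz":0,"ax":0,"ay":0,"az":0}])

```text
t: 21.05
tool_pos: [0.5242, -0.3175, 0.1997]
tool_rot: [[0.619, 0.786, -0.003], [0.786, -0.619, 0.0], [-0.001, -0.002, -1.0]]
ft_force: [0.3, -0.5, 0.4]
finger_gap: 0.0468
finger_force: 0.0
```

```bash
python3 ob.py; python3 - <<'E'
from h import *
from mv import plan,down,BD
d=shot('wrist');W=cloud(d)
P=W.reshape(-1,3);P=P[~np.isnan(P[:,0])]
B=P[(P[:,2]>.043)&(P[:,2]<.056)&(np.hypot(P[:,0]-.5555,P[:,1]+.349)<.06)];print(len(B),np.median(B[:,2]),B.mean(0))
if len(B)>20: print(rect(B))
T=P[(P[:,2]>.004)&(P[:,2]<.016)&(np.hypot(P[:,0]-.5555,P[:,1]+.349)<.2)];print(len(T),np.median(T[:,2]))
cv2.imwrite('pics/w2.png',d['color'])
plan([(BD+[0,0,.09],down(-38.3),4)])
E
```

```text
21.05 [ 0.6829  0.6226 -0.2992  1.6513  0.2216  0.9039 -0.3688] [ 0.5242 -0.3175  0.1997] [ 0.6187  0.7856 -0.0027  0.7856 -0.6187  0.0004 -0.0014 -0.0024 -1.    ] 0.046844818978306425 0.0 [ 0.2809 -0.4957  0.3857]
1216 0.051312251845182066 [ 0.557 -0.348  0.051]
((0.5557564496994019, -0.35024943947792053), (0.0696958601474762, 0.01812686398625374), 51.75246810913086, [[0.5271000266075134, -0.3720000088214874], [0.5412999987602234, -0.3831999897956848], [0.5843999981880188, -0.32850000262260437], [0.5702000260353088, -0.3172999918460846]])
25297 0.011481286851424022
{"dx":-0.001,"dy":0.011,"dz":0.027,"ax":0,"ay":0,"az":0}, {"dx":-0.001,"dy":0.011,"dz":0.027,"ax":0,"ay":0,"az":0}, {"dx":-0.002,"dy":0.011,"dz":0.028,"ax":-0.1,"ay":0,"az":0}, {"dx":-0.001,"dy":0.011,"dz":0.027,"ax":0,"ay":0.1,"az":0}, 
#maxerr 0.0000 maxdq 0.048 minmargin 0.531 j6 q [ 0.668  0.811 -0.259  1.606  0.272  0.761 -0.38 ] p [ 0.556 -0.349  0.09 ]
```

>>> step_arm(targets=[{"dx":-0.001,"dy":0.011,"dz":0.027,"ax":0,"ay":0,"az":0},{"dx":-0.001,"dy":0.011,"dz":0.027,"ax":0,"ay":0,"az":0},{"dx":-0.002,"dy":0.011,"dz":0.028,"ax":0,"ay":0,"az":0},{"dx":-0.001,"dy":0.011,"dz":0.027,"ax":0,"ay":0,"az":0},{"dx":0,"dy":0,"dz":0,"ax":0,"ay":0,"az":0}])

```text
t: 21.72
tool_pos: [0.5561, -0.3492, 0.0879]
tool_rot: [[0.62, 0.785, -0.006], [0.785, -0.62, 0.002], [-0.002, -0.006, -1.0]]
ft_force: [-0.2, -0.3, 0.7]
finger_gap: 0.0471
finger_force: 0.0
```

```bash
python3 - <<'E'
from mv import *
plan([(np.array([.5557,-.350,.043]),down(-38.3),3)])
E
```

```text
{"dx":0,"dy":0,"dz":0.015,"ax":-0.1,"ay":0,"az":0}, {"dx":0,"dy":0,"dz":0.015,"ax":-0.1,"ay":0.1,"az":0}, {"dx":-0.001,"dy":0,"dz":0.015,"ax":-0.1,"ay":0,"az":0}, 
#maxerr 0.0000 maxdq 0.030 minmargin 0.447 j6 q [ 0.657  0.875 -0.238  1.625  0.294  0.677 -0.397] p [ 0.555 -0.35   0.043]
```

>>> step_arm(targets=[{"dx":0,"dy":0,"dz":0.015,"ax":-0.1,"ay":0,"az":0},{"dx":0,"dy":0,"dz":0.015,"ax":-0.1,"ay":0.1,"az":0},{"dx":-0.001,"dy":0,"dz":0.014,"ax":-0.1,"ay":0,"az":0},{"dx":0,"dy":0,"dz":0,"ax":0,"ay":0,"az":0}])

```text
t: 22.22
tool_pos: [0.5555, -0.3511, 0.0457]
tool_rot: [[0.619, 0.785, 0.003], [0.785, -0.619, -0.002], [-0.0, 0.003, -1.0]]
ft_force: [-0.4, -0.9, 0.5]
finger_gap: 0.0469
finger_force: 0.0
```

>>> step_arm(targets=[{"dx":0,"dy":0,"dz":0,"ax":0,"ay":0,"az":0},{"dx":0,"dy":0,"dz":0,"ax":0,"ay":0,"az":0},{"dx":0,"dy":0,"dz":0,"ax":0,"ay":0,"az":0},{"dx":0,"dy":0,"dz":0,"ax":0,"ay":0,"az":0},{"dx":0,"dy":0,"dz":0,"ax":0,"ay":0,"az":0}], hand=1, force=60)

```text
t: 22.85
tool_pos: [0.5563, -0.3511, 0.0474]
tool_rot: [[0.619, 0.785, 0.004], [0.785, -0.619, -0.003], [0.0, 0.005, -1.0]]
ft_force: [-1.7, 1.2, 5.6]
finger_gap: 0.0175
finger_force: 60.0
```

```bash
python3 ob.py; python3 - <<'E'
from mv import *
A=down(-.5,25)
plan([(np.array([.55,-.33,.2]),down(-38.3),4),(np.array([.54,.0,.33]),down(-.5,0),8),(np.array([.52,.2585,.30]),A,7)])
E
```

```text
22.85 [ 0.6592  0.8685 -0.2399  1.6247  0.2938  0.679  -0.3955] [ 0.5563 -0.3511  0.0474] [ 0.6191  0.7853  0.0041  0.7853 -0.6191 -0.0028  0.0003  0.0049 -1.    ] 0.017500189295399114 60.01196265220642 [-1.686   1.2349  5.5973]
{"dx":0.003,"dy":-0.004,"dz":-0.038,"ax":0.1,"ay":0,"az":0}, {"dx":0.003,"dy":-0.005,"dz":-0.038,"ax":0.1,"ay":0,"az":0}, {"dx":0.003,"dy":-0.004,"dz":-0.038,"ax":0,"ay":0,"az":0}, {"dx":0.004,"dy":-0.005,"dz":-0.039,"ax":0.1,"ay":0,"az":0}, 
{"dx":0.032,"dy":-0.026,"dz":-0.016,"ax":0,"ay":0,"az":-4.7}, {"dx":0.034,"dy":-0.024,"dz":-0.016,"ax":0,"ay":0,"az":-4.7}, {"dx":0.035,"dy":-0.021,"dz":-0.016,"ax":0,"ay":0,"az":-4.7}, {"dx":0.037,"dy":-0.018,"dz":-0.016,"ax":0,"ay":0,"az":-4.7}, {"dx":0.038,"dy":-0.015,"dz":-0.016,"ax":0,"ay":0,"az":-4.7}, {"dx":0.04,"dy":-0.012,"dz":-0.016,"ax":0,"ay":0,"az":-4.8}, {"dx":0.04,"dy":-0.008,"dz":-0.017,"ax":0,"ay":0,"az":-4.7}, {"dx":0.041,"dy":-0.005,"dz":-0.016,"ax":0,"ay":0,"az":-4.8}, 
{"dx":0.037,"dy":-0.003,"dz":0.004,"ax":3.6,"ay":0,"az":0}, {"dx":0.037,"dy":-0.003,"dz":0.004,"ax":3.6,"ay":0,"az":0}, {"dx":0.037,"dy":-0.003,"dz":0.005,"ax":3.6,"ay":0,"az":0}, {"dx":0.037,"dy":-0.002,"dz":0.005,"ax":3.5,"ay":0,"az":0}, {"dx":0.037,"dy":-0.002,"dz":0.005,"ax":3.6,"ay":0,"az":0}, {"dx":0.037,"dy":-0.002,"dz":0.005,"ax":3.5,"ay":0,"az":0}, {"dx":0.037,"dy":-0.001,"dz":0.005,"ax":3.6,"ay":0,"az":0.1}, 
#maxerr 0.0000 maxdq 0.082 minmargin 0.387 j6 q [-0.132  0.754 -0.563  1.243  0.118  1.593 -0.661] p [0.52  0.259 0.3  ]
```

>>> step_arm(targets=[{"dx":0.003,"dy":-0.004,"dz":-0.038,"ax":0,"ay":0,"az":0},{"dx":0.003,"dy":-0.005,"dz":-0.038,"ax":0,"ay":0,"az":0},{"dx":0.003,"dy":-0.004,"dz":-0.038,"ax":0,"ay":0,"az":0},{"dx":0.004,"dy":-0.005,"dz":-0.039,"ax":0,"ay":0,"az":0}])

```text
t: 23.35
tool_pos: [0.5497, -0.3297, 0.2005]
tool_rot: [[0.619, 0.785, 0.005], [0.785, -0.619, -0.003], [0.0, 0.006, -1.0]]
ft_force: [1.1, -1.1, -2.6]
finger_gap: 0.0178
finger_force: 60.0
```

>>> step_arm(targets=[{"dx":0.032,"dy":-0.026,"dz":-0.016,"ax":0,"ay":0,"az":-4.7},{"dx":0.034,"dy":-0.024,"dz":-0.016,"ax":0,"ay":0,"az":-4.7},{"dx":0.035,"dy":-0.021,"dz":-0.016,"ax":0,"ay":0,"az":-4.7},{"dx":0.037,"dy":-0.018,"dz":-0.016,"ax":0,"ay":0,"az":-4.7},{"dx":0.038,"dy":-0.015,"dz":-0.016,"ax":0,"ay":0,"az":-4.7}])

```text
t: 23.98
tool_pos: [0.5434, -0.1226, 0.2794]
tool_rot: [[0.252, 0.968, 0.005], [0.968, -0.252, -0.003], [-0.002, 0.006, -1.0]]
ft_force: [0.3, -0.1, -2.2]
finger_gap: 0.0175
finger_force: 60.0
```

>>> step_arm(targets=[{"dx":0.04,"dy":-0.012,"dz":-0.016,"ax":0,"ay":0,"az":-4.8},{"dx":0.04,"dy":-0.008,"dz":-0.017,"ax":0,"ay":0,"az":-4.7},{"dx":0.041,"dy":-0.005,"dz":-0.016,"ax":0,"ay":0,"az":-4.8},{"dx":0,"dy":0,"dz":0,"ax":0,"ay":0,"az":0}])

```text
t: 24.48
tool_pos: [0.5402, 0.0048, 0.3291]
tool_rot: [[0.001, 1.0, 0.008], [1.0, -0.001, -0.001], [-0.001, 0.008, -1.0]]
ft_force: [0.7, -0.7, -1.2]
finger_gap: 0.0177
finger_force: 60.0
```

```bash
python3 ob.py; python3 - <<'E'
from h import *
for n in('scene','side'): shot(n)
def rob(P,k=.004):
    from scipy.spatial import cKDTree
    t=cKDTree(P[:,:2]);n=np.array([len(q) for q in t.query_ball_point(P[:,:2],k)]);return P[n>=3]
for n in('scene','side'):
    P=pts([n],(.37,.71,.14,.38),(.119,.133))[0];P=rob(P);print(n,'chest',rect(P))
    o=arm.observe()['tool_pos']
    P=pts([n],(o[0]-.16,o[0]+.16,o[1]-.1,o[1]+.1),(.275,.31))[0];print('board',len(P),rect(P) if len(P) else 0, np.median(P[:,2]))
    d=load(n);W=cloud(d);m=(W[...,0]>.4)&(W[...,0]<.68)&(W[...,1]>.18)&(W[...,1]<.34)&(W[...,2]<.066)
    hsv=cv2.cvtColor(d['color'],cv2.COLOR_BGR2HSV);y=m&(hsv[...,1]>150)&(hsv[...,2]>110)
    k,l,st,c=cv2.connectedComponentsWithStats(y.astype(np.uint8));print([ (st[i,4],W[l==i].mean(0).round(3)) for i in range(1,k) if st[i,4]>8])
d=load('scene');cv2.imwrite('pics/p6.png',cv2.resize(d['color'][100:260,300:500],None,fx=3.5,fy=3.5))
E
```

```text
24.475 [ 0.3225  0.4055 -0.5564  1.6836  0.2371  1.1114 -0.3025] [0.5402 0.0048 0.3291] [ 0.0008  1.      0.0085  1.     -0.0008 -0.0006 -0.0006  0.0085 -1.    ] 0.01771706166835052 59.99500036239624 [ 0.6722 -0.7135 -1.2239]
scene chest ((0.5393234491348267, 0.26016461849212646), (0.18800470232963562, 0.2976398169994354), 89.69205474853516, [[0.38999998569488525, 0.16699999570846558], [0.6876000165939331, 0.16539999842643738], [0.6886000037193298, 0.35339999198913574], [0.39100000262260437, 0.35499998927116394]])
board 2843 ((0.5398080348968506, 0.007293492555618286), (0.15364272892475128, 0.2433847188949585), 89.95840454101562, [[0.4180999994277954, -0.06939999759197235], [0.6614000201225281, -0.06960000097751617], [0.6615999937057495, 0.08399999886751175], [0.41819998621940613, 0.08420000225305557]]) 0.292584670765056
[(np.int32(56), array([0.454, 0.292, 0.046])), (np.int32(106), array([0.524, 0.315, 0.042]))]
side chest ((0.5381798148155212, 0.255411297082901), (0.18687957525253296, 0.29879048466682434), 89.10587310791016, [[0.3873000144958496, 0.16429999470710754], [0.6861000061035156, 0.15970000624656677], [0.6890000104904175, 0.3465000092983246], [0.3903000056743622, 0.35120001435279846]])
board 2024 ((0.5395208597183228, 0.002601608633995056), (0.157077819108963, 0.2417144477367401), 89.52033233642578, [[0.4180000126361847, -0.07490000128746033], [0.6596999764442444, -0.07689999788999557], [0.6610000133514404, 0.08009999990463257], [0.41929998993873596, 0.08209999650716782]]) 0.289819560746427
[]
```

View pics/p6.png

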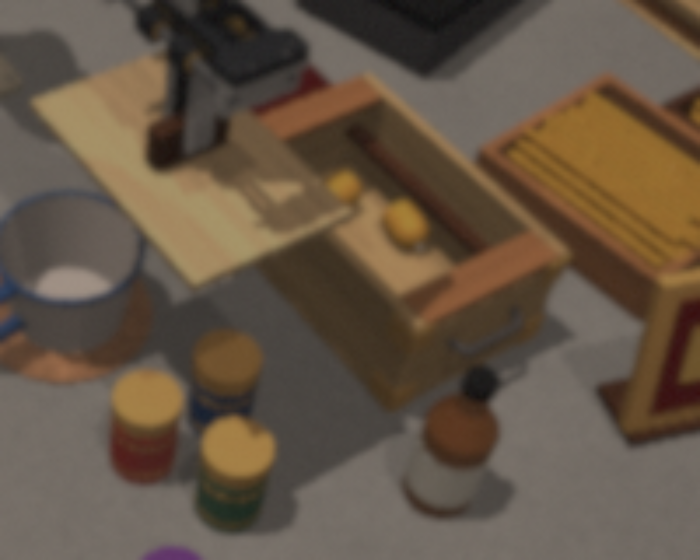

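```bash
python3 - <<'E'
from h import *
d=shot('wrist');cv2.imwrite('pics/w3.png',d['color'])
W=cloud(d);hsv=cv2.cvtColor(d['color'],cv2.COLOR_BGR2HSV)
m=(W[...,0]>.40)&(W[...,0]<.68)&(W[...,1]>.17)&(W[...,1]<.345)&(W[...,2]<.11);print(m.sum())
y=m&(hsv[...,1]>150)&(hsv[...,2]>110)
k,l,st,c=cv2.connectedComponentsWithStats(y.astype(np.uint8));print([ (st[i,4],c[i].round(),W[l==i].mean(0).round(3),W[l==i].max(0).round(3)) for i in range(1,k) if st[i,4]>20])
E
```

```text
2020
[(np.int32(320), array([232.,   4.]), array([0.429, 0.208, 0.045]), array([0.449, 0.216, 0.051]))]
```

View pics/w3.png

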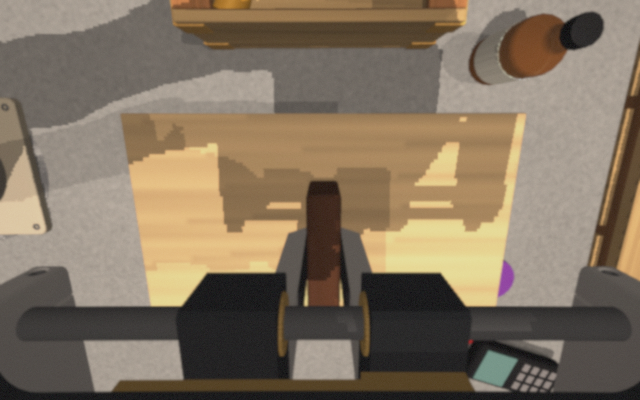

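>>> step_arm(targets=[{"dx":0,"dy":0,"dz":-0.03,"ax":0,"ay":7,"az":0},{"dx":0,"dy":0,"dz":-0.03,"ax":0,"ay":7,"az":0},{"dx":0,"dy":0,"dz":0,"ax":0,"ay":7,"az":0},{"dx":0,"dy":0,"dz":0,"ax":0,"ay":0,"az":0}])

```text
t: 25.12
tool_pos: [0.5391, -0.0087, 0.3855]
tool_rot: [[0.015, 1.0, 0.007], [0.935, -0.017, 0.353], [0.353, 0.002, -0.936]]
ft_force: [-0.7, 0.2, -1.9]
finger_gap: 0.0175
finger_force: 60.0
```

```bash
python3 ob.py; python3 - <<'E'
from h import *
d=shot('wrist');cv2.imwrite('pics/w4.png',d['color'][:220])
W=cloud(d);hsv=cv2.cvtColor(d['color'],cv2.COLOR_BGR2HSV)
P=W[~np.isnan(W[...,0])];P=P[(P[:,2]>.119)&(P[:,2]<.133)&(P[:,0]>.37)&(P[:,0]<.71)&(P[:,1]>.14)&(P[:,1]<.38)]
print('chest',rect(P))
m=(W[...,0]>.40)&(W[...,0]<.68)&(W[...,1]>.17)&(W[...,1]<.345)&(W[...,2]<.11)
y=m&(hsv[...,1]>150)&(hsv[...,2]>110)
k,l,st,c=cv2.connectedComponentsWithStats(y.astype(np.uint8));print([ (st[i,4],c[i].round(),W[l==i].mean(0).round(3),W[l==i].max(0).round(3)) for i in range(1,k) if st[i,4]>20])
E
```

```text
25.125 [ 0.6313  0.4217 -0.6597  1.585  -0.1147  1.2162  0.0391] [ 0.5391 -0.0087  0.3855] [ 0.0151  0.9999  0.0074  0.9354 -0.0167  0.3532  0.3533  0.0015 -0.9355] 0.017507738076225732 59.9948126077652 [-0.673   0.1688 -1.8809]
chest ((0.5367979407310486, 0.26189321279525757), (0.1774951070547104, 0.30508291721343994), 88.95246124267578, [[0.38269999623298645, 0.17589999735355377], [0.6876999735832214, 0.1703999936580658], [0.6909000277519226, 0.34779998660087585], [0.38589999079704285, 0.35339999198913574]])
[(np.int32(580), array([310.,  55.]), array([0.522, 0.312, 0.042]), array([0.546, 0.343, 0.051])), (np.int32(597), array([269.,  73.]), array([0.45 , 0.279, 0.043]), array([0.468, 0.328, 0.051])), (np.int32(254), array([258., 105.]), array([0.432, 0.221, 0.046]), array([0.45 , 0.235, 0.051]))]
```

View pics/w4.png

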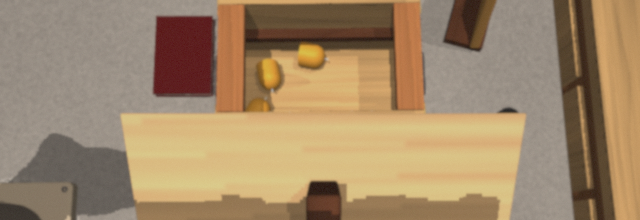

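```bash
cat > bd.py <<'E'
from mv import *
C=np.array([.5387,.2578,0]);CA=-.4;H=.0474
def tcp(th,xl,zl,Hh=H,yo=0):
    t=np.radians(th);o=np.array([xl-.12*np.cos(t),yo,zl+.12*np.sin(t)])
    p=o+Hh*np.array([np.sin(t),0,np.cos(t)])
    return C+rz(np.radians(CA))@p,down(CA,th)
if __name__=='__main__':
    p,A=tcp(25,.095,.17);pp,_=tcp(25,.095,.20)
    plan([(np.array([.54,.0,.41]),down(CA),3),(pp,A,8),(p,A,1)])
E
python3 bd.py
```

```text
{"dx":0.005,"dy":0,"dz":-0.007,"ax":0.1,"ay":-6.9,"az":-0.1}, {"dx":0.004,"dy":0.001,"dz":-0.007,"ax":0,"ay":-6.9,"az":-0.1}, {"dx":0.003,"dy":0,"dz":-0.008,"ax":0.1,"ay":-6.9,"az":-0.1}, 
{"dx":0.032,"dy":0,"dz":0.015,"ax":3.1,"ay":0,"az":0}, {"dx":0.032,"dy":0.001,"dz":0.015,"ax":3.1,"ay":0,"az":0}, {"dx":0.032,"dy":0.002,"dz":0.014,"ax":3.1,"ay":0,"az":0}, {"dx":0.032,"dy":0.003,"dz":0.014,"ax":3.1,"ay":0,"az":0}, {"dx":0.032,"dy":0.004,"dz":0.014,"ax":3.1,"ay":0,"az":0}, {"dx":0.032,"dy":0.004,"dz":0.014,"ax":3.2,"ay":0,"az":0}, {"dx":0.033,"dy":0.005,"dz":0.014,"ax":3.1,"ay":0,"az":0}, {"dx":0.032,"dy":0.006,"dz":0.013,"ax":3.2,"ay":0,"az":0}, 
{"dx":0,"dy":0.013,"dz":0.027,"ax":0,"ay":0,"az":0}, 
#maxerr 0.0000 maxdq 0.109 minmargin 0.350 j6 q [-0.127  0.823 -0.568  1.207  0.157  1.572 -0.649] p [0.545 0.257 0.264]
```

>>> step_arm(targets=[{"dx":0.005,"dy":0,"dz":-0.007,"ax":0,"ay":-6.9,"az":-0.1},{"dx":0.004,"dy":0.001,"dz":-0.007,"ax":0,"ay":-6.9,"az":-0.1},{"dx":0.003,"dy":0,"dz":-0.008,"ax":0,"ay":-6.9,"az":-0.1},{"dx":0.032,"dy":0,"dz":0.015,"ax":3.1,"ay":0,"az":0},{"dx":0.032,"dy":0.001,"dz":0.015,"ax":3.1,"ay":0,"az":0}])

```text
t: 25.8
tool_pos: [0.5403, 0.0699, 0.3825]
tool_rot: [[0.0, 0.995, -0.102], [1.0, -0.0, 0.0], [0.0, -0.102, -0.995]]
ft_force: [0.5, -0.8, -2.9]
finger_gap: 0.0177
finger_force: 60.0
```

>>> step_arm(targets=[{"dx":0.032,"dy":0.002,"dz":0.014,"ax":3.1,"ay":0,"az":0},{"dx":0.032,"dy":0.003,"dz":0.014,"ax":3.1,"ay":0,"az":0},{"dx":0.032,"dy":0.004,"dz":0.014,"ax":3.1,"ay":0,"az":0},{"dx":0.032,"dy":0.004,"dz":0.014,"ax":3.2,"ay":0,"az":0},{"dx":0.033,"dy":0.005,"dz":0.014,"ax":3.1,"ay":0,"az":0}])

```text
t: 26.42
tool_pos: [0.5436, 0.2307, 0.3095]
tool_rot: [[0.001, 0.931, -0.366], [1.0, -0.001, 0.001], [0.0, -0.366, -0.931]]
ft_force: [0.2, -0.4, -2.8]
finger_gap: 0.0176
finger_force: 60.0
```

>>> step_arm(targets=[{"dx":0.032,"dy":0.006,"dz":0.013,"ax":3.2,"ay":0,"az":0},{"dx":0,"dy":0,"dz":0,"ax":0,"ay":0,"az":0}])

```text
t: 26.68
tool_pos: [0.5431, 0.2642, 0.2932]
tool_rot: [[-0.003, 0.907, -0.42], [1.0, 0.004, 0.0], [0.002, -0.42, -0.907]]
ft_force: [-0.0, -0.2, -1.8]
finger_gap: 0.0175
finger_force: 60.0
```

```bash
python3 ob.py; cat > bchk.py <<'E'
from h import *
from bd import *
def boardfit(n):
    d=shot(n);W=cloud(d);s=arm.observe();hsv=cv2.cvtColor(d['color'],cv2.COLOR_BGR2HSV)
    N=-s['tool_rot'][:,2];X=s['tool_rot'][:,1];Y=s['tool_rot'][:,0]
    o=s['tool_pos']-H*N
    D=W-o;a=D@X;b=D@Y;c=D@N
    m=(np.abs(a)<.14)&(np.abs(b)<.095)&(c>-.0)&(c<.02)
    m=cv2.morphologyEx(m.astype(np.uint8),cv2.MORPH_OPEN,np.ones((3,3)))>0
    P=np.stack([a[m],b[m],c[m]],-1)
    k=np.c_[P[:,:2],np.ones(len(P))];pl=np.linalg.lstsq(k,P[:,2],rcond=None)[0]
    print(n,len(P),'centre/rect in tool xy',rect(P)[:3],'plane',pl.round(4),'range',np.percentile(P,1,0).round(4),np.percentile(P,99,0).round(4))
for n in('scene','side'): boardfit(n)
E
python3 bchk.py
```

```text
26.675 [-0.1375  0.8014 -0.5792  1.1682  0.1508  1.6274 -0.6548] [0.5431 0.2642 0.2932] [-0.0032  0.9074 -0.4202  1.      0.0035  0.      0.0015 -0.4202 -0.9074] 0.017489577891880412 59.995994567871094 [-0.01   -0.2441 -1.7865]
scene 2646 centre/rect in tool xy ((-0.0013806596398353577, 0.003381110727787018), (0.24391822516918182, 0.15310850739479065), 0.012738757766783237) plane [-0.006  0.005  0.009] range [-0.118 -0.071  0.002] [0.118 0.076 0.013]
side 725 centre/rect in tool xy ((-0.0009542778134346008, 0.000993683934211731), (0.2419634759426117, 0.1569584459066391), 0.4568939208984375) plane [0.005 0.024 0.008] range [-0.12  -0.076  0.   ] [0.114 0.073 0.018]
```

```bash
cat > b2.py <<'E'
from bd import *
f=lambda th,xl,zl:tcp(th,xl+.001,zl,.048,-.002)
plan([(*f(25,.095,.15),2),(*f(25,.095,.078),4)])
E
python3 b2.py
```

```text
{"dx":-0.003,"dy":0.011,"dz":0.023,"ax":0.2,"ay":0.1,"az":0.2}, {"dx":-0.002,"dy":0.012,"dz":0.023,"ax":0.2,"ay":0,"az":0.1}, 
{"dx":0,"dy":0.008,"dz":0.016,"ax":0,"ay":0,"az":0}, {"dx":0,"dy":0.007,"dz":0.016,"ax":0,"ay":0,"az":0}, {"dx":0,"dy":0.008,"dz":0.017,"ax":0,"ay":0,"az":0}, {"dx":0,"dy":0.007,"dz":0.016,"ax":0,"ay":0,"az":0}, 
#maxerr 0.0000 maxdq 0.048 minmargin 0.400 j6 q [-0.123  0.908 -0.555  1.296  0.198  1.409 -0.647] p [0.546 0.256 0.173]
```

>>> step_arm(targets=[{"dx":-0.003,"dy":0.011,"dz":0.023,"ax":0.2,"ay":0.1,"az":0.2},{"dx":-0.002,"dy":0.012,"dz":0.023,"ax":0.2,"ay":0,"az":0.1},{"dx":0,"dy":0,"dz":0,"ax":0,"ay":0,"az":0}])

```text
t: 27.15
tool_pos: [0.5463, 0.2534, 0.2439]
tool_rot: [[0.01, 0.905, -0.424], [1.0, -0.009, 0.003], [-0.002, -0.424, -0.906]]
ft_force: [0.1, -0.2, -2.0]
finger_gap: 0.0175
finger_force: 60.0
```

```bash
python3 ob.py; python3 - <<'E'
from b2 import *
print('--'); plan([(*f(25,.095,.078),4)])
E
```

```text
27.15 [-0.1191  0.8404 -0.5675  1.2303  0.1679  1.5375 -0.6477] [0.5463 0.2534 0.2439] [ 0.0096  0.9055 -0.4242  1.     -0.0094  0.0025 -0.0017 -0.4242 -0.9055] 0.017533451919088748 59.99599099159241 [ 0.0959 -0.2446 -2.0262]
{"dx":0.001,"dy":0,"dz":0,"ax":-0.1,"ay":0,"az":-0.1}, {"dx":0.001,"dy":0,"dz":0,"ax":0,"ay":0,"az":-0.1}, 
{"dx":0,"dy":0.008,"dz":0.016,"ax":0,"ay":0,"az":0}, {"dx":0,"dy":0.007,"dz":0.016,"ax":0,"ay":0,"az":0}, {"dx":0,"dy":0.008,"dz":0.017,"ax":0,"ay":0,"az":0}, {"dx":0,"dy":0.007,"dz":0.016,"ax":0,"ay":0,"az":0}, 
#maxerr 0.0000 maxdq 0.033 minmargin 0.444 j6 q [-0.122  0.908 -0.554  1.297  0.198  1.409 -0.647] p [0.546 0.255 0.172]
--
{"dx":0.001,"dy":0.008,"dz":0.016,"ax":0,"ay":0,"az":0}, {"dx":0,"dy":0.007,"dz":0.016,"ax":0,"ay":0,"az":-0.1}, {"dx":0.001,"dy":0.008,"dz":0.016,"ax":-0.1,"ay":0,"az":0}, {"dx":0,"dy":0.007,"dz":0.017,"ax":0,"ay":0,"az":-0.1}, 
#maxerr 0.0000 maxdq 0.033 minmargin 0.474 j6 q [-0.122  0.908 -0.554  1.297  0.198  1.409 -0.647] p [0.546 0.255 0.172]
```

Aligned within 2 mm; lower the slanted board in.

>>> step_arm(targets=[{"dx":0.001,"dy":0.008,"dz":0.016,"ax":0,"ay":0,"az":0},{"dx":0.001,"dy":0.007,"dz":0.016,"ax":0,"ay":0,"az":-0.1},{"dx":0.001,"dy":0.008,"dz":0.016,"ax":0,"ay":0,"az":-0.1},{"dx":0,"dy":0.007,"dz":0.017,"ax":0,"ay":0,"az":0},{"dx":0,"dy":0,"dz":0,"ax":0,"ay":0,"az":0}])

```text
t: 27.78
tool_pos: [0.5451, 0.2579, 0.1709]
tool_rot: [[0.005, 0.904, -0.427], [1.0, -0.004, 0.003], [0.001, -0.427, -0.904]]
ft_force: [-0.2, -0.1, -2.0]
finger_gap: 0.0178
finger_force: 60.0
```

```bash
python3 ob.py; python3 - <<'E'
from b2 import *
print('--'); plan([(*f(25,.130,.078),3),(*f(11,.133,.076),4),(*f(2,.134,.073),3)])
E
python3 bchk.py
```

```text
27.775 [-0.1251  0.9126 -0.5551  1.2941  0.1966  1.4107 -0.6466] [0.5451 0.2579 0.1709] [ 0.0046  0.9044 -0.4267  1.     -0.0037  0.0031  0.0012 -0.4267 -0.9044] 0.017783682974268106 59.99581217765808 [-0.2058 -0.0671 -1.9889]
{"dx":-0.001,"dy":-0.015,"dz":-0.033,"ax":-0.1,"ay":0,"az":0.1}, {"dx":-0.001,"dy":-0.015,"dz":-0.034,"ax":-0.2,"ay":0,"az":0.1}, 
{"dx":0,"dy":0.008,"dz":0.016,"ax":0,"ay":0,"az":0}, {"dx":0,"dy":0.007,"dz":0.016,"ax":0,"ay":0,"az":0}, {"dx":0,"dy":0.008,"dz":0.017,"ax":0,"ay":0,"az":0}, {"dx":0,"dy":0.007,"dz":0.016,"ax":0,"ay":0,"az":0}, 
#maxerr 0.0000 maxdq 0.065 minmargin 0.444 j6 q [-0.123  0.908 -0.554  1.296  0.198  1.409 -0.648] p [0.546 0.256 0.173]
--
{"dx":-0.001,"dy":0.011,"dz":-0.006,"ax":-0.1,"ay":0,"az":0.1}, {"dx":-0.001,"dy":0.011,"dz":-0.005,"ax":-0.1,"ay":0,"az":0}, {"dx":0,"dy":0.01,"dz":-0.006,"ax":-0.1,"ay":0,"az":0.1}, 
{"dx":0,"dy":-0.001,"dz":0.008,"ax":-3.5,"ay":0,"az":0}, {"dx":0,"dy":-0.002,"dz":0.008,"ax":-3.5,"ay":0,"az":0}, {"dx":0,"dy":-0.002,"dz":0.007,"ax":-3.5,"ay":0,"az":0}, {"dx":0,"dy":-0.002,"dz":0.008,"ax":-3.5,"ay":0,"az":0}, 
{"dx":0,"dy":-0.002,"dz":0.007,"ax":-3,"ay":0,"az":0}, {"dx":0,"dy":-0.002,"dz":0.007,"ax":-3,"ay":0,"az":0}, {"dx":0,"dy":-0.002,"dz":0.008,"ax":-3,"ay":0,"az":0}, 
#maxerr 0.0000 maxdq 0.099 minmargin 0.497 j6 q [-0.191  0.753 -0.464  1.686  0.402  0.831 -0.837] p [0.555 0.256 0.125]
scene 2165 centre/rect in tool xy ((0.007697559893131256, -0.004953853785991669), (0.2542489767074585, 0.18162649869918823), 1.7571227550506592) plane [ 0.001 -0.004  0.009] range [-0.116 -0.09   0.002] [0.113 0.084 0.017]
side 927 centre/rect in tool xy ((0.007547937333583832, -0.003162980079650879), (0.25969454646110535, 0.18473024666309357), 0.5581731796264648) plane [0.014 0.009 0.009] range [-0.12  -0.094  0.001] [0.134 0.086 0.019]
```

>>> step_arm(targets=[{"dx":-0.001,"dy":0.011,"dz":-0.006,"ax":-0.1,"ay":0,"az":0.1},{"dx":-0.001,"dy":0.011,"dz":-0.005,"ax":-0.1,"ay":0,"az":0},{"dx":0,"dy":0.01,"dz":-0.006,"ax":-0.1,"ay":0,"az":0.1},{"dx":0,"dy":0,"dz":0,"ax":0,"ay":0,"az":0}])

```text
t: 28.38
tool_pos: [0.582, 0.2565, 0.1754]
tool_rot: [[0.008, 0.908, -0.42], [1.0, -0.007, 0.005], [0.002, -0.42, -0.908]]
ft_force: [-1.7, -1.1, -1.6]
finger_gap: 0.0178
finger_force: 60.0
```

```bash
python3 ob.py; python3 - <<'E'
from mv import *
from bd import tcp
f=lambda th,xl,zl:tcp(th,xl+.001,zl,.048,-.002)
print('--'); plan([(*f(11,.133,.076),4),(*f(2,.134,.073),3)])
E
```

```text
28.375 [-0.1322  0.9529 -0.5439  1.1712  0.2091  1.4848 -0.6206] [0.582  0.2565 0.1754] [ 0.008   0.9076 -0.4197  1.     -0.0065  0.0049  0.0017 -0.4198 -0.9076] 0.017760710010666238 59.994696378707886 [-1.7355 -1.1233 -1.6055]
--
{"dx":0,"dy":-0.001,"dz":0.009,"ax":-3.5,"ay":0,"az":0}, {"dx":0,"dy":-0.001,"dz":0.008,"ax":-3.4,"ay":0,"az":0}, {"dx":-0.001,"dy":-0.002,"dz":0.008,"ax":-3.5,"ay":-0.1,"az":0}, {"dx":0,"dy":-0.003,"dz":0.009,"ax":-3.4,"ay":0,"az":0}, 
{"dx":0,"dy":-0.001,"dz":0.007,"ax":-3,"ay":0,"az":0}, {"dx":0,"dy":-0.002,"dz":0.007,"ax":-3,"ay":0,"az":0}, {"dx":0,"dy":-0.003,"dz":0.007,"ax":-3,"ay":0,"az":0}, 
#maxerr 0.0000 maxdq 0.102 minmargin 0.597 j6 q [-0.19   0.752 -0.465  1.685  0.401  0.833 -0.836] p [0.555 0.256 0.126]
```

>>> step_arm(targets=[{"dx":0,"dy":-0.001,"dz":0.009,"ax":-3.5,"ay":0,"az":0},{"dx":0,"dy":-0.001,"dz":0.008,"ax":-3.4,"ay":0,"az":0},{"dx":0,"dy":-0.002,"dz":0.008,"ax":-3.5,"ay":0,"az":0},{"dx":0,"dy":-0.003,"dz":0.009,"ax":-3.4,"ay":0,"az":0},{"dx":0,"dy":0,"dz":0,"ax":0,"ay":0,"az":0}])

```text
t: 29.0
tool_pos: [0.5631, 0.2571, 0.1458]
tool_rot: [[0.006, 0.982, -0.19], [1.0, -0.006, 0.003], [0.002, -0.19, -0.982]]
ft_force: [0.5, -0.4, -2.2]
finger_gap: 0.0176
finger_force: 60.0
```

```bash
python3 ob.py; python3 - <<'E'
from mv import *
from bd import tcp
f=lambda th,xl,zl:tcp(th,xl+.001,zl,.048,-.002)
print('--'); plan([(*f(2,.134,.073),3)])
from h import *
a=shot('side');b=shot('scene')
im=np.hstack([cv2.resize(a['color'][120:220,190:320],(520,400)),cv2.resize(b['color'][110:230,360:480],(280,280))[:, :][0:280].copy() if 0 else cv2.resize(b['color'][120:220,350:470],(280,400))])
cv2.imwrite('pics/p7.png',im)
E
```

```text
29.0 [-0.1436  0.8176 -0.5194  1.4987  0.3049  1.0866 -0.7218] [0.5631 0.2571 0.1458] [ 0.0061  0.9817 -0.1902  1.     -0.0057  0.0028  0.0016 -0.1902 -0.9818] 0.017624464572202386 59.99546527862549 [ 0.5386 -0.3649 -2.1997]
--
{"dx":0,"dy":-0.001,"dz":0.007,"ax":-3,"ay":0,"az":0}, {"dx":-0.001,"dy":-0.002,"dz":0.007,"ax":-3,"ay":0,"az":0}, {"dx":0,"dy":-0.002,"dz":0.008,"ax":-3,"ay":-0.1,"az":0.1}, 
#maxerr 0.0000 maxdq 0.087 minmargin 0.600 j6 q [-0.192  0.752 -0.462  1.686  0.401  0.83  -0.837] p [0.555 0.256 0.125]
```

View pics/p7.png

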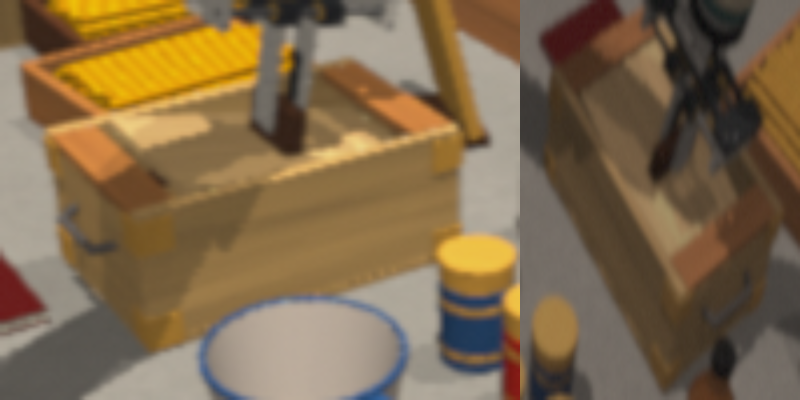

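The board's far end is under the +x lip, the near end is just inside the near lip (gap visible at ~(170,190)). No contact forces; lay it flat and then centre it.

>>> step_arm(targets=[{"dx":0,"dy":-0.001,"dz":0.007,"ax":-3,"ay":0,"az":0},{"dx":0,"dy":-0.002,"dz":0.007,"ax":-3,"ay":0,"az":0},{"dx":0,"dy":-0.002,"dz":0.007,"ax":-3,"ay":0,"az":0},{"dx":0,"dy":0,"dz":0,"ax":0,"ay":0,"az":0}])

```text
t: 29.6
tool_pos: [0.5562, 0.2569, 0.1248]
tool_rot: [[0.007, 0.999, -0.035], [1.0, -0.007, 0.001], [0.001, -0.035, -0.999]]
ft_force: [0.1, -0.2, -1.9]
finger_gap: 0.0179
finger_force: 60.0
```

```bash
python3 ob.py; python3 - <<'E'
from mv import *
from bd import tcp
f=lambda th,xl,zl:tcp(th,xl+.001,zl,.048,-.002)
print('--'); plan([(*f(0,.134,.072),1),(*f(0,.120,.072),2),(*f(0,.120,.070),1)])
E
```

```text
29.6 [-0.1911  0.7542 -0.4641  1.6817  0.3997  0.833  -0.8344] [0.5562 0.2569 0.1248] [ 0.0075  0.9994 -0.0352  1.     -0.0074  0.0014  0.0011 -0.0352 -0.9994] 0.017860558482850238 59.995113015174866 [ 0.1436 -0.19   -1.9018]
--
{"dx":-0.001,"dy":-0.002,"dz":0.005,"ax":-2,"ay":-0.1,"az":0}, 
{"dx":0,"dy":-0.007,"dz":0,"ax":0,"ay":0,"az":0}, {"dx":0,"dy":-0.007,"dz":0,"ax":0,"ay":0,"az":0}, 
{"dx":0,"dy":0,"dz":0.002,"ax":0,"ay":0,"az":0}, 
#maxerr 0.0000 maxdq 0.059 minmargin 0.519 j6 q [-0.218  0.729 -0.44   1.761  0.43   0.749 -0.888] p [0.54  0.256 0.118]
```

>>> step_arm(targets=[{"dx":0,"dy":-0.002,"dz":0.005,"ax":-2,"ay":0,"az":0},{"dx":0,"dy":-0.007,"dz":0,"ax":0,"ay":0,"az":0},{"dx":0,"dy":-0.007,"dz":0,"ax":0,"ay":0,"az":0},{"dx":0,"dy":0,"dz":0.001,"ax":0,"ay":0,"az":0},{"dx":0,"dy":0,"dz":0,"ax":0,"ay":0,"az":0}])

```text
t: 30.22
tool_pos: [0.5409, 0.2567, 0.119]
tool_rot: [[0.009, 1.0, 0.001], [1.0, -0.009, 0.002], [0.002, 0.001, -1.0]]
ft_force: [0.1, 0.2, -2.4]
finger_gap: 0.0177
finger_force: 60.0
```

```bash
python3 ob.py; cat > bz.py <<'E'
from h import *
np.set_printoptions(precision=4,suppress=True)
for n in('scene','side'):
    d=shot(n)
    P=pts([n],(.37,.71,.14,.38),(.119,.133))[0]
    from scipy.spatial import cKDTree
    k=np.array([len(q) for q in cKDTree(P[:,:2]).query_ball_point(P[:,:2],.004)]);c=rect(P[k>=3]);print(n,'chest',c[:3])
    Q=pts([n],(.43,.645,.185,.33),(.066,.1))[0];Q=Q[np.abs(Q[:,0]-c[0][0])<.1];m=np.median(Q[:,2]);Q=Q[np.abs(Q[:,2]-m)<.006]
    A=np.c_[Q[:,:2]-c[0],np.ones(len(Q))];print(' board plane',np.linalg.lstsq(A,Q[:,2],rcond=None)[0],len(Q))
    B=pts([n],(.5,.58,.20,.31),(.112,.128))[0];B=B[(np.abs(B[:,0]-c[0][0])<.03)&(np.abs(B[:,1]-c[0][1])<.05)];print(' batten',len(B),rect(B)[:3] if len(B)>4 else '',(B.mean(0)[:2]-c[0]) if len(B) else '')
E
python3 bz.py
```

```text
30.225 [-0.2166  0.7278 -0.4414  1.7598  0.4293  0.749  -0.8876] [0.5409 0.2567 0.119 ] [ 0.0089  1.      0.0011  1.     -0.0089  0.0017  0.0017  0.0011 -1.    ] 0.017733347277834082 59.99516487121582 [ 0.0736  0.1759 -2.3678]
scene chest ((0.5394124984741211, 0.2598816156387329), (0.29990875720977783, 0.19000937044620514), 0.15338629484176636)
 board plane [0.0003 0.0025 0.0826] 946
 batten 99 ((0.5453582406044006, 0.255947083234787), (0.06486564129590988, 0.037852492183446884), 62.820037841796875) [ 0.0045 -0.0116]
side chest ((0.5362517237663269, 0.2576516568660736), (0.18774402141571045, 0.29591816663742065), 89.9234848022461)
 board plane [-0.0013 -0.0054  0.0808] 337
 batten 88 ((0.5382312536239624, 0.24829399585723877), (0.04161182418465614, 0.04941656440496445), 44.988285064697266) [ 0.0027 -0.0138]
```

>>> step_arm(targets=[{"dx":0,"dy":-0.001,"dz":0.001,"ax":0,"ay":0,"az":0},{"dx":0,"dy":0,"dz":0.001,"ax":0,"ay":0,"az":0},{"dx":0,"dy":0,"dz":0.001,"ax":0,"ay":0,"az":0},{"dx":0,"dy":0,"dz":0,"ax":0,"ay":0,"az":0}])

```text
t: 30.82
tool_pos: [0.5393, 0.2568, 0.1174]
tool_rot: [[0.008, 1.0, 0.001], [1.0, -0.008, 0.001], [0.001, 0.001, -1.0]]
ft_force: [-4.4, -2.4, 9.2]
finger_gap: 0.0176
finger_force: 60.0
```

>>> step_arm(targets=[{"dx":0,"dy":0,"dz":0,"ax":0,"ay":0,"az":0},{"dx":0,"dy":0,"dz":0,"ax":0,"ay":0,"az":0},{"dx":0,"dy":0,"dz":0,"ax":0,"ay":0,"az":0},{"dx":0,"dy":0,"dz":0,"ax":0,"ay":0,"az":0}], hand=0)

```text
t: 31.32
tool_pos: [0.5393, 0.2568, 0.1157]
tool_rot: [[0.008, 1.0, 0.0], [1.0, -0.008, 0.001], [0.001, 0.0, -1.0]]
ft_force: [0.3, -0.2, -0.3]
finger_gap: 0.0466
finger_force: 0.0
```

>>> step_arm(targets=[{"dx":0,"dy":0,"dz":-0.03,"ax":0,"ay":0,"az":0},{"dx":0,"dy":0,"dz":-0.05,"ax":0,"ay":0,"az":0},{"dx":-0.02,"dy":0,"dz":-0.05,"ax":0,"ay":0,"az":0},{"dx":-0.04,"dy":0,"dz":-0.03,"ax":0,"ay":0,"az":0},{"dx":0,"dy":0,"dz":0,"ax":0,"ay":0,"az":0}], hand=-1)

```text
t: 31.95
tool_pos: [0.5406, 0.1935, 0.278]
tool_rot: [[0.014, 1.0, 0.005], [1.0, -0.014, 0.001], [0.001, 0.005, -1.0]]
ft_force: [0.1, 0.6, -0.7]
finger_gap: 0.0925
finger_force: 0.0
```

```bash
python3 ob.py; python3 - <<'E'
from h import *
np.set_printoptions(precision=4,suppress=True)
d=shot('wrist');W=cloud(d);P=W.reshape(-1,3);P=P[~np.isnan(P[:,0])]
cv2.imwrite('pics/w5.png',d['color'])
T=P[(P[:,2]>.120)&(P[:,2]<.134)&(P[:,0]>.37)&(P[:,0]<.71)&(P[:,1]>.14)&(P[:,1]<.38)]
B=P[(P[:,2]>.112)&(P[:,2]<.126)&(np.abs(P[:,0]-.539)<.03)&(np.abs(P[:,1]-.257)<.05)]
D=P[(P[:,2]>.07)&(P[:,2]<.09)&(np.abs(P[:,0]-.539)<.1)&(np.abs(P[:,1]-.257)<.07)]
print('chest',rect(T)[:3],np.median(T[:,2]));print('batten',rect(B)[:3],np.median(B[:,2]))
A=np.c_[D[:,:2]-[.539,.257],np.ones(len(D))];print(np.linalg.lstsq(A,D[:,2],rcond=None)[0])
# lips inner edges along y~.257: lip z~.126
L=T[np.abs(T[:,1]-.257)<.06];lo=L[L[:,0]<.5][:,0];hi=L[L[:,0]>.58][:,0];print('lips',np.percentile(lo,[1,99]),np.percentile(hi,[1,99]))
for c in((.6915,-.028),(.607,.023),(.610,-.065)):pass
shot('scene');shot('side')
E
python3 s9.py | grep -E 'tin|rim'
```

```text
31.95 [-0.0439  0.5089 -0.539   1.6688  0.2966  1.041  -0.6908] [0.5406 0.1935 0.278 ] [ 0.0135  0.9999  0.0053  0.9999 -0.0135  0.0005  0.0006  0.0053 -1.    ] 0.09245884950701903 0.0 [ 0.0676  0.5504 -0.6576]
chest ((0.53740394115448, 0.2600932717323303), (0.1929091215133667, 0.30422908067703247), 89.78810119628906) 0.12714497384014042
batten ((0.5386490821838379, 0.25697988271713257), (0.06947524100542068, 0.017550582066178322), 89.49820709228516) 0.12128587807508887
[-0.0006 -0.0026  0.0814]
lips [0.3893 0.4281] [0.6472 0.6852]
rim [ 0.42368701 -0.03329232]
tin 304 [ 0.69299751 -0.02531266]
tin 266 [0.60765386 0.02341263]
tin 279 [ 0.61001866 -0.06298737]
rim [ 0.424041  -0.0344287]
tin 175 [ 0.6912202  -0.02692952]
tin 172 [0.60666611 0.02195149]
tin 205 [ 0.60983023 -0.06523914]
```

View pics/w5.png

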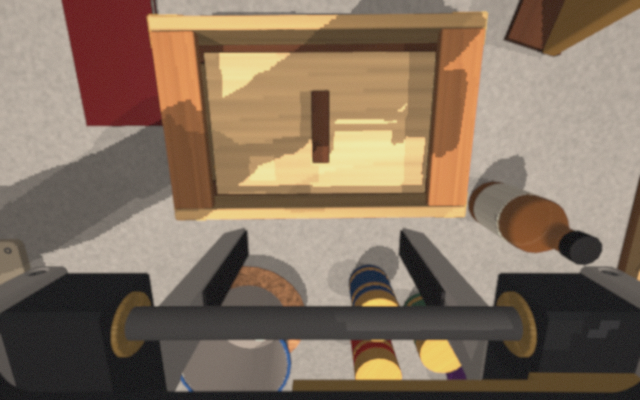

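```bash
python3 - <<'E'
from mv import *
b=np.array([.607,.0227,0])
plan([(b+[0,0,.2],down(0),4),(b+[0,0,.078],down(0),4)])
E
```

```text
{"dx":-0.044,"dy":0.018,"dz":0.019,"ax":0,"ay":0,"az":-0.1}, {"dx":-0.044,"dy":0.017,"dz":0.018,"ax":0,"ay":0,"az":-0.1}, {"dx":-0.043,"dy":0.017,"dz":0.019,"ax":0,"ay":0,"az":-0.1}, {"dx":-0.044,"dy":0.018,"dz":0.018,"ax":-0.1,"ay":-0.1,"az":-0.1}, 
{"dx":0,"dy":0,"dz":0.031,"ax":0,"ay":0,"az":0}, {"dx":0,"dy":0,"dz":0.03,"ax":0,"ay":0,"az":0}, {"dx":0,"dy":0,"dz":0.031,"ax":0,"ay":0,"az":0}, {"dx":0,"dy":0,"dz":0.03,"ax":0,"ay":0,"az":0}, 
#maxerr 0.0000 maxdq 0.074 minmargin 0.461 j6 q [ 0.169  0.794 -0.414  1.756  0.468  0.691 -0.5  ] p [0.607 0.022 0.078]
```

>>> step_arm(targets=[{"dx":-0.044,"dy":0.018,"dz":0.019,"ax":0,"ay":0,"az":-0.1},{"dx":-0.044,"dy":0.017,"dz":0.018,"ax":0,"ay":0,"az":-0.1},{"dx":-0.043,"dy":0.017,"dz":0.019,"ax":0,"ay":0,"az":-0.1},{"dx":-0.044,"dy":0.018,"dz":0.018,"ax":0,"ay":0,"az":-0.1},{"dx":0,"dy":0,"dz":0,"ax":0,"ay":0,"az":0}])

```text
t: 32.83
tool_pos: [0.6074, 0.0167, 0.1983]
tool_rot: [[0.007, 1.0, -0.004], [1.0, -0.007, -0.001], [-0.001, -0.004, -1.0]]
ft_force: [-0.1, 0.5, -0.1]
finger_gap: 0.0941
finger_force: 0.0
```

```bash
cat > tin.py <<'E'
import sys
from h import *
from mv import plan,down
def find(near,tag=''):
    """wrist look: tin top nearest to 'near'"""
    d=shot('wrist');W=cloud(d);P=W.reshape(-1,3);P=P[~np.isnan(P[:,0])]
    P=P[(P[:,2]>.089)&(P[:,2]<.103)&(np.hypot(P[:,0]-near[0],P[:,1]-near[1])<.05)]
    c=disc(P,.031) if len(P)>30 else None
    print('wrist',len(P),c,(P[:,:2].max(0)-P[:,:2].min(0)) if len(P) else '');return c
if __name__=='__main__':
    x,y,az=map(float,sys.argv[1:4])
    find((x,y));b=np.array([x,y,0]);plan([(b+[0,0,.078],down(az),4)])
E
python3 tin.py .607 .0227 0
```

```text
wrist 3948 [0.607 0.022] [0.061 0.061]
{"dx":0.001,"dy":0,"dz":0.03,"ax":0,"ay":0,"az":-0.1}, {"dx":0,"dy":0,"dz":0.03,"ax":-0.1,"ay":0,"az":0}, {"dx":0.001,"dy":0,"dz":0.031,"ax":0,"ay":0,"az":-0.1}, {"dx":0,"dy":0,"dz":0.03,"ax":-0.1,"ay":-0.1,"az":0}, 
#maxerr 0.0000 maxdq 0.062 minmargin 0.459 j6 q [ 0.167  0.793 -0.41   1.756  0.464  0.689 -0.497] p [0.607 0.022 0.078]
```

>>> step_arm(targets=[{"dx":0.001,"dy":0,"dz":0.03,"ax":0,"ay":0,"az":0},{"dx":0,"dy":0,"dz":0.03,"ax":-0.1,"ay":0,"az":0},{"dx":0.001,"dy":0,"dz":0.031,"ax":0,"ay":0,"az":-0.1},{"dx":0,"dy":0,"dz":0.03,"ax":-0.1,"ay":0,"az":0},{"dx":0,"dy":0,"dz":0,"ax":0,"ay":0,"az":0}])

```text
t: 33.5
tool_pos: [0.6059, 0.0259, 0.0787]
tool_rot: [[-0.004, 1.0, -0.001], [1.0, 0.004, 0.002], [0.002, -0.001, -1.0]]
ft_force: [0.1, -0.8, -0.0]
finger_gap: 0.0939
finger_force: 0.0
```

>>> step_arm(targets=[{"dx":0,"dy":0,"dz":0,"ax":0,"ay":0,"az":0},{"dx":0,"dy":0,"dz":0,"ax":0,"ay":0,"az":0},{"dx":0,"dy":0,"dz":0,"ax":0,"ay":0,"az":0},{"dx":0,"dy":0,"dz":0,"ax":0,"ay":0,"az":0},{"dx":0,"dy":0,"dz":0,"ax":0,"ay":0,"az":0}], hand=0.5, force=30)

```text
t: 34.12
tool_pos: [0.6082, 0.0234, 0.0813]
tool_rot: [[-0.0, 1.0, 0.005], [1.0, 0.0, 0.001], [0.001, 0.005, -1.0]]
ft_force: [-1.4, 0.4, 6.5]
finger_gap: 0.0616
finger_force: 30.0
```

```bash
python3 ob.py; python3 - <<'E'
from mv import *
s=arm.observe();p=s['tool_pos'];z=p[2]+.0815
T=np.array([.475,.258])
plan([(p+[0,0,.13],down(0),4),(np.r_[T,p[2]+.13],down(0),6),(np.r_[T,z+.006],down(0),2)])
E
```

```text
34.125 [ 0.1693  0.789  -0.4149  1.7555  0.4647  0.6904 -0.4987] [0.6082 0.0234 0.0813] [-0.0003  1.      0.0049  1.      0.0003  0.0013  0.0013  0.0049 -1.    ] 0.061600244898109835 30.00146359205246 [-1.376   0.3798  6.4725]
{"dx":0,"dy":0,"dz":-0.032,"ax":0.1,"ay":0,"az":0}, {"dx":0,"dy":0,"dz":-0.033,"ax":0.1,"ay":0,"az":0}, {"dx":0,"dy":0,"dz":-0.032,"ax":0,"ay":0,"az":0}, {"dx":0,"dy":0,"dz":-0.033,"ax":0.1,"ay":-0.1,"az":0}, 
{"dx":0.039,"dy":-0.022,"dz":0,"ax":0,"ay":0,"az":0}, {"dx":0.039,"dy":-0.022,"dz":0,"ax":0,"ay":0,"az":0}, {"dx":0.039,"dy":-0.022,"dz":0,"ax":0,"ay":0,"az":0}, {"dx":0.039,"dy":-0.022,"dz":0,"ax":0,"ay":0,"az":0}, {"dx":0.039,"dy":-0.022,"dz":0,"ax":0,"ay":0,"az":0}, {"dx":0.04,"dy":-0.023,"dz":0,"ax":0,"ay":0,"az":0}, 
{"dx":0,"dy":0,"dz":0.021,"ax":0,"ay":0,"az":0}, {"dx":0,"dy":0,"dz":0.021,"ax":0,"ay":0,"az":0}, 
#maxerr 0.0000 maxdq 0.085 minmargin 0.523 j6 q [-0.233  0.591 -0.479  1.879  0.381  0.763 -0.922] p [0.475 0.258 0.169]
```

>>> step_arm(targets=[{"dx":0,"dy":0,"dz":-0.037,"ax":0.1,"ay":0,"az":0},{"dx":0,"dy":0,"dz":-0.038,"ax":0.1,"ay":0,"az":0},{"dx":0,"dy":0,"dz":-0.037,"ax":0,"ay":0,"az":0},{"dx":0,"dy":0,"dz":-0.038,"ax":0.1,"ay":0,"az":0}])

```text
t: 34.62
tool_pos: [0.6072, 0.023, 0.2313]
tool_rot: [[-0.0, 1.0, -0.002], [1.0, 0.0, 0.001], [0.001, -0.002, -1.0]]
ft_force: [0.4, -0.3, -1.5]
finger_gap: 0.0618
finger_force: 30.0
```

>>> step_arm(targets=[{"dx":0.039,"dy":-0.022,"dz":0,"ax":0,"ay":0,"az":0},{"dx":0.039,"dy":-0.022,"dz":0,"ax":0,"ay":0,"az":0},{"dx":0.039,"dy":-0.022,"dz":0,"ax":0,"ay":0,"az":0},{"dx":0.039,"dy":-0.022,"dz":0,"ax":0,"ay":0,"az":0},{"dx":0.039,"dy":-0.022,"dz":0,"ax":0,"ay":0,"az":0}])

```text
t: 35.25
tool_pos: [0.4966, 0.219, 0.2307]
tool_rot: [[-0.0, 1.0, -0.001], [1.0, 0.0, 0.001], [0.001, -0.001, -1.0]]
ft_force: [-0.2, 2.0, -1.8]
finger_gap: 0.0616
finger_force: 30.0
```

>>> step_arm(targets=[{"dx":0.04,"dy":-0.023,"dz":0,"ax":0,"ay":0,"az":0},{"dx":0,"dy":0,"dz":0,"ax":0,"ay":0,"az":0}])

```text
t: 35.5
tool_pos: [0.4718, 0.2623, 0.2312]
tool_rot: [[-0.008, 1.0, -0.002], [1.0, 0.008, 0.004], [0.004, -0.002, -1.0]]
ft_force: [-0.1, -0.3, -1.7]
finger_gap: 0.0617
finger_force: 30.0
```

```bash
python3 ob.py; python3 - <<'E'
from mv import *
T=np.array([.475,.258])
plan([(np.r_[T,.166],down(0),3)])
E
```

```text
35.5 [-0.1953  0.514  -0.538   1.815   0.3218  0.9002 -0.8706] [0.4718 0.2623 0.2312] [-0.008   1.     -0.0021  1.      0.008   0.0038  0.0038 -0.0021 -1.    ] 0.061719937055267446 29.989061951637268 [-0.0619 -0.3289 -1.7004]
{"dx":-0.002,"dy":0.001,"dz":0.022,"ax":0,"ay":-0.1,"az":0.2}, {"dx":-0.001,"dy":0.001,"dz":0.022,"ax":-0.1,"ay":-0.1,"az":0.1}, {"dx":-0.001,"dy":0.001,"dz":0.021,"ax":0,"ay":0,"az":0.2}, 
#maxerr 0.0000 maxdq 0.049 minmargin 0.528 j6 q [-0.23   0.597 -0.485  1.882  0.39   0.758 -0.932] p [0.475 0.258 0.166]
```

>>> step_arm(targets=[{"dx":-0.002,"dy":0.001,"dz":0.022,"ax":0,"ay":0,"az":0.1},{"dx":-0.001,"dy":0.001,"dz":0.022,"ax":0,"ay":0,"az":0.1},{"dx":-0.001,"dy":0.001,"dz":0.021,"ax":0,"ay":0,"az":0.1},{"dx":0,"dy":0,"dz":0.002,"ax":0,"ay":0,"az":0},{"dx":0,"dy":0,"dz":0.001,"ax":0,"ay":0,"az":0}])

```text
t: 36.12
tool_pos: [0.4779, 0.254, 0.1633]
tool_rot: [[0.005, 1.0, -0.001], [1.0, -0.005, 0.002], [0.002, -0.001, -1.0]]
ft_force: [-0.3, 0.7, -0.9]
finger_gap: 0.0615
finger_force: 30.0
```

>>> step_arm(targets=[{"dx":0,"dy":0,"dz":0.001,"ax":0,"ay":0,"az":0},{"dx":0,"dy":0,"dz":0,"ax":0,"ay":0,"az":0}])

```text
t: 36.38
tool_pos: [0.4778, 0.2544, 0.1626]
tool_rot: [[0.005, 1.0, -0.0], [1.0, -0.005, 0.002], [0.002, -0.0, -1.0]]
ft_force: [0.3, -0.6, -1.2]
finger_gap: 0.0618
finger_force: 30.0
```

>>> step_arm(targets=[{"dx":0,"dy":0,"dz":0.001,"ax":0,"ay":0,"az":0},{"dx":0,"dy":0,"dz":0.001,"ax":0,"ay":0,"az":0},{"dx":0,"dy":0,"dz":0,"ax":0,"ay":0,"az":0}])

```text
t: 36.75
tool_pos: [0.4776, 0.2545, 0.1614]
tool_rot: [[0.005, 1.0, 0.0], [1.0, -0.005, 0.001], [0.001, 0.0, -1.0]]
ft_force: [-1.5, -1.1, 8.1]
finger_gap: 0.0617
finger_force: 30.0
```

>>> step_arm(targets=[{"dx":0,"dy":0,"dz":0,"ax":0,"ay":0,"az":0},{"dx":0,"dy":0,"dz":0,"ax":0,"ay":0,"az":0},{"dx":0,"dy":0,"dz":0,"ax":0,"ay":0,"az":0}], hand=-0.7)

```text
t: 37.12
tool_pos: [0.4775, 0.2543, 0.1599]
tool_rot: [[0.005, 1.0, -0.001], [1.0, -0.005, 0.001], [0.001, -0.001, -1.0]]
ft_force: [0.1, -0.0, 0.2]
finger_gap: 0.0799
finger_force: 0.0
```

>>> step_arm(targets=[{"dx":0,"dy":0,"dz":-0.03,"ax":0,"ay":0,"az":0},{"dx":0,"dy":0,"dz":-0.04,"ax":0,"ay":0,"az":0},{"dx":0,"dy":0,"dz":-0.04,"ax":0,"ay":0,"az":0},{"dx":0,"dy":0,"dz":0,"ax":0,"ay":0,"az":0}], hand=-1)

```text
t: 37.62
tool_pos: [0.4791, 0.2554, 0.2728]
tool_rot: [[0.005, 1.0, 0.004], [1.0, -0.005, 0.004], [0.005, 0.004, -1.0]]
ft_force: [0.8, 0.6, 0.5]
finger_gap: 0.094
finger_force: 0.0
```

```bash
python3 ob.py; cat > st.py <<'E'
from h import *
np.set_printoptions(precision=4,suppress=True)
def tops(z0,z1,box,ns=('scene','side')):
    """tin-sized discs by clustering"""
    for n in ns:
        d=shot(n);W=cloud(d);m=(W[...,2]>z0)&(W[...,2]<z1)&(W[...,0]>box[0])&(W[...,0]<box[1])&(W[...,1]>box[2])&(W[...,1]<box[3])
        k,l,s,c=cv2.connectedComponentsWithStats(m.astype(np.uint8))
        for i in range(1,k):
            if s[i,4]>60:
                P=W[l==i];hsv=cv2.cvtColor(d['color'],cv2.COLOR_BGR2HSV)[l==i]
                print(n,s[i,4],'c',disc(P,.031),'z',np.median(P[:,2]).round(4),'hsv',np.median(hsv,0))
tops(.088,.102,(.5,.85,-.2,.13))
print('on board');tops(.165,.186,(.42,.66,.17,.34))
E
python3 st.py; python3 bz.py
```

```text
37.625 [-0.163   0.4686 -0.557   1.7587  0.2885  0.9903 -0.835 ] [0.4791 0.2554 0.2728] [ 0.0049  1.      0.0042  1.     -0.005   0.0045  0.0045  0.0042 -1.    ] 0.09403149661511015 0.0 [0.7764 0.6479 0.5479]
scene 278 c [ 0.6101 -0.0636] z 0.0955 hsv [ 18. 143. 158.]
scene 303 c [ 0.6926 -0.0252] z 0.0952 hsv [ 18. 145. 159.]
scene 370 c [ 0.7705 -0.1435] z 0.095 hsv [145. 121. 103.]
side 175 c [ 0.6912 -0.0273] z 0.0939 hsv [ 22. 180. 239.]
side 192 c [ 0.7703 -0.1456] z 0.0939 hsv [144. 156. 173.]
side 204 c [ 0.6098 -0.0661] z 0.0938 hsv [ 22. 179. 239.]
on board
scene 204 c [0.4803 0.2527] z 0.1741 hsv [ 16. 149. 122.]
side 158 c [0.477  0.2517] z 0.1734 hsv [ 19.  183.  185.5]
scene chest ((0.5400149822235107, 0.25983402132987976), (0.2992092967033386, 0.18864421546459198), 0.007442887406796217)
 board plane [-0.0006 -0.0011  0.0814] 792
 batten 104 ((0.5396271347999573, 0.2577372193336487), (0.019554870203137398, 0.07250410318374634), 0.6126213073730469) [ 0.001  -0.0041]
side chest ((0.5357884168624878, 0.2566325068473816), (0.1875813603401184, 0.29567277431488037), 89.91390991210938)
 board plane [-0.0045 -0.0091  0.0797] 156
 batten 68 ((0.5387272834777832, 0.2530670166015625), (0.06329909712076187, 0.04576064273715019), 60.25914764404297) [ 0.0012 -0.0053]
```

```bash
python3 - <<'E'
from mv import *
b=np.array([.610,-.065,0])
plan([(b+[0,0,.19],down(-10),7)])
E
```

```text
{"dx":-0.045,"dy":0.019,"dz":0.011,"ax":0,"ay":0,"az":1.4}, {"dx":-0.045,"dy":0.02,"dz":0.011,"ax":0,"ay":0,"az":1.4}, {"dx":-0.045,"dy":0.022,"dz":0.011,"ax":0,"ay":0,"az":1.4}, {"dx":-0.044,"dy":0.023,"dz":0.011,"ax":0,"ay":0,"az":1.4}, {"dx":-0.043,"dy":0.023,"dz":0.011,"ax":-0.1,"ay":0,"az":1.4}, {"dx":-0.043,"dy":0.025,"dz":0.012,"ax":0,"ay":0,"az":1.4}, {"dx":-0.042,"dy":0.025,"dz":0.011,"ax":-0.1,"ay":0,"az":1.3}, 
#maxerr 0.0000 maxdq 0.081 minmargin 0.671 j6 q [ 0.334  0.652 -0.449  1.66   0.341  0.908 -0.42 ] p [ 0.61  -0.065  0.19 ]
```

>>> step_arm(targets=[{"dx":-0.045,"dy":0.019,"dz":0.011,"ax":0,"ay":0,"az":1.4},{"dx":-0.045,"dy":0.02,"dz":0.011,"ax":0,"ay":0,"az":1.4},{"dx":-0.045,"dy":0.022,"dz":0.011,"ax":0,"ay":0,"az":1.4},{"dx":-0.044,"dy":0.023,"dz":0.011,"ax":0,"ay":0,"az":1.4},{"dx":-0.043,"dy":0.023,"dz":0.011,"ax":0,"ay":0,"az":1.4}])

```text
t: 38.55
tool_pos: [0.5727, 0.0251, 0.2134]
tool_rot: [[0.127, 0.992, -0.002], [0.992, -0.127, 0.002], [0.001, -0.003, -1.0]]
ft_force: [-0.1, -0.2, 0.4]
finger_gap: 0.0945
finger_force: 0.0
```

>>> step_arm(targets=[{"dx":-0.043,"dy":0.025,"dz":0.012,"ax":0,"ay":0,"az":1.4},{"dx":-0.042,"dy":0.025,"dz":0.011,"ax":0,"ay":0,"az":1.3},{"dx":0,"dy":0,"dz":0,"ax":0,"ay":0,"az":0},{"dx":0,"dy":0,"dz":0,"ax":0,"ay":0,"az":0}])

```text
t: 39.05
tool_pos: [0.6097, -0.0635, 0.1906]
tool_rot: [[0.173, 0.985, -0.003], [0.985, -0.173, 0.003], [0.002, -0.003, -1.0]]
ft_force: [0.0, 0.3, 1.0]
finger_gap: 0.0939
finger_force: 0.0
```

```bash
python3 tin.py .610 -.065 -10
```

```text
wrist 2810 [ 0.625 -0.037] [0.057 0.046]
{"dx":-0.001,"dy":0,"dz":0.028,"ax":0,"ay":0,"az":0}, {"dx":-0.001,"dy":0,"dz":0.028,"ax":0,"ay":0,"az":0}, {"dx":0,"dy":0,"dz":0.029,"ax":-0.1,"ay":-0.1,"az":0.1}, {"dx":0,"dy":0.001,"dz":0.028,"ax":0,"ay":0,"az":0}, 
#maxerr 0.0000 maxdq 0.059 minmargin 0.460 j6 q [ 0.287  0.795 -0.373  1.738  0.42   0.69  -0.487] p [ 0.61  -0.065  0.078]
```

```bash
python3 st.py; python3 - <<'E'
from h import *
d=shot('wrist');W=cloud(d);m=(W[...,2]>.089)&(W[...,2]<.103)
k,l,s,c=cv2.connectedComponentsWithStats(m.astype(np.uint8))
for i in range(1,k):
    if s[i,4]>300: P=W[l==i];print(s[i,4],c[i],disc(P,.031),P.max(0)-P.min(0))
E
```

```text
scene 534 c [ 0.6667 -0.0286] z 0.0954 hsv [ 16. 147. 114.]
scene 374 c [ 0.7707 -0.1434] z 0.095 hsv [145. 123. 106.]
side 356 c [ 0.6578 -0.0314] z 0.0939 hsv [ 19. 183. 178.]
side 199 c [ 0.7704 -0.1463] z 0.0937 hsv [144. 157. 173.]
on board
scene 199 c [0.4799 0.2545] z 0.1741 hsv [ 18. 146. 161.]
side 158 c [0.478  0.2526] z 0.1734 hsv [ 22. 180. 237.]
9283 [379.47829366 154.46902941] [ 0.66089337 -0.02744612] [0.12430179 0.06508473 0.01014725]
5904 [ 72.15718157 196.79556233] [ 0.41440311 -0.02388326] [0.14753259 0.16661763 0.01399411]
2812 [515.78129445 256.56330014] [ 0.76921504 -0.14429505] [0.06170011 0.05359759 0.00963588]
```

```bash
cat > two.py <<'E'
from h import *
from mv import plan,down
np.set_printoptions(precision=4,suppress=True)
d=load('wrist');W=cloud(d);m=(W[...,2]>.089)&(W[...,2]<.103)
k,l,s,c=cv2.connectedComponentsWithStats(m.astype(np.uint8))
P=np.vstack([W[l==i] for i in range(1,k) if s[i,4]>300 and abs(W[l==i][:,0].mean()-.66)<.05 and W[l==i][:,1].mean()>-.1])
cl=np.array([[.63,-.03],[.692,-.027]])
for _ in range(20):
    a=np.hypot(*(P[:,None,:2]-cl[None]).transpose(2,0,1)).argmin(1);cl=np.array([disc(P[a==j],.031) for j in(0,1)])
print(cl,[(P[a==j].min(0),P[a==j].max(0),(a==j).sum()) for j in(0,1)])
C=cl[0]
for az in(90,-90): plan([(np.r_[C,.19],down(az),11)])
E
python3 two.py
```

```text
[[ 0.6289 -0.0301]
 [ 0.692  -0.0265]] [(array([ 0.5983, -0.0606,  0.0891]), array([0.6597, 0.0007, 0.0992]), np.int64(4478)), (array([ 0.6611, -0.0572,  0.089 ]), array([0.7226, 0.0045, 0.0989]), np.int64(4805))]
{"dx":0.003,"dy":0.001,"dz":0,"ax":0,"ay":0,"az":-9.1}, {"dx":0.003,"dy":0.002,"dz":0,"ax":0,"ay":0,"az":-9.1}, {"dx":0.003,"dy":0.002,"dz":0,"ax":0,"ay":0,"az":-9.1}, {"dx":0.002,"dy":0.003,"dz":0,"ax":0,"ay":0,"az":-9.1}, {"dx":0.002,"dy":0.003,"dz":0,"ax":0,"ay":0,"az":-9.1}, {"dx":0.002,"dy":0.003,"dz":0,"ax":0,"ay":0,"az":-9.1}, {"dx":0.001,"dy":0.003,"dz":0,"ax":0,"ay":0,"az":-9.1}, {"dx":0,"dy":0.003,"dz":0,"ax":0,"ay":0,"az":-9}, {"dx":0,"dy":0.004,"dz":0.001,"ax":0,"ay":0,"az":-9.1}, {"dx":-0.001,"dy":0.003,"dz":0,"ax":0,"ay":0,"az":-9}, {"dx":-0.001,"dy":0.004,"dz":0.001,"ax":0.1,"ay":0,"az":-9.1}, 
#maxerr 0.0000 maxdq 0.131 minmargin 0.359 j3 q [ 0.4992  0.7917 -0.891   1.6033  0.6773  1.0824  0.9936] p [ 0.6291 -0.0299  0.1898]
{"dx":0.003,"dy":0.001,"dz":0,"ax":0,"ay":0,"az":7.3}, {"dx":0.003,"dy":0.001,"dz":0,"ax":0,"ay":0,"az":7.3}, {"dx":0.004,"dy":0,"dz":0,"ax":0,"ay":0,"az":7.3}, {"dx":0.003,"dy":0,"dz":0,"ax":0,"ay":0,"az":7.3}, {"dx":0.003,"dy":-0.001,"dz":0,"ax":0,"ay":0,"az":7.3}, {"dx":0.003,"dy":-0.001,"dz":0,"ax":0,"ay":0,"az":7.3}, {"dx":0.003,"dy":-0.001,"dz":0,"ax":0,"ay":0,"az":7.3}, {"dx":0.003,"dy":-0.002,"dz":0,"ax":0,"ay":0,"az":7.3}, {"dx":0.003,"dy":-0.002,"dz":0.001,"ax":0,"ay":0,"az":7.2}, {"dx":0.003,"dy":-0.003,"dz":0,"ax":0,"ay":0,"az":7.3}, {"dx":0.002,"dy":-0.003,"dz":0.001,"ax":-0.1,"ay":0,"az":7.2}, 
#maxerr 0.0000 maxdq 0.109 minmargin 0.652 j6 q [ 0.0354  0.6417 -0.0525  1.6195  0.0409  0.882  -1.603 ] p [ 0.6287 -0.0304  0.1898]
```

>>> step_arm(targets=[{"dx":0.003,"dy":0.001,"dz":0,"ax":0,"ay":0,"az":7.3},{"dx":0.003,"dy":0.001,"dz":0,"ax":0,"ay":0,"az":7.3},{"dx":0.004,"dy":0,"dz":0,"ax":0,"ay":0,"az":7.3},{"dx":0.003,"dy":0,"dz":0,"ax":0,"ay":0,"az":7.3},{"dx":0.003,"dy":-0.001,"dz":0,"ax":0,"ay":0,"az":7.3}])

```text
t: 39.98
tool_pos: [0.618, -0.0493, 0.1917]
tool_rot: [[0.727, 0.686, -0.001], [0.686, -0.727, 0.002], [0.0, -0.002, -1.0]]
ft_force: [-0.4, 0.4, 0.4]
finger_gap: 0.0936
finger_force: 0.0
```

>>> step_arm(targets=[{"dx":0.003,"dy":-0.001,"dz":0,"ax":0,"ay":0,"az":7.3},{"dx":0.003,"dy":-0.001,"dz":0,"ax":0,"ay":0,"az":7.3},{"dx":0.003,"dy":-0.002,"dz":0,"ax":0,"ay":0,"az":7.3},{"dx":0.003,"dy":-0.002,"dz":0.001,"ax":0,"ay":0,"az":7.2},{"dx":0.003,"dy":-0.003,"dz":0,"ax":0,"ay":0,"az":7.3}])

```text
t: 40.6
tool_pos: [0.6271, -0.034, 0.1907]
tool_rot: [[0.993, 0.121, -0.001], [0.121, -0.993, 0.002], [-0.001, -0.002, -1.0]]
ft_force: [0.7, 0.8, 0.3]
finger_gap: 0.0945
finger_force: 0.0
```

>>> step_arm(targets=[{"dx":0.002,"dy":-0.003,"dz":0.001,"ax":0,"ay":0,"az":7.2},{"dx":0,"dy":0,"dz":0,"ax":0,"ay":0,"az":0},{"dx":0,"dy":0,"dz":0,"ax":0,"ay":0,"az":0}])

```text
t: 40.98
tool_pos: [0.6286, -0.0313, 0.1896]
tool_rot: [[1.0, 0.001, -0.001], [0.001, -1.0, 0.001], [-0.001, -0.001, -1.0]]
ft_force: [0.2, 1.2, -0.8]
finger_gap: 0.0936
finger_force: 0.0
```

```bash
python3 tin.py .629 -.030 -90; python3 two.py|head -2
```

```text
wrist 5056 [ 0.639 -0.029] [0.081 0.061]
{"dx":0,"dy":0,"dz":0.028,"ax":0,"ay":0,"az":0}, {"dx":0,"dy":0,"dz":0.028,"ax":0,"ay":0,"az":0}, {"dx":0,"dy":-0.001,"dz":0.028,"ax":0,"ay":0,"az":0}, {"dx":0,"dy":0,"dz":0.028,"ax":-0.1,"ay":0.1,"az":0}, 
#maxerr 0.0000 maxdq 0.058 minmargin 0.427 j6 q [ 0.031  0.786 -0.046  1.7    0.054  0.657 -1.614] p [ 0.629 -0.03   0.078]
[[ 0.6315  0.1658]
 [ 0.6629 -0.0283]] [(array([0.5678, 0.1626, 0.089 ]), array([0.6889, 0.1907, 0.103 ]), np.int64(1884)), (array([ 0.5981, -0.0606,  0.0891]), array([0.7229, 0.0041, 0.0989]), np.int64(9138))]
```

>>> step_arm(targets=[{"dx":0,"dy":0,"dz":0.028,"ax":0,"ay":0,"az":0},{"dx":0,"dy":0,"dz":0.028,"ax":0,"ay":0,"az":0},{"dx":0,"dy":-0.001,"dz":0.028,"ax":0,"ay":0,"az":0},{"dx":0,"dy":0,"dz":0.028,"ax":0,"ay":0,"az":0},{"dx":0,"dy":0,"dz":0,"ax":0,"ay":0,"az":0}])

```text
t: 41.65
tool_pos: [0.6268, -0.0306, 0.0756]
tool_rot: [[1.0, -0.001, -0.006], [-0.001, -1.0, 0.002], [-0.006, -0.002, -1.0]]
ft_force: [0.4, 0.1, -0.3]
finger_gap: 0.0938
finger_force: 0.0
```

>>> step_arm(targets=[{"dx":0,"dy":0,"dz":0,"ax":0,"ay":0,"az":0},{"dx":0,"dy":0,"dz":0,"ax":0,"ay":0,"az":0},{"dx":0,"dy":0,"dz":0,"ax":0,"ay":0,"az":0},{"dx":0,"dy":0,"dz":0,"ax":0,"ay":0,"az":0},{"dx":0,"dy":0,"dz":0,"ax":0,"ay":0,"az":0}], hand=0.5, force=30)

```text
t: 42.28
tool_pos: [0.6292, -0.0299, 0.0783]
tool_rot: [[1.0, -0.001, 0.0], [-0.001, -1.0, 0.002], [0.0, -0.002, -1.0]]
ft_force: [-1.5, 2.4, 6.2]
finger_gap: 0.0618
finger_force: 30.0
```

>>> step_arm(targets=[{"dx":0,"dy":0,"dz":-0.037,"ax":0,"ay":0,"az":0},{"dx":0,"dy":0,"dz":-0.038,"ax":0,"ay":0,"az":0},{"dx":0,"dy":0,"dz":-0.037,"ax":0,"ay":0,"az":0},{"dx":0,"dy":0,"dz":-0.038,"ax":0,"ay":0,"az":0},{"dx":0,"dy":0,"dz":0,"ax":0,"ay":0,"az":0}])

```text
t: 42.9
tool_pos: [0.6305, -0.0309, 0.23]
tool_rot: [[1.0, -0.001, 0.004], [-0.002, -1.0, 0.001], [0.004, -0.001, -1.0]]
ft_force: [0.2, -0.7, -2.3]
finger_gap: 0.062
finger_force: 30.0
```

```bash
python3 ob.py; python3 - <<'E'
from mv import *
s=arm.observe();p=s['tool_pos'];T=np.array([.602,.293])
plan([(np.r_[T,.235],down(-90),7)]);plan([(np.r_[T,.235],down(0),11)])
E
```

```text
42.9 [ 0.0384  0.5984 -0.0548  1.577   0.0365  0.9627 -1.5999] [ 0.6305 -0.0309  0.23  ] [ 1.     -0.0015  0.0044 -0.0015 -1.      0.001   0.0044 -0.001  -1.    ] 0.06198649487047987 29.999573528766632 [ 0.1837 -0.716  -2.3457]
{"dx":-0.004,"dy":-0.046,"dz":-0.001,"ax":0,"ay":0,"az":0}, {"dx":-0.004,"dy":-0.046,"dz":-0.001,"ax":0,"ay":0,"az":0}, {"dx":-0.004,"dy":-0.046,"dz":-0.001,"ax":0,"ay":-0.1,"az":0}, {"dx":-0.004,"dy":-0.046,"dz":0,"ax":0,"ay":0,"az":0}, {"dx":-0.004,"dy":-0.047,"dz":-0.001,"ax":0,"ay":-0.1,"az":0}, {"dx":-0.004,"dy":-0.046,"dz":0,"ax":0,"ay":0,"az":0}, {"dx":-0.005,"dy":-0.047,"dz":-0.001,"ax":-0.1,"ay":-0.1,"az":-0.1}, 
#maxerr 0.0000 maxdq 0.074 minmargin 0.728 j6 q [-0.466  0.654 -0.052  1.448  0.037  1.041 -2.096] p [0.602 0.293 0.235]
{"dx":-0.003,"dy":-0.029,"dz":0,"ax":0,"ay":0,"az":-8.2}, {"dx":0.002,"dy":-0.03,"dz":0,"ax":0,"ay":0,"az":-8.2}, {"dx":0.006,"dy":-0.029,"dz":-0.001,"ax":0,"ay":0,"az":-8.2}, {"dx":0.01,"dy":-0.028,"dz":0,"ax":0,"ay":0,"az":-8.2}, {"dx":0.014,"dy":-0.026,"dz":-0.001,"ax":0,"ay":0,"az":-8.2}, {"dx":0.017,"dy":-0.024,"dz":0,"ax":0,"ay":0,"az":-8.2}, {"dx":0.021,"dy":-0.021,"dz":-0.001,"ax":0,"ay":0,"az":-8.2}, {"dx":0.023,"dy":-0.018,"dz":0,"ax":0.1,"ay":0,"az":-8.2}, {"dx":0.026,"dy":-0.015,"dz":-0.001,"ax":0,"ay":0,"az":-8.2}, {"dx":0.027,"dy":-0.011,"dz":0,"ax":0.1,"ay":-0.1,"az":-8.1}, {"dx":0.029,"dy":-0.007,"dz":-0.001,"ax":0,"ay":0,"az":-8.2}, 
#maxerr 0.0000 maxdq 0.084 minmargin 0.729 j6 q [-0.235  0.689 -0.47   1.443  0.331  1.087 -0.766] p [0.602 0.293 0.235]
```

>>> step_arm(targets=[{"dx":-0.004,"dy":-0.046,"dz":-0.001,"ax":0,"ay":0,"az":0},{"dx":-0.004,"dy":-0.046,"dz":-0.001,"ax":0,"ay":0,"az":0},{"dx":-0.004,"dy":-0.046,"dz":-0.001,"ax":0,"ay":-0.1,"az":0},{"dx":-0.004,"dy":-0.046,"dz":0,"ax":0,"ay":0,"az":0},{"dx":-0.004,"dy":-0.047,"dz":-0.001,"ax":0,"ay":-0.1,"az":0}])

```text
t: 43.52
tool_pos: [0.6076, 0.2011, 0.2294]
tool_rot: [[1.0, -0.002, -0.008], [-0.002, -1.0, -0.0], [-0.008, 0.0, -1.0]]
ft_force: [-0.3, -0.4, -3.1]
finger_gap: 0.0617
finger_force: 30.0
```

>>> step_arm(targets=[{"dx":-0.004,"dy":-0.046,"dz":0,"ax":0,"ay":0,"az":0},{"dx":-0.005,"dy":-0.047,"dz":0,"ax":0,"ay":-0.1,"az":0},{"dx":0,"dy":0,"dz":0,"ax":0,"ay":0,"az":0},{"dx":0,"dy":0,"dz":0,"ax":0,"ay":0,"az":0}])

```text
t: 44.02
tool_pos: [0.5995, 0.2921, 0.2299]
tool_rot: [[1.0, -0.001, -0.009], [-0.001, -1.0, -0.001], [-0.009, 0.001, -1.0]]
ft_force: [0.4, -0.6, -1.0]
finger_gap: 0.0618
finger_force: 30.0
```

```bash
python3 ob.py; python3 - <<'E'
from mv import *
plan([(np.array([.602,.293,.165]),down(-90),3)])
E
```

```text
44.025 [-0.4639  0.659  -0.0531  1.4545  0.0342  1.0376 -2.0956] [0.5995 0.2921 0.2299] [ 1.     -0.0013 -0.009  -0.0013 -1.     -0.0015 -0.009   0.0015 -1.    ] 0.06184917483778541 29.999420642852783 [ 0.4241 -0.6218 -0.9717]
{"dx":0.001,"dy":0,"dz":0.022,"ax":0,"ay":0.2,"az":0}, {"dx":0.001,"dy":0,"dz":0.021,"ax":0,"ay":0.2,"az":0}, {"dx":0.001,"dy":-0.001,"dz":0.022,"ax":0.1,"ay":0.1,"az":-0.1}, 
#maxerr 0.0000 maxdq 0.049 minmargin 0.667 j6 q [-0.466  0.725 -0.051  1.52   0.043  0.897 -2.101] p [0.602 0.293 0.165]
```

>>> step_arm(targets=[{"dx":0.001,"dy":0,"dz":0.022,"ax":0,"ay":0.2,"az":0},{"dx":0.001,"dy":0,"dz":0.021,"ax":0,"ay":0.2,"az":0},{"dx":0.001,"dy":-0.001,"dz":0.022,"ax":0,"ay":0.1,"az":0},{"dx":0,"dy":0,"dz":0.002,"ax":0,"ay":0,"az":0},{"dx":0,"dy":0,"dz":0.002,"ax":0,"ay":0,"az":0}])

```text
t: 44.65
tool_pos: [0.6037, 0.2934, 0.1633]
tool_rot: [[1.0, -0.003, 0.003], [-0.003, -1.0, 0.001], [0.003, -0.001, -1.0]]
ft_force: [0.2, 0.3, -1.5]
finger_gap: 0.0615
finger_force: 30.0
```

>>> step_arm(targets=[{"dx":0,"dy":0,"dz":0.001,"ax":0,"ay":0,"az":0},{"dx":0,"dy":0,"dz":0,"ax":0,"ay":0,"az":0}])

```text
t: 44.9
tool_pos: [0.6034, 0.2946, 0.1627]
tool_rot: [[1.0, -0.001, 0.003], [-0.001, -1.0, 0.002], [0.003, -0.002, -1.0]]
ft_force: [0.2, 0.3, -1.9]
finger_gap: 0.0617
finger_force: 30.0
```

>>> step_arm(targets=[{"dx":0,"dy":0,"dz":0.001,"ax":0,"ay":0,"az":0},{"dx":0,"dy":0,"dz":0.001,"ax":0,"ay":0,"az":0},{"dx":0,"dy":0,"dz":0,"ax":0,"ay":0,"az":0}])

```text
t: 45.28
tool_pos: [0.6029, 0.2946, 0.1599]
tool_rot: [[1.0, -0.001, 0.002], [-0.001, -1.0, 0.001], [0.002, -0.001, -1.0]]
ft_force: [0.5, -0.1, -2.0]
finger_gap: 0.0619
finger_force: 30.0
```

>>> step_arm(targets=[{"dx":0,"dy":0,"dz":0.001,"ax":0,"ay":0,"az":0},{"dx":0,"dy":0,"dz":0,"ax":0,"ay":0,"az":0},{"dx":0,"dy":0,"dz":0,"ax":0,"ay":0,"az":0}])

```text
t: 45.65
tool_pos: [0.603, 0.2945, 0.159]
tool_rot: [[1.0, -0.001, 0.002], [-0.001, -1.0, 0.001], [0.002, -0.001, -1.0]]
ft_force: [-1.1, 0.3, -2.3]
finger_gap: 0.0615
finger_force: 30.0
```

>>> step_arm(targets=[{"dx":0,"dy":0,"dz":0.001,"ax":0,"ay":0,"az":0},{"dx":0,"dy":0,"dz":0.001,"ax":0,"ay":0,"az":0},{"dx":0,"dy":0,"dz":0,"ax":0,"ay":0,"az":0}])

```text
t: 46.02
tool_pos: [0.6033, 0.2946, 0.1583]
tool_rot: [[1.0, -0.001, 0.003], [-0.001, -1.0, 0.002], [0.003, -0.002, -1.0]]
ft_force: [-1.6, -0.7, 6.6]
finger_gap: 0.0617
finger_force: 30.0
```

Contact. Release, lift, and check everything.

>>> step_arm(targets=[{"dx":0,"dy":0,"dz":0,"ax":0,"ay":0,"az":0},{"dx":0,"dy":0,"dz":0,"ax":0,"ay":0,"az":0},{"dx":0,"dy":0,"dz":0,"ax":0,"ay":0,"az":0}], hand=-0.7)

```text
t: 46.4
tool_pos: [0.6031, 0.2946, 0.1568]
tool_rot: [[1.0, -0.001, 0.002], [-0.001, -1.0, 0.001], [0.002, -0.001, -1.0]]
ft_force: [-0.5, 0.5, -0.2]
finger_gap: 0.0802
finger_force: 0.0
```

>>> step_arm(targets=[{"dx":0,"dy":0,"dz":-0.03,"ax":0,"ay":0,"az":0},{"dx":0,"dy":0,"dz":-0.04,"ax":0,"ay":0,"az":0},{"dx":0,"dy":0.02,"dz":-0.04,"ax":0,"ay":0,"az":0},{"dx":0,"dy":0,"dz":0,"ax":0,"ay":0,"az":0}], hand=-1)

```text
t: 46.9
tool_pos: [0.6052, 0.2732, 0.2707]
tool_rot: [[1.0, -0.004, 0.009], [-0.004, -1.0, 0.003], [0.009, -0.003, -1.0]]
ft_force: [-0.6, 0.3, -0.5]
finger_gap: 0.0938
finger_force: 0.0
```

```bash
python3 ob.py; python3 st.py; python3 - <<'E'
from mv import *
b=np.array([.692,-.0265,0])
plan([(b+[0,0,.19],down(-90),7)],quiet=True)
plan([(b+[0,0,.19],down(0),11)])
E
```

```text
46.9 [-0.4376  0.6087 -0.0512  1.4327  0.0346  1.0914 -2.0701] [0.6052 0.2732 0.2707] [ 1.     -0.0039  0.0092 -0.0039 -1.      0.0032  0.0092 -0.0032 -1.    ] 0.09384999733286041 0.0 [-0.5678  0.2687 -0.5313]
scene 307 c [ 0.6926 -0.0253] z 0.0951 hsv [ 18. 145. 160.]
scene 372 c [ 0.7706 -0.1431] z 0.095 hsv [145. 121. 104.]
side 170 c [ 0.6919 -0.0283] z 0.0938 hsv [ 22. 180. 238.]
side 193 c [ 0.7699 -0.1462] z 0.094 hsv [144. 156. 172.]
on board
scene 199 c [0.4797 0.2536] z 0.1742 hsv [ 17. 147. 150.]
scene 239 c [0.6054 0.2936] z 0.1743 hsv [ 17. 146. 123.]
side 136 c [0.6031 0.292 ] z 0.1736 hsv [ 19. 181. 193.]
side 161 c [0.4775 0.2508] z 0.1736 hsv [ 20. 181. 228.]
#maxerr 0.0000 maxdq 0.069 minmargin 0.755 j6 q [ 0.029  0.731 -0.058  1.425  0.045  0.987 -1.61 ] p [ 0.692 -0.026  0.19 ]
{"dx":0.008,"dy":0.027,"dz":0.007,"ax":0,"ay":0,"az":-8.2}, {"dx":0.004,"dy":0.028,"dz":0.007,"ax":0,"ay":0,"az":-8.2}, {"dx":0,"dy":0.029,"dz":0.007,"ax":0,"ay":0,"az":-8.2}, {"dx":-0.004,"dy":0.028,"dz":0.007,"ax":0,"ay":0,"az":-8.2}, {"dx":-0.008,"dy":0.028,"dz":0.007,"ax":0,"ay":0,"az":-8.2}, {"dx":-0.012,"dy":0.026,"dz":0.007,"ax":0,"ay":0,"az":-8.2}, {"dx":-0.015,"dy":0.024,"dz":0.007,"ax":0,"ay":0,"az":-8.2}, {"dx":-0.019,"dy":0.022,"dz":0.007,"ax":0,"ay":0,"az":-8.2}, {"dx":-0.021,"dy":0.019,"dz":0.006,"ax":0,"ay":0,"az":-8.1}, {"dx":-0.024,"dy":0.016,"dz":0.007,"ax":0,"ay":0,"az":-8.2}, {"dx":-0.026,"dy":0.012,"dz":0.006,"ax":0,"ay":0,"az":-8.1}, 
#maxerr 0.0000 maxdq 0.164 minmargin 0.786 j6 q [ 0.245  0.769 -0.461  1.415  0.365  1.044 -0.289] p [ 0.692 -0.027  0.19 ]
```

>>> step_arm(targets=[{"dx":0.008,"dy":0.027,"dz":0.007,"ax":0,"ay":0,"az":-8.2},{"dx":0.004,"dy":0.028,"dz":0.007,"ax":0,"ay":0,"az":-8.2},{"dx":0,"dy":0.029,"dz":0.007,"ax":0,"ay":0,"az":-8.2},{"dx":-0.004,"dy":0.028,"dz":0.007,"ax":0,"ay":0,"az":-8.2},{"dx":-0.008,"dy":0.028,"dz":0.007,"ax":0,"ay":0,"az":-8.2}])

```text
t: 47.72
tool_pos: [0.6425, 0.1372, 0.2299]
tool_rot: [[0.752, 0.66, -0.001], [0.66, -0.752, 0.001], [0.001, -0.001, -1.0]]
ft_force: [-0.7, 0.2, -0.2]
finger_gap: 0.0937
finger_force: 0.0
```

>>> step_arm(targets=[{"dx":-0.012,"dy":0.026,"dz":0.007,"ax":0,"ay":0,"az":-8.2},{"dx":-0.015,"dy":0.024,"dz":0.007,"ax":0,"ay":0,"az":-8.2},{"dx":-0.019,"dy":0.022,"dz":0.007,"ax":0,"ay":0,"az":-8.2},{"dx":-0.021,"dy":0.019,"dz":0.006,"ax":0,"ay":0,"az":-8.1},{"dx":-0.024,"dy":0.016,"dz":0.007,"ax":0,"ay":0,"az":-8.2}])

```text
t: 48.35
tool_pos: [0.6846, 0.0005, 0.1958]
tool_rot: [[0.136, 0.991, -0.0], [0.991, -0.136, 0.002], [0.002, -0.001, -1.0]]
ft_force: [0.5, -0.0, -0.3]
finger_gap: 0.0942
finger_force: 0.0
```

>>> step_arm(targets=[{"dx":-0.026,"dy":0.012,"dz":0.006,"ax":0,"ay":0,"az":-8.1},{"dx":0,"dy":0,"dz":0,"ax":0,"ay":0,"az":0},{"dx":0,"dy":0,"dz":0,"ax":0,"ay":0,"az":0}])

```text
t: 48.72
tool_pos: [0.6927, -0.0246, 0.1911]
tool_rot: [[0.002, 1.0, 0.001], [1.0, -0.002, 0.003], [0.003, 0.001, -1.0]]
ft_force: [-0.5, -0.4, -0.0]
finger_gap: 0.0939
finger_force: 0.0
```

```bash
python3 tin.py .692 -.0267 0
```

```text
wrist 4083 [ 0.692 -0.026] [0.061 0.061]
{"dx":-0.001,"dy":0,"dz":0.028,"ax":0,"ay":0,"az":0}, {"dx":-0.001,"dy":0,"dz":0.029,"ax":0,"ay":-0.1,"az":0}, {"dx":0,"dy":-0.001,"dz":0.028,"ax":0,"ay":0,"az":0}, {"dx":-0.001,"dy":0,"dz":0.029,"ax":0.1,"ay":-0.1,"az":0}, 
#maxerr 0.0000 maxdq 0.052 minmargin 0.613 j6 q [ 0.219  0.892 -0.407  1.496  0.426  0.843 -0.339] p [ 0.692 -0.027  0.078]
```

>>> step_arm(targets=[{"dx":-0.001,"dy":0,"dz":0.028,"ax":0,"ay":0,"az":0},{"dx":0,"dy":0,"dz":0.029,"ax":0,"ay":-0.1,"az":0},{"dx":0,"dy":0,"dz":0.028,"ax":0,"ay":0,"az":0},{"dx":0,"dy":0,"dz":0.028,"ax":0,"ay":0,"az":0},{"dx":0,"dy":0,"dz":0,"ax":0,"ay":0,"az":0}])

```text
t: 49.4
tool_pos: [0.6917, -0.0258, 0.077]
tool_rot: [[-0.0, 1.0, -0.002], [1.0, 0.0, 0.0], [0.0, -0.002, -1.0]]
ft_force: [-0.2, -0.2, 1.0]
finger_gap: 0.0937
finger_force: 0.0
```

>>> step_arm(targets=[{"dx":0,"dy":0,"dz":0,"ax":0,"ay":0,"az":0},{"dx":0,"dy":0,"dz":0,"ax":0,"ay":0,"az":0},{"dx":0,"dy":0,"dz":0,"ax":0,"ay":0,"az":0},{"dx":0,"dy":0,"dz":0,"ax":0,"ay":0,"az":0},{"dx":0,"dy":0,"dz":0,"ax":0,"ay":0,"az":0}], hand=0.5, force=30)

```text
t: 50.02
tool_pos: [0.6935, -0.0279, 0.0796]
tool_rot: [[0.002, 1.0, 0.003], [1.0, -0.002, -0.0], [-0.0, 0.003, -1.0]]
ft_force: [-2.1, -0.1, 5.9]
finger_gap: 0.0618
finger_force: 30.0
```

>>> step_arm(targets=[{"dx":0,"dy":0,"dz":-0.037,"ax":0,"ay":0,"az":0},{"dx":0,"dy":0,"dz":-0.038,"ax":0,"ay":0,"az":0},{"dx":0,"dy":0,"dz":-0.037,"ax":0,"ay":0,"az":0},{"dx":0,"dy":0,"dz":-0.038,"ax":0,"ay":0,"az":0},{"dx":0,"dy":0,"dz":0,"ax":0,"ay":0,"az":0}])

```text
t: 50.65
tool_pos: [0.6951, -0.0275, 0.2317]
tool_rot: [[0.002, 1.0, 0.009], [1.0, -0.002, 0.0], [0.0, 0.009, -1.0]]
ft_force: [1.2, 0.7, -2.0]
finger_gap: 0.0617
finger_force: 30.0
```

```bash
python3 ob.py; python3 - <<'E'
from mv import *
s=arm.observe();p=s['tool_pos'];T=np.array([.602,.219])
plan([(np.r_[T,.235],down(0),6)])
E
```

```text
50.65 [ 0.2482  0.729  -0.4699  1.371   0.3439  1.1134 -0.2697] [ 0.6951 -0.0275  0.2317] [ 0.0016  1.      0.0087  1.     -0.0016  0.      0.      0.0087 -1.    ] 0.06174371252954275 29.996587336063385 [ 1.1802  0.7088 -1.9691]
{"dx":0.041,"dy":-0.016,"dz":-0.001,"ax":0.1,"ay":0,"az":0}, {"dx":0.041,"dy":-0.016,"dz":-0.001,"ax":0.1,"ay":0,"az":0}, {"dx":0.041,"dy":-0.015,"dz":0,"ax":0.1,"ay":0,"az":0}, {"dx":0.041,"dy":-0.016,"dz":-0.001,"ax":0.1,"ay":0,"az":0}, {"dx":0.041,"dy":-0.015,"dz":0,"ax":0,"ay":0,"az":0}, {"dx":0.041,"dy":-0.016,"dz":-0.001,"ax":0.1,"ay":0,"az":-0.1}, 
#maxerr 0.0000 maxdq 0.069 minmargin 0.773 j3 q [-0.113  0.646 -0.477  1.532  0.326  1.044 -0.673] p [0.602 0.219 0.235]
```

>>> step_arm(targets=[{"dx":0.041,"dy":-0.016,"dz":-0.002,"ax":0.1,"ay":0,"az":0},{"dx":0.041,"dy":-0.016,"dz":-0.002,"ax":0.1,"ay":0,"az":0},{"dx":0.041,"dy":-0.015,"dz":0,"ax":0.1,"ay":0,"az":0},{"dx":0.041,"dy":-0.016,"dz":-0.001,"ax":0.1,"ay":0,"az":0},{"dx":0.035,"dy":-0.015,"dz":0,"ax":0,"ay":0,"az":0}])

```text
t: 51.28
tool_pos: [0.6138, 0.1726, 0.2317]
tool_rot: [[0.0, 1.0, -0.008], [1.0, -0.0, -0.001], [-0.001, -0.008, -1.0]]
ft_force: [0.1, 0.3, -1.4]
finger_gap: 0.0618
finger_force: 30.0
```

>>> step_arm(targets=[{"dx":0.025,"dy":-0.01,"dz":0,"ax":0,"ay":0,"az":0},{"dx":0.016,"dy":-0.005,"dz":0,"ax":0,"ay":0,"az":0},{"dx":0.004,"dy":0,"dz":0,"ax":0,"ay":0,"az":0},{"dx":0,"dy":0,"dz":0,"ax":0,"ay":0,"az":0}])

```text
t: 51.78
tool_pos: [0.601, 0.2151, 0.2332]
tool_rot: [[0.002, 1.0, -0.005], [1.0, -0.002, -0.001], [-0.001, -0.005, -1.0]]
ft_force: [-0.5, -1.1, -1.3]
finger_gap: 0.0616
finger_force: 30.0
```

```bash
python3 ob.py; python3 - <<'E'
from mv import *
plan([(np.array([.602,.219,.165]),down(0),4)])
E
```

```text
51.775 [-0.1092  0.6477 -0.4757  1.5341  0.324   1.0441 -0.6701] [0.601  0.2151 0.2332] [ 0.0025  1.     -0.0048  1.     -0.0025 -0.0014 -0.0014 -0.0048 -1.    ] 0.06159752096405072 29.9965900182724 [-0.5391 -1.0805 -1.3346]
{"dx":0.001,"dy":0,"dz":0.017,"ax":-0.1,"ay":0,"az":0}, {"dx":0.001,"dy":0,"dz":0.017,"ax":-0.1,"ay":0,"az":0}, {"dx":0.001,"dy":0.001,"dz":0.017,"ax":0,"ay":0,"az":-0.1}, {"dx":0.001,"dy":0,"dz":0.017,"ax":-0.1,"ay":0.1,"az":0}, 
#maxerr 0.0000 maxdq 0.036 minmargin 0.674 j6 q [-0.131  0.72  -0.446  1.602  0.37   0.904 -0.712] p [0.602 0.219 0.165]
```

>>> step_arm(targets=[{"dx":0.001,"dy":0,"dz":0.017,"ax":-0.1,"ay":0,"az":0},{"dx":0.001,"dy":0,"dz":0.017,"ax":-0.1,"ay":0,"az":0},{"dx":0.001,"dy":0.001,"dz":0.017,"ax":0,"ay":0,"az":0},{"dx":0.001,"dy":0,"dz":0.017,"ax":0,"ay":0,"az":0},{"dx":0,"dy":0,"dz":0.001,"ax":0,"ay":0,"az":0}])

```text
t: 52.4
tool_pos: [0.6002, 0.2199, 0.1628]
tool_rot: [[0.001, 1.0, -0.004], [1.0, -0.001, -0.002], [-0.002, -0.004, -1.0]]
ft_force: [1.3, 0.3, -1.6]
finger_gap: 0.0617
finger_force: 30.0
```

>>> step_arm(targets=[{"dx":0,"dy":0,"dz":0.001,"ax":0,"ay":0,"az":0},{"dx":0,"dy":0,"dz":0.001,"ax":0,"ay":0,"az":0},{"dx":0,"dy":0,"dz":0,"ax":0,"ay":0,"az":0}])

```text
t: 52.78
tool_pos: [0.6016, 0.2204, 0.1634]
tool_rot: [[0.001, 1.0, -0.0], [1.0, -0.001, -0.0], [-0.0, -0.0, -1.0]]
ft_force: [-0.3, 0.2, -2.3]
finger_gap: 0.0615
finger_force: 30.0
```

>>> step_arm(targets=[{"dx":0,"dy":0,"dz":0.001,"ax":0,"ay":0,"az":0},{"dx":0,"dy":0,"dz":0.001,"ax":0,"ay":0,"az":0},{"dx":0,"dy":0,"dz":0.001,"ax":0,"ay":0,"az":0},{"dx":0,"dy":0,"dz":0,"ax":0,"ay":0,"az":0}])

```text
t: 53.28
tool_pos: [0.6013, 0.2203, 0.1597]
tool_rot: [[0.001, 1.0, -0.001], [1.0, -0.001, -0.0], [-0.0, -0.001, -1.0]]
ft_force: [-0.5, -0.8, -2.5]
finger_gap: 0.0618
finger_force: 30.0
```

>>> step_arm(targets=[{"dx":0,"dy":0,"dz":0.001,"ax":0,"ay":0,"az":0},{"dx":0,"dy":0,"dz":0,"ax":0,"ay":0,"az":0},{"dx":0,"dy":0,"dz":0,"ax":0,"ay":0,"az":0}])

```text
t: 53.65
tool_pos: [0.6013, 0.2204, 0.1596]
tool_rot: [[0.001, 1.0, -0.001], [1.0, -0.001, -0.0], [-0.0, -0.001, -1.0]]
ft_force: [-1.9, -2.2, 5.3]
finger_gap: 0.0615
finger_force: 30.0
```

>>> step_arm(targets=[{"dx":0,"dy":0,"dz":0,"ax":0,"ay":0,"az":0},{"dx":0,"dy":0,"dz":0,"ax":0,"ay":0,"az":0},{"dx":0,"dy":0,"dz":0,"ax":0,"ay":0,"az":0}], hand=-0.7)

```text
t: 54.02
tool_pos: [0.6014, 0.2203, 0.1586]
tool_rot: [[0.001, 1.0, -0.001], [1.0, -0.001, -0.0], [-0.0, -0.001, -1.0]]
ft_force: [-0.1, 0.4, 0.1]
finger_gap: 0.0797
finger_force: 0.0
```

>>> step_arm(targets=[{"dx":0,"dy":0,"dz":-0.03,"ax":0,"ay":0,"az":0},{"dx":0,"dy":0,"dz":-0.04,"ax":0,"ay":0,"az":0},{"dx":-0.02,"dy":0,"dz":-0.05,"ax":0,"ay":0,"az":0},{"dx":-0.05,"dy":0,"dz":-0.03,"ax":0,"ay":0,"az":0},{"dx":0,"dy":0,"dz":0,"ax":0,"ay":0,"az":0}])

```text
t: 54.65
tool_pos: [0.6037, 0.1456, 0.3114]
tool_rot: [[0.009, 1.0, 0.004], [1.0, -0.009, -0.002], [-0.002, 0.004, -1.0]]
ft_force: [-0.3, 0.2, -0.2]
finger_gap: 0.0804
finger_force: 0.0
```

```bash
python3 ob.py; python3 st.py; python3 bz.py; python3 s9.py | grep rim; python3 - <<'E'
from h import *
d=load('side');e=load('scene');w=shot('wrist')
im=np.hstack([cv2.resize(d['color'][100:300,150:350],(400,400)),cv2.resize(e['color'][100:300,290:490],(400,400))]);cv2.imwrite('pics/p8.png',im)
W=cloud(w);m=W[(W[...,2]>.07)&(W[...,2]<.09)&(np.abs(W[...,0]-.538)<.1)&(np.abs(W[...,1]-.257)<.07)]
A=np.c_[m[:,:2]-[.538,.257],np.ones(len(m))];print('wrist board plane',np.linalg.lstsq(A,m[:,2],rcond=None)[0],len(m))
E
```

```text
54.65 [ 0.0172  0.5479 -0.5005  1.4888  0.279   1.1726 -0.5381] [0.6037 0.1456 0.3114] [ 0.0085  1.      0.0043  1.     -0.0085 -0.0025 -0.0024  0.0044 -1.    ] 0.08043941328506145 0.0 [-0.2821  0.2092 -0.21  ]
scene 369 c [ 0.7707 -0.1438] z 0.0949 hsv [145. 120. 104.]
side 194 c [ 0.7693 -0.1466] z 0.0941 hsv [144. 156. 172.]
on board
scene 166 c [0.4813 0.2539] z 0.1738 hsv [ 16.5 147.  108. ]
scene 485 c [0.6054 0.2555] z 0.1749 hsv [ 16. 148. 108.]
side 279 c [0.5997 0.2501] z 0.1735 hsv [ 18. 180. 168.]
side 159 c [0.4771 0.2515] z 0.1734 hsv [ 18. 180. 174.]
scene chest ((0.5393899083137512, 0.2600661814212799), (0.18871590495109558, 0.2990899980068207), 89.95519256591797)
 board plane [ 0.0054 -0.0031  0.0818] 245
 batten 44 ((0.5372693538665771, 0.25576072931289673), (0.018554821610450745, 0.06677690148353577), 2.3221323490142822) [-0.0012 -0.0189]
side chest ((0.5361619591712952, 0.2560375928878784), (0.1850132793188095, 0.29493874311447144), 89.41151428222656)
 board plane [-0.0169 -0.0076  0.0912] 44
 batten 65 ((0.5388795137405396, 0.255183607339859), (0.07333709299564362, 0.018118854612112045), 88.29620361328125) [ 0.0017 -0.0039]
rim [ 0.42404049 -0.03260629]
wrist board plane [-0.00028053 -0.00103258  0.08142846] 10403
  return _methods._mean(a, axis=axis, dtype=dtype,
  ret = um.true_divide(
Traceback (most recent call last):
  File "s9.py", line 15, in <module>
    P=pts([n],(c[0]-.06,c[0]+.06,c[1]-.06,c[1]+.06),(.088,.102))[0];P=P[np.hypot(*(P[:,:2]-c).T)<.045];print('tin',len(P),disc(P,.031))
                                                                                                                          ~~~~^^^^^^^^
  File "h.py", line 49, in disc
    return least_squares(f,c0).x
           ~~~~~~~~~~~~~^^^^^^
ValueError: Initial guess is outside of provided bounds
```

View pics/p8.png

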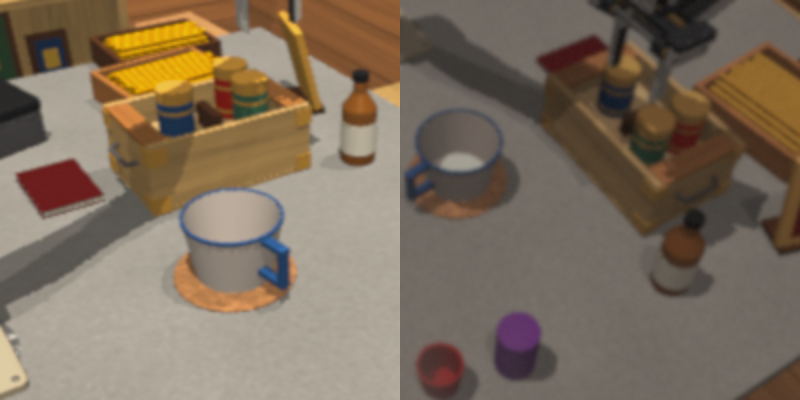

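All three tins stand upright on the level board, the pail is empty and upright on its mat, and the robot is clear. Handing in.

```bash
python3 -c "
from station import arm
print(arm.job_done())"
```

```text
the job is handed in; nothing more can be done
None
```

I handed the job in after about 55 s of robot time; the station returned no verdict, but my last camera check showed the board flat and centred on the ledges, the red, green and blue tins upright on it, and the empty pail upright on its mat. The three candles I could see lay in the chest bottom before the board went in; a fourth, if there is one, was never in view.

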